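# Charge the camp stove with charcoal

### The job

Fill the camp stove: lift the cover off the firebox and lay it flat on the cork mat, then use the scoop to carry every charcoal briquette from the steel tray into the firebox, without touching the briquettes with the fingers. At the end leave the scoop standing upright on the floor of the tray and seat the cover fully home on the stove's two pins; do not disturb the kettle or the mug.

Things in the scene. Friction and masses are not known exactly. Their poses are not given: they have to be found in the camera images.
- stove: Camp stove firebox fixed to the bench: open-topped dark steel box, outside 140 x 140 mm, rim 95 mm above the bench, opening 130 x 130 mm, inner floor 17 mm above the bench. Ears flush with the rim reach to 94 mm either side along y. Origin: centre of the underside, on the bench; z up.
- stove_top (a point): Centre of the firebox opening at rim height (95 mm above the stove's origin); axes as the stove's. From the ears two upright brass pins rise from this height, at y = +83 and -83 mm: 10 mm in diameter, 18 mm tall, the top 7 mm tapered to 4 mm.
- cover: Loose aluminium cover plate, 150 (x) x 200 (y) x 6 mm, 0.3 kg, with two through holes 15 mm wide at y = +83 and -83 mm for the stove's pins and a black bar handle upright on its middle: 18 mm thick (x), 80 mm long (y), from 6 to 46 mm above the underside. Origin: centre of the underside. It fits either way round (half turn).
- scoop: Aluminium scoop, 0.2 to 0.3 kg, open at its mouth (-x) and top: floor plate 100 (x) x 105 (y) x 2 mm; side walls 46 mm high from x = -30 to +50 mm, back wall 46 mm high. It holds about four briquettes. Stands on the bench at the start. Origin: centre of the floor plate's underside; x from mouth to back, z up. Smooth: briquettes slide on it beyond 16 to 23 degrees of tilt.
- scoop_grip (a point): Point to grip on the scoop: middle of its level dark wooden grip bar above the bowl, 105 mm above the scoop's origin. The bar is 16 mm thick (y), runs from x = -42 to +64 mm and spans 92 to 118 mm in height; a post at x = 50 to 64 mm, down to the underside, joins it to the back wall. Axes as the scoop's.
- scoop_lip (a point): Middle of the scoop's lip, the bare front edge of its floor plate, 50 mm from the origin towards -x, at the underside. Axes as the scoop's.
- tray: Open steel tray fixed to the bench, outside 340 (x) x 128 (y) mm, walls 62 mm high and 4 mm thick, floor 4 mm thick, inside 332 x 120 mm. Origin: centre of the underside. The briquettes start in the part towards -x; at least 140 mm at the +x end is empty.
- mat: Cork mat fixed on the bench, 180 (x) x 230 (y) x 5 mm, where the cover is laid. Origin: centre of the underside.
- kettle: Stainless kettle, bystander, 140 mm across, 126 mm high with its knob, spout and handle reaching 105 mm from its axis. Origin: centre of the underside.
- mug: Red enamel mug, bystander, 80 mm across, 85 mm high, handle at +y. Origin: centre of the underside.
- brq0: Charcoal briquette, round pillow shape 44 mm across and 30 mm thick, 30 g, its underside rising gently (27 degrees) from a flat 14 mm across to 4.5 mm at 16 mm from the axis. Origin: centre of its underside (of one flat face; z is its axis, so the middle lies 15 mm along z). Five to eight of brq0 to brq7 are there; the others are None.
- brq1: Charcoal briquette, round pillow shape 44 mm across and 30 mm thick, 30 g, its underside rising gently (27 degrees) from a flat 14 mm across to 4.5 mm at 16 mm from the axis. Origin: centre of its underside (of one flat face; z is its axis, so the middle lies 15 mm along z). Five to eight of brq0 to brq7 are there; the others are None.
- brq2: Charcoal briquette, round pillow shape 44 mm across and 30 mm thick, 30 g, its underside rising gently (27 degrees) from a flat 14 mm across to 4.5 mm at 16 mm from the axis. Origin: centre of its underside (of one flat face; z is its axis, so the middle lies 15 mm along z). Five to eight of brq0 to brq7 are there; the others are None.
- brq3: Charcoal briquette, round pillow shape 44 mm across and 30 mm thick, 30 g, its underside rising gently (27 degrees) from a flat 14 mm across to 4.5 mm at 16 mm from the axis. Origin: centre of its underside (of one flat face; z is its axis, so the middle lies 15 mm along z). Five to eight of brq0 to brq7 are there; the others are None.
- brq4: Charcoal briquette, round pillow shape 44 mm across and 30 mm thick, 30 g, its underside rising gently (27 degrees) from a flat 14 mm across to 4.5 mm at 16 mm from the axis. Origin: centre of its underside (of one flat face; z is its axis, so the middle lies 15 mm along z). Five to eight of brq0 to brq7 are there; the others are None.
- brq5: Charcoal briquette, round pillow shape 44 mm across and 30 mm thick, 30 g, its underside rising gently (27 degrees) from a flat 14 mm across to 4.5 mm at 16 mm from the axis. Origin: centre of its underside (of one flat face; z is its axis, so the middle lies 15 mm along z). Five to eight of brq0 to brq7 are there; the others are None.
- brq6: Charcoal briquette, round pillow shape 44 mm across and 30 mm thick, 30 g, its underside rising gently (27 degrees) from a flat 14 mm across to 4.5 mm at 16 mm from the axis. Origin: centre of its underside (of one flat face; z is its axis, so the middle lies 15 mm along z). Five to eight of brq0 to brq7 are there; the others are None.
- brq7: Charcoal briquette, round pillow shape 44 mm across and 30 mm thick, 30 g, its underside rising gently (27 degrees) from a flat 14 mm across to 4.5 mm at 16 mm from the axis. Origin: centre of its underside (of one flat face; z is its axis, so the middle lies 15 mm along z). Five to eight of brq0 to brq7 are there; the others are None.
Things that resemble listed ones, but are neither listed nor needed, are in the scene too. What is meant by the scoop is not purple, and is the larger of those in its own colour. Leave any blue look-alike of the brq3 alone.

How it is judged (in metres and radians):
On the way, in this order (a step that is already met when the one before it is completed fails the run):
1. the cover lies on the cork mat, let go (horizontal distance between cover and mat below 0.08 m and height (world z) of cover below 0.015 m and angle between cover's own z axis and vertical below 0.1 rad and contact force between the fingers and cover below 0.1 N), for 0.2 s.
2. every briquette is in the firebox (x of brq0 in the frame of stove between -0.066 and 0.066 m and y of brq0 in the frame of stove between -0.066 and 0.066 m and z of brq0 in the frame of stove between 0.005 and 0.09 m and x of brq1 in the frame of stove between -0.066 and 0.066 m and y of brq1 in the frame of stove between -0.066 and 0.066 m and z of brq1 in the frame of stove between 0.005 and 0.09 m and x of brq2 in the frame of stove between -0.066 and 0.066 m and y of brq2 in the frame of stove between -0.066 and 0.066 m and z of brq2 in the frame of stove between 0.005 and 0.09 m and x of brq3 in the frame of stove between -0.066 and 0.066 m and y of brq3 in the frame of stove between -0.066 and 0.066 m and z of brq3 in the frame of stove between 0.005 and 0.09 m and x of brq4 in the frame of stove between -0.066 and 0.066 m and y of brq4 in the frame of stove between -0.066 and 0.066 m and z of brq4 in the frame of stove between 0.005 and 0.09 m and x of brq5 in the frame of stove between -0.066 and 0.066 m and y of brq5 in the frame of stove between -0.066 and 0.066 m and z of brq5 in the frame of stove between 0.005 and 0.09 m and x of brq6 in the frame of stove between -0.066 and 0.066 m and y of brq6 in the frame of stove between -0.066 and 0.066 m and z of brq6 in the frame of stove between 0.005 and 0.09 m and x of brq7 in the frame of stove between -0.066 and 0.066 m and y of brq7 in the frame of stove between -0.066 and 0.066 m and z of brq7 in the frame of stove between 0.005 and 0.09 m), for 0.2 s.
At the end, for the whole second after the job is handed in: Every briquette present lies inside the firebox below the rim; the cover is on its pins: centred within 6 mm, flat on the rim within 4 mm, square with the stove; the scoop stands upright on the floor of the tray; all at rest and let go (all of step 2 and horizontal distance between cover and stove_top below 0.006 m and z of cover in the frame of stove_top between -0.003 and 0.004 m and angle between the x axis of cover and the x axis of stove, either way round below 0.08 rad and angle between cover's own z axis and vertical below 0.05 rad and linear speed of each of cover, scoop below 0.02 m/s and x of scoop in the frame of tray between -0.12 and 0.12 m and y of scoop in the frame of tray between -0.03 and 0.03 m and z of scoop in the frame of tray between -0.002 and 0.012 m and angle between scoop's own z axis and vertical below 0.12 rad); the robot touches nothing.
It fails at once if a finger touches a briquette (contact force between the fingers and brq0 above 0.3 N or contact force between the fingers and brq1 above 0.3 N or contact force between the fingers and brq2 above 0.3 N or contact force between the fingers and brq3 above 0.3 N or contact force between the fingers and brq4 above 0.3 N or contact force between the fingers and brq5 above 0.3 N or contact force between the fingers and brq6 above 0.3 N or contact force between the fingers and brq7 above 0.3 N).
It fails at once if the kettle or the mug is moved by more than 3 cm (distance of any of kettle, mug from where it was at the start of the episode above 0.03 m).
Of brq0, brq1, brq2, brq3, brq4, brq5, brq6, brq7 only 5 to 8 are there at a start; the rules pass over those that are not, and their reading is None.
At some moment in a run one of scoop, cover may be knocked a few centimetres aside while the robot is not near it.
It also fails if it takes over 210 s, if anything falls off the work surface, if the arm or the gripper's body presses on something with over 40 N, if the wrist force passes 120 N, or if a joint passes its speed limit or range.

### The arm

A 6-joint arm with a two-finger parallel gripper is mounted at the origin on the work surface. World frame = base frame: x ahead of the robot, y to its left, z up, the work surface at z = 0. Lengths are in m, angles in degrees, forces in N, time in s.
With the tool pointing down it reaches from about 0.3 to 0.75 m from the base axis. Payload 8.5 kg.
Tool frame: the origin (TCP) lies midway between the tips of the shut fingers; the grasp point (between the pads) lies 19 mm behind it; z points along the fingers, y is the line along which they close (so a half turn about z gives the same grasp; the last joint's range is limited). The gripper opens to 85 mm and grips with 20 to 120 N. Pads are 22 mm wide; open, the fingers measure 114 mm over their backs; the gripper's body (76 mm by 85 mm) begins 54 mm behind the grasp point. The pads swing forward as they close: fully open they stand 13 mm farther back than shut.
Start: joints at [-85.445, 21.807, 74.336, -0, 83.858, -12.336], TCP at [0.16, -0.526, 0.231] pointing down, gripper open.
Joint ranges: [-178.18, 178.18], [-50.72, 133.34], [12.68, 142.11], [-81.47, 261.47], [9.98, 163.14], [-165.26, 165.26]. Speed limits (degrees/s): [136.94, 136.94, 180, 180, 180, 180].

### API

Orientations are given as a 3x3 rotation matrix whose columns are the frame's x, y, z axes.
In Python, from rig import observe, optics, order, spotter gives the robot as it stands.
- The arm moves only by the tool move_arm, never from a script. Its argument "series" is text: rows parted by semicolons, each of 5 numbers parted by spaces: the shift along the tool's x, y, z in cm, then the turn about the tool's z in degrees, then the opening, from -1 (shut) to 1 (fully open). A call has 1 to 8 rows; each row is the pose to reach, as a shift and turn from the pose commanded when the call began, along the tool's axes at that moment; what a row does not reach only later rows make up. A row lasts 1/8 s, in which the tool goes at most 62.5 mm and 10.7 degrees, less where a joint would pass 70% of its speed; a pose out of reach is approached as far as the arm can. A call with a gripper value outside its range is refused whole. The fingers move at their own pace and stop on an object; "force" is the grip in N (left out, the last holds). Time passes only in rows, so rows that repeat a pose let the fingers close. It gives the time, the measured TCP pose, the force, the opening and the grip force at its end, in the units of the state.
- observe(): the state, without advancing time (a new reading comes with each control period).
- optics.get_image(name): name is "side" or "top" or "wrist"; returns a dict with "pixels" (400x640x3 uint8, blue, green, red), "camera_matrix" (3x3 intrinsics, pixels), "rvec" (rotation vector, rad) and "tvec" (3), from world to camera coordinates, as OpenCV has them. Camera axes: x right, y down, z forward; pixel columns grow to the right and rows downward; lengths in m; the calibration is good to about 2 mm. A picture is of the moment at which its call begins. There is no depth.
- order.close_job(): hands the job in; it is judged then, once.
Trained networks look in the newest picture that a camera, given by its name, has taken for a name from the list of things; names that differ only in an ending like _2 or _b are one class to them, and where a whole thing is asked for, a point or a joint stands for the part that bears it (a point fixed in the world has none). Each returns a list of dicts, best first, with "score" (0 to 1); they miss things now and then, are a little off and sometimes report something else, mostly with a low value. They report only what shows in the picture. A call takes as long as a camera call. They do not tell look-alikes from the thing itself.
- spotter.find_in(thing, camera): "point" ([x, y, z] in m, in world coordinates, good to about 4 mm: the middle of the surface that is visible of it).
- spotter.cut_out(thing, camera): "pixels" (400x640 bool, what is visible of it).
- spotter.mark_of(thing, camera): "point" ([x, y, z] in m, in world coordinates, good to about 4 mm: a listed point, or the origin of a listed thing).
The state is a dict: "time_s": time; "q": joint angles; "qvel": joint speeds; "joint_efforts": joint torques, N m; "position": TCP position; "tool_rot": TCP orientation; "ft_force": force on the tool from outside, world axes, zero at the start; "wrist_torque": the same for the moment, N m; "grip_width": finger opening in m; "gripper_force": force on a finger pad.
Only numpy, scipy, OpenCV 4.12 (cv2) and the standard library are available. Lean on these libraries where they do the work, as an engineer would, in place of code of your own. Each camera call takes 0.05 s, during which the arm holds its last target. There are 200 camera calls.

## Working session

There is one attempt and no reset: what is moved stays moved. The work goes in short steps, Python scripts to look and compute and a tool call to move; the robot and the scene stay as the last step left them, time stands still between calls to the robot, and variables do not carry over. Pictures are saved under pics/ and viewed, at most 14 in all, crops included, and the job is handed in when it is done.

Besides the shell and the picture viewer there is one more tool, called after ">>>" by a JSON object that holds its "api" and its "payload". move_arm: Moves the arm, as the interface text tells. Its arguments: {"type":"object","properties":{"series":{"type":"string"},"force":{"type":"number"}},"required":["series"]}

```bash
ls; mkdir -p pics; cat > h.py <<'E'
import numpy as np, cv2
from rig import observe, optics, order, spotter
def snap(cam,fn=None):
    im=optics.get_image(cam)
    if fn: cv2.imwrite('pics/'+fn,im['pixels'])
    return im
def ray(im,u,v,z):
    K=np.array(im['camera_matrix']);R=cv2.Rodrigues(np.array(im['rvec'],float))[0];t=np.array(im['tvec'],float).reshape(3)
    c=-R.T@t; d=R.T@np.linalg.solve(K,[u,v,1.0])
    return c+d*(z-c[2])/d[2]
def proj(im,p):
    return cv2.projectPoints(np.array(p,float).reshape(-1,1,3),np.array(im['rvec'],float),np.array(im['tvec'],float),np.array(im['camera_matrix'],float),None)[0].reshape(-1,2)
E
python3 - <<'E'
from h import *
np.set_printoptions(precision=4,suppress=True)
s=observe();print(s['position'],s['tool_rot'],s['grip_width'])
t=snap('top','top0.png');sd=snap('side','side0.png')
for im in(t,sd):
    R=cv2.Rodrigues(np.array(im['rvec'],float))[0];print(-R.T@np.array(im['tvec']).reshape(3),R[2])
for n in['stove','stove_top','cover','scoop','scoop_grip','scoop_lip','tray','mat','kettle','mug','brq0']:
    for c in('top','side'):
        print(n,c,[(np.round(d['point'],3).tolist(),round(d['score'],2)) for d in spotter.mark_of(n,c)])
E
```

```text
pics
[ 0.1598 -0.526   0.2307] [[ 0.9569  0.2905 -0.0001]
 [ 0.2905 -0.9569  0.0015]
 [ 0.0003 -0.0015 -1.    ]] 0.08559284758789497
[0.3746 0.013  1.2904] [ 0.1205 -0.0252 -0.9924]
[0.1238 0.7229 0.7621] [ 0.3661 -0.6849 -0.63  ]
stove top []
stove side []
stove_top top [([0.644, -0.012, 0.004], 0.75)]
stove_top side []
cover top [([0.487, 0.38, 0.095], 0.84)]
cover side [([0.477, 0.379, 0.1], 0.83)]
scoop top [([0.452, -0.046, -0.0], 0.95), ([0.451, 0.122, 0.001], 0.85), ([0.233, -0.295, 0.003], 0.72)]
scoop side [([0.451, 0.124, -0.0], 0.88), ([0.457, -0.047, 0.004], 0.63), ([0.23, -0.297, -0.003], 0.61)]
scoop_grip top [([0.448, 0.124, 0.076], 0.96), ([0.453, -0.051, 0.103], 0.69), ([0.668, -0.013, -0.001], 0.15)]
scoop_grip side [([0.453, 0.127, 0.074], 0.96), ([0.233, -0.293, 0.109], 0.67), ([0.455, -0.047, 0.108], 0.63), ([0.462, -0.363, -0.002], 0.51)]
scoop_lip top [([0.425, -0.091, -0.003], 0.82), ([0.453, 0.092, 0.001], 0.78), ([0.258, -0.341, 0.001], 0.77)]
scoop_lip side [([0.455, 0.092, -0.0], 0.89), ([0.429, -0.093, -0.002], 0.87), ([0.453, -0.047, 0.106], 0.69), ([0.2
[... 378 characters left out ...]
.703, -0.15, 0.003], 0.66), ([0.674, -0.302, 0.0], 0.46)]
mug top [([0.674, -0.304, -0.0], 0.76), ([0.638, -0.104, 0.005], 0.67), ([0.644, -0.01, 0.004], 0.44)]
mug side []
brq0 top [([0.635, -0.105, 0.005], 0.78), ([0.789, -0.188, 0.005], 0.75), ([0.691, -0.06, 0.006], 0.74), ([0.641, -0.056, 0.004], 0.74), ([0.642, -0.012, 0.006], 0.74), ([0.702, -0.154, 0.004], 0.62), ([0.69, -0.104, 0.004], 0.54), ([0.644, -0.157, 0.005], 0.53)]
brq0 side [([0.692, -0.059, 0.001], 0.68), ([0.705, -0.151, 0.004], 0.59), ([0.637, -0.063, 0.004], 0.59), ([0.787, -0.188, -0.003], 0.56), ([0.69, -0.107, 0.006], 0.5), ([0.646, -0.012, 0.006], 0.46), ([0.647, -0.153, 0.003], 0.45), ([0.638, -0.11, 0.004], 0.4)]
```

View pics/top0.png

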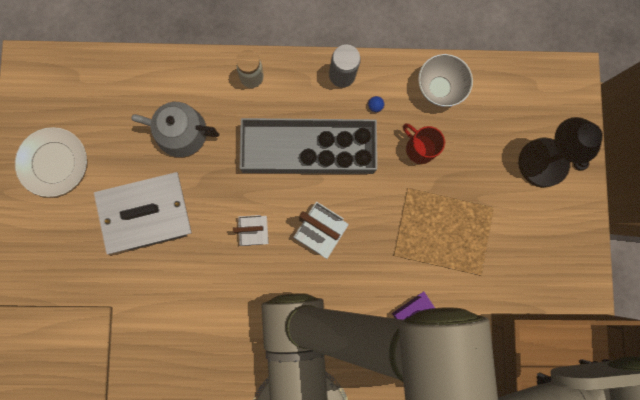

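View pics/side0.png

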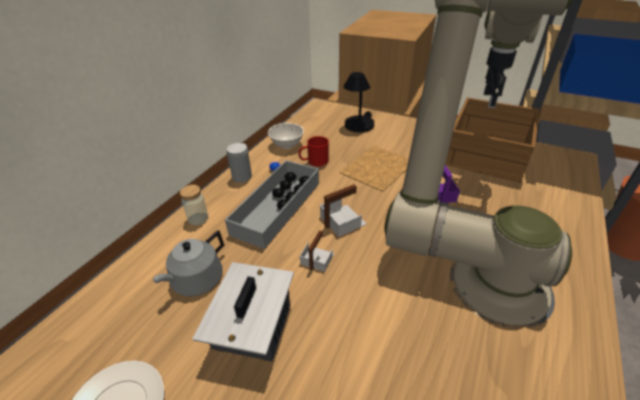

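The top view has three scoop-like things: a small aluminium one at (250,230), a larger aluminium one at (321,229) and a purple one at (415,308). The larger aluminium one fits the description. The tray at (308,146) holds 7 briquettes on its right-hand (world -y) side, and the blue look-alike is outside it at (376,104). The cover on the stove is at (142,213), the mat at (445,232), the kettle at (178,128) and the mug at (427,145).

I'll confirm the scoop in a crop and measure poses.

```bash
cat >> h.py <<'E'
def rect(im,thing,cam,z,idx=0):
    m=spotter.cut_out(thing,cam)[idx]['pixels'].astype(np.uint8)
    c=max(cv2.findContours(m,cv2.RETR_EXTERNAL,cv2.CHAIN_APPROX_NONE)[0],key=cv2.contourArea).reshape(-1,2)
    w=np.array([ray(im,u,v,z)[:2] for u,v in c])
    (cx,cy),(a,b),ang=cv2.minAreaRect((w*1000).astype(np.float32))
    return np.round([cx/1000,cy/1000],4),round(a),round(b),round(ang,1)
def rel(target,psi=None,s=None):
    """shift in tool axes (cm) to a target TCP, turn to bring tool x yaw to psi (deg)"""
    s=s or observe(); R=np.array(s['tool_rot']); d=R.T@(np.array(target)-np.array(s['position']))*100
    yaw=np.degrees(np.arctan2(R[1,0],R[0,0])); t=None
    if psi is not None: t=-((psi-yaw+180)%360-180)
    return np.round(d,2), None if t is None else round(t,1), round(yaw,1)
E
python3 - <<'E'
from h import *
t=snap('top')
p=t['pixels']
cv2.imwrite('pics/crop0.png',cv2.resize(p[180:330,220:450],None,fx=3.4,fy=3.4,interpolation=cv2.INTER_CUBIC)[:600])
print('cover',rect(t,'cover','top',0.101)); print('tray',rect(t,'tray','top',0.062)); print('mat',rect(t,'mat','top',0.005))
for z in (0.141,):
  g=cv2.cvtColor(p,cv2.COLOR_BGR2GRAY); m=np.zeros_like(g); sub=(g[195:225,112:168]<70); ys,xs=np.nonzero(sub)
  w=np.array([ray(t,x+112,y+195,z)[:2] for x,y in zip(xs,ys)]); print(len(w),cv2.minAreaRect((w*1000).astype(np.float32)))
E
```

```text
cover (array([0.4857, 0.3769]), 152, 200, 14.9)
tray (array([ 0.4584, -0.0401]), 112, 103, 58.8)
mat (array([ 0.4574, -0.3659]), 230, 181, 77.6)
328 ((483.6298828125, 373.0284423828125), (20.629039764404297, 84.13377380371094), 15.140325546264648)
```

View pics/crop0.png

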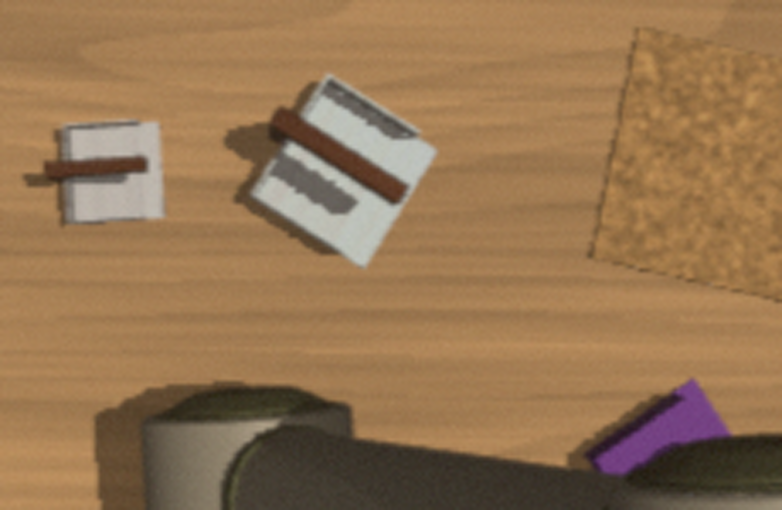

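Confirmed: the scoop meant is the large aluminium one at crop (345,170), top pixel (321,229). The small one at crop (110,170) and the purple one at crop (660,430) are ruled out.

```bash
python3 - <<'E'
from h import *
print(rel([0.42,-0.15,0.26],105)); print(rel([0.485,0.376,0.23],105))
E
```

```text
(array([ 35.83, -28.44,  -2.87]), np.float64(-88.1), np.float64(16.9))
(array([ 57.33, -76.89,   0.13]), np.float64(-88.1), np.float64(16.9))
```

>>> {"api": "move_arm", "payload": {"series": "4.5 -3.5 -1 -10 1; 9 -7 -2 -20 1; 13.5 -10.5 -3 -30 1; 18 -14 -3 -40 1; 22.5 -18 -3 -50 1; 27 -21.5 -3 -60 1; 31.5 -25 -3 -70 1; 36 -28.5 -3 -80 1"}}

```text
time_s: 2.4
position: [0.4223, -0.1473, 0.2616]
tool_rot: [[-0.126, 0.992, 0.001], [0.992, 0.126, -0.0], [-0.001, 0.001, -1.0]]
ft_force: [0.8, -0.4, -0.2]
grip_width: 0.0854
gripper_force: 0.0
```

```bash
python3 - <<'E'
from h import *
print(observe()['position'],rel([0.485,0.376,0.21],105))
E
```

```text
[ 0.42229177 -0.14729647  0.26159151] (array([51.13, 12.79,  5.14]), np.float64(-7.8), np.float64(97.2))
```

>>> {"api": "move_arm", "payload": {"series": "6 1.5 0.6 -1 1; 12 3 1.2 -2 1; 18 4.5 2 -3 1; 24 6 2.5 -4 1; 30 7.5 3 -5 1; 36 9 3.5 -6 1; 41 10.3 4 -7 1; 45 11.3 4 -7.8 1"}}

```text
time_s: 3.4
position: [0.4794, 0.3135, 0.2208]
tool_rot: [[-0.255, 0.967, -0.001], [0.967, 0.255, -0.0], [-0.0, -0.001, -1.0]]
ft_force: [0.7, 0.9, -0.0]
grip_width: 0.0854
gripper_force: 0.0
```

```bash
python3 - <<'E'
from h import *
t=snap('top','top1.png')
w=snap('wrist','w1.png')
# handle top face in wrist image
g=cv2.cvtColor(w['pixels'],cv2.COLOR_BGR2GRAY)
print(proj(w,[[0.485,0.376,0.141]]))
print([(d['point'],d['score']) for d in spotter.mark_of('cover','wrist')])
print([(d['point'],d['score']) for d in spotter.mark_of('stove_top','wrist')])
print(rect(w,'cover','wrist',0.101))
print(observe()['position'],rel([0.485,0.376,0.17],105))
E
```

```text
[[348.70568531 142.42813569]]
[]
[]
(array([0.4861, 0.3795]), 151, 201, 14.9)
[0.47953696 0.31086005 0.22122308] (array([6.16, 2.18, 5.12]), np.float64(-0.3), np.float64(104.7))
```

View pics/w1.png

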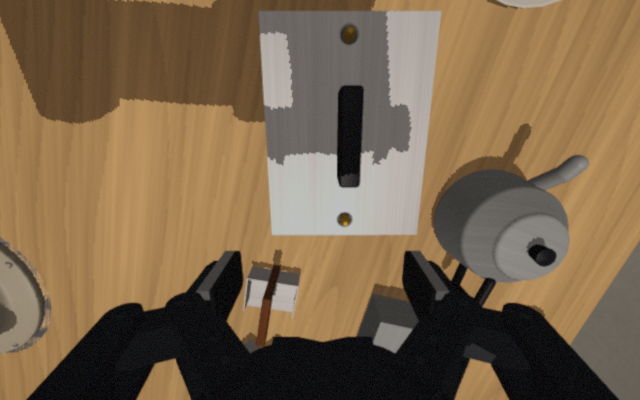

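Wrist view: the cover fills (260–440, 10–235) with its handle at (350,135) and the brass pins in their holes at (349,34) and (344,219). The kettle is clear at (500,235).

>>> {"api": "move_arm", "payload": {"series": "3 1 0 0 1; 6.3 2.3 0 0 1; 6.3 2.3 3 0 1; 6.3 2.3 6 0 1; 6.3 2.3 8 0 1; 6.3 2.3 9.5 0 1; 6.3 2.3 10.6 0 1; 6.3 2.3 10.6 0 1"}}

```text
time_s: 4.65
position: [0.4859, 0.3778, 0.115]
tool_rot: [[-0.253, 0.967, -0.001], [0.967, 0.253, -0.0], [-0.0, -0.001, -1.0]]
ft_force: [1.4, -0.2, 0.9]
grip_width: 0.0852
gripper_force: 0.0
```

>>> {"api": "move_arm", "payload": {"series": "0 0 0 0 -1; 0 0 0 0 -1; 0 0 0 0 -1; 0 0 0 0 -1; 0 0 0 0 -1; 0 0 0 0 -1", "force": 60}}

```text
time_s: 5.4
position: [0.4861, 0.3783, 0.1157]
tool_rot: [[-0.254, 0.967, 0.001], [0.967, 0.254, 0.0], [0.0, 0.001, -1.0]]
ft_force: [-0.8, 0.1, 4.3]
grip_width: 0.0169
gripper_force: 59.7
```

>>> {"api": "move_arm", "payload": {"series": "0 0 -1 0 -1; 0 0 -2.5 0 -1; 0 0 -5 0 -1; 0 0 -8 0 -1; 0 0 -11 0 -1; 0 0 -14 0 -1; 0 0 -14 0 -1"}}

```text
time_s: 6.28
position: [0.4864, 0.3784, 0.2579]
tool_rot: [[-0.254, 0.967, 0.005], [0.967, 0.254, 0.002], [0.001, 0.005, -1.0]]
ft_force: [1.0, 1.6, -4.1]
grip_width: 0.017
gripper_force: 59.0
```

```bash
python3 - <<'E'
from h import *
s=observe();print(s['position'],s['q'],s['grip_width']); print(rel([0.46,0.0,0.26],90)); print(rel([0.457,-0.366,0.2],77.6))
E
```

```text
[0.48641424 0.37843342 0.25793684] [2.68916467e+01 2.76666266e+01 6.02787529e+01 7.80507871e-04
 9.17596997e+01 1.21974336e+01] 0.016956294763079197
(array([-35.94, -12.15,  -0.31]), np.float64(14.7), np.float64(104.7))
(array([-71.27, -21.76,   5.61]), np.float64(27.1), np.float64(104.7))
```

>>> {"api": "move_arm", "payload": {"series": "-3 -1 0 1 -1; -8 -2.5 0 3 -1; -14 -4.5 0 6 -1; -20 -6 0 9 -1; -26 -8 0 12 -1; -32 -10 0 15 -1; -38 -11.7 0 18 -1; -44 -13.5 0 21 -1"}}

```text
time_s: 7.28
position: [0.466, -0.0818, 0.2542]
tool_rot: [[0.112, 0.994, -0.002], [0.994, -0.112, 0.001], [0.001, -0.002, -1.0]]
ft_force: [-0.0, -0.2, -4.5]
grip_width: 0.0171
gripper_force: 59.2
```

```bash
python3 - <<'E'
from h import *
s=observe();print(s['position'],s['grip_width']);print(rel([0.457,-0.366,0.06],77.6))
E
```

```text
[ 0.46602735 -0.08184999  0.25423448] 0.0170704933677385
(array([-28.35,   2.31,  19.4 ]), np.float64(6.0), np.float64(83.6))
```

>>> {"api": "move_arm", "payload": {"series": "-6 0.5 0 2 -1; -12 1 0 4 -1; -18 1.5 0 6 -1; -23 2 2 6 -1; -26.5 2.2 5 6 -1; -28.3 2.3 9 6 -1; -28.3 2.3 14 6 -1; -28.3 2.3 18 6 -1"}}

```text
time_s: 8.28
position: [0.4576, -0.3631, 0.072]
tool_rot: [[0.214, 0.977, -0.002], [0.977, -0.214, 0.003], [0.002, -0.003, -1.0]]
ft_force: [-0.3, 0.4, -3.6]
grip_width: 0.0168
gripper_force: 59.0
```

```bash
python3 - <<'E'
from h import *
s=observe();print(s['position'],s['ft_force']);print(rel([0.457,-0.366,0.0262],77.6))
E
```

```text
[ 0.45760479 -0.36306144  0.07203747] [-0.25680581  0.37352594 -3.59537055]
(array([-0.31,  0.02,  4.58]), np.float64(0.1), np.float64(77.7))
```

>>> {"api": "move_arm", "payload": {"series": "0 0 1.5 0 -1; 0 0 3 0 -1; 0 0 4 0 -1; 0 0 4.4 0 -1; 0 0 4.6 0 -1; 0 0 4.6 0 -1"}}

```text
time_s: 9.02
position: [0.4589, -0.3641, 0.0297]
tool_rot: [[0.213, 0.977, 0.0], [0.977, -0.213, -0.001], [-0.001, 0.001, -1.0]]
ft_force: [0.3, -0.1, -3.3]
grip_width: 0.0171
gripper_force: 59.1
```

>>> {"api": "move_arm", "payload": {"series": "0 0 0.2 0 -1; 0 0 0.4 0 -1; 0 0 0.4 0 -1"}}

```text
time_s: 9.4
position: [0.4588, -0.364, 0.0257]
tool_rot: [[0.213, 0.977, 0.0], [0.977, -0.213, -0.0], [-0.0, 0.0, -1.0]]
ft_force: [-0.7, 1.4, 1.7]
grip_width: 0.0171
gripper_force: 59.8
```

Contact. Releasing and rising.

>>> {"api": "move_arm", "payload": {"series": "0 0 0 0 1; 0 0 0 0 1; 0 0 0 0 1; 0 0 0 0 1; 0 0 -3 0 1; 0 0 -8 0 1; 0 0 -13 0 1; 0 0 -18 0 1"}}

```text
time_s: 10.4
position: [0.4586, -0.3638, 0.2071]
tool_rot: [[0.213, 0.977, 0.0], [0.977, -0.213, -0.0], [-0.0, 0.0, -1.0]]
ft_force: [0.4, -0.6, -0.6]
grip_width: 0.0856
gripper_force: 0.0
```

```bash
python3 - <<'E'
from h import *
t=snap('top','top2.png')
for n in ['scoop','scoop_grip','scoop_lip','tray','stove_top','stove']:
    print(n,[(np.round(d['point'],4).tolist(),round(d['score'],2)) for c in('top','side') for d in spotter.mark_of(n,c)])
print('cover',[(rect(t,'cover','top',0.011)) ])
for i in range(len(spotter.cut_out('tray','top'))): print('tray',rect(t,'tray','top',0.062,i))
for i in range(len(spotter.cut_out('stove','top'))): print('stove',rect(t,'stove','top',0.095,i))
# scoop bar
p=t['pixels'].astype(int); 
s=observe(); print(s['position'],rel([0.454,-0.047,0.22],59))
E
```

```text
scoop [([0.4503, 0.1208, 0.0], 0.79), ([0.4545, -0.0451, -0.0007], 0.75), ([0.4512, 0.124, -0.0001], 0.88), ([0.4573, -0.0473, 0.0038], 0.63), ([0.2298, -0.2974, -0.0034], 0.61)]
scoop_grip [([0.4554, -0.0483, 0.1044], 0.94), ([0.446, 0.1285, 0.0741], 0.89), ([0.4534, 0.1269, 0.0744], 0.96), ([0.2333, -0.2933, 0.1091], 0.67), ([0.4551, -0.0466, 0.1085], 0.63), ([0.462, -0.3633, -0.0025], 0.51)]
scoop_lip [([0.4239, -0.0909, -0.0006], 0.85), ([0.4559, 0.0878, 0.0034], 0.83), ([0.7061, 0.3177, 0.0015], 0.67), ([0.4546, 0.0922, -0.0005], 0.89), ([0.429, -0.0929, -0.0022], 0.87), ([0.453, -0.0474, 0.1065], 0.69), ([0.2612, -0.3385, 0.0034], 0.63), ([0.638, -0.065, 0.0015], 0.6)]
tray [([0.6649, -0.0122, -0.002], 0.9), ([0.6708, -0.0136, 0.0023], 0.64)]
stove_top [([0.4836, 0.3787, 0.0959], 0.76), ([0.6889, -0.0545, 0.0068], 0.7)]
stove [([0.4871, 0.3773, 0.0001], 0.89), ([0.6437, -0.0148, 0.0071], 0.46)]
cover [(array([ 0.4654, -0.3396]), 149, 156, 76.3)]
tray (array([ 0.662 , -0.0132]), 139, 340, 0.5)
tray (array([0.7062, 0.3178]), 183, 129, 45.1)
stove (array([0.4828, 0.3753]), 149, 188, 14.9)
[ 0.45876774 -0.36396241  0.20533506] (array([30.87, -7.22, -1.47]), np.float64(18.7), np.float64(77.7))
```

View pics/top2.png

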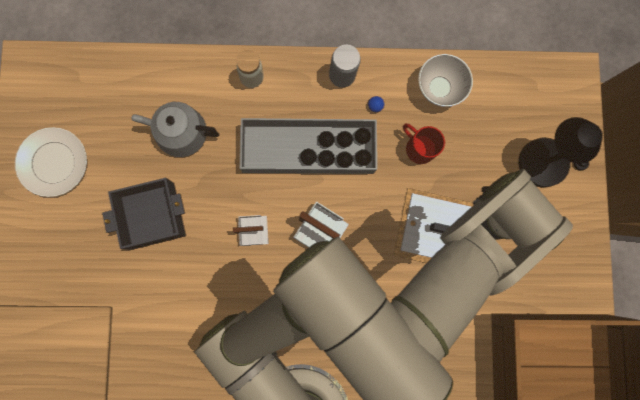

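The cover lies on the mat (partly behind the arm, 440,225). The stove is open with its centre at (147,214) and pins at (110,222) and (180,205). The scoop is unmoved at (321,228).

>>> {"api": "move_arm", "payload": {"series": "4 -1 -1 3 1; 8 -2 -2 6 1; 12 -3 -2 9 1; 16 -4 -2 12 1; 20 -5 -2 15 1; 23 -6 -2 18 1; 25 -7 -2 19 1; 25 -7 -2 19 1"}}

```text
time_s: 12.35
position: [0.4434, -0.1038, 0.2256]
tool_rot: [[0.518, 0.855, 0.0], [0.855, -0.518, -0.0], [0.0, 0.0, -1.0]]
ft_force: [-0.0, -0.1, 0.1]
grip_width: 0.0858
gripper_force: 0.0
```

```bash
python3 - <<'E'
from h import *
w=snap('wrist','w2.png')
for n in ['scoop','scoop_grip','scoop_lip']:
    print(n,[(np.round(d['point'],4).tolist(),round(d['score'],2)) for d in spotter.mark_of(n,'wrist')])
# brown bar pixels near the expected grip
p=w['pixels'].astype(int); br=((p[...,2]-p[...,0]>30)&(p[...,2]<130)).astype(np.uint8)
br=cv2.morphologyEx(br,cv2.MORPH_OPEN,np.ones((5,5)))
n,l,st,ce=cv2.connectedComponentsWithStats(br)
for i in range(1,n):
    if st[i,4]>300:
        ys,xs=np.nonzero(l==i); P=np.array([ray(w,x,y,0.118)[:2] for x,y in zip(xs[::3],ys[::3])])
        print(st[i],ce[i],cv2.minAreaRect((P*1000).astype(np.float32)))
print(observe()['position'],rel([0.462,-0.034,0.2],58.6))
E
```

```text
scoop [([0.2312, -0.2982, 0.0012], 0.93), ([0.4547, -0.0492, -0.0017], 0.88), ([0.4504, 0.129, 0.0025], 0.59)]
scoop_grip [([0.4545, -0.0505, 0.1075], 0.77), ([0.6915, -0.0554, 0.0055], 0.63)]
scoop_lip [([0.2622, -0.3385, 0.0006], 0.98), ([0.4253, -0.0939, -0.0008], 0.68), ([0.4536, 0.0928, 0.0027], 0.66)]
[    0    14   310   182 29051] [142.07545351  80.85256962] ((349.3705749511719, 44.891197204589844), (145.77810668945312, 293.1463928222656), 59.73615264892578)
[ 608  138   32   82 1924] [626.44802495 181.4968815 ] ((691.698486328125, -238.24954223632812), (82.54051208496094, 27.5747013092041), 77.76212310791016)
[ 498  152  106  105 5166] [542.99864499 203.34649632] ((624.9828491210938, -216.31228637695312), (90.1935806274414, 90.11970520019531), 32.703853607177734)
[ 557  208   66   59 2950] [589.64881356 237.00983051] ((649.970703125, -277.0206604003906), (62.444393157958984, 63.55447769165039), 16.81870460510254)
[229 298  28  26 336] [243.0625     312.85714286] ((304.11468505859375, -171.43722534179688), (39.22990417480469, 20.785829544067383), 5.964417934417725)
[559 321  49  24 895] [583.48268156 332.60223464] ((613.924072265625, -390.7503662109375), (30.687692642211914, 60.898170471191406), 56.677947998046875)
[ 0.44388479 -0.10556875  0.22531824] (array([ 7.06, -2.18,  2.53]), np.float64(0.1), np.float64(58.7))
```

View pics/w2.png

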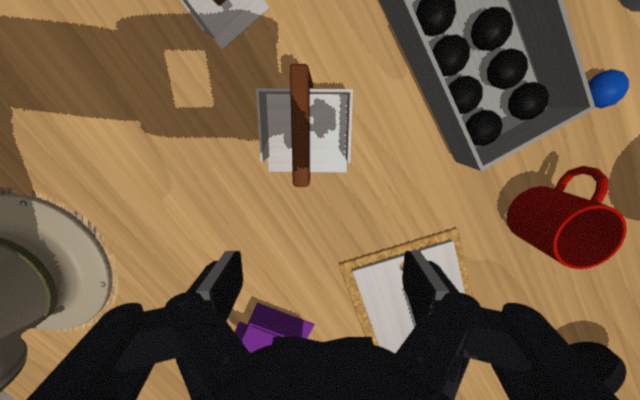

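The wrist view shows the scoop at (305,130). Its grip bar runs from (300,66) to (302,183), parallel to the tool's x, with the mouth towards the gripper.

```bash
python3 - <<'E'
from h import *
w=snap('wrist')
a=ray(w,300,67,0.118);b=ray(w,302,172,0.118);c=ray(w,302,184,0.1)
print(a,b,c,np.linalg.norm(a-b),np.degrees(np.arctan2(*(a-b)[1::-1])))
x=np.array([np.cos(np.radians(58.6)),np.sin(np.radians(58.6)),0])
print('origin from back end',a-0.064*x)
for o in (a-0.064*x,np.array([.4547,-.048,0])): print(rel(list((o+0.015*x)[:2])+[0.2],58.6))
E
```

```text
[0.48702696 0.00139522 0.118     ] [ 0.44094056 -0.07370328  0.118     ] [ 0.43133606 -0.0863863   0.1       ] 0.08811209268013022 58.46341659792684
origin from back end [ 0.45368234 -0.05323203  0.118     ]
(array([ 6.48, -1.88,  2.53]), np.float64(0.0), np.float64(58.6))
(array([ 6.98, -2.07,  2.53]), np.float64(0.0), np.float64(58.6))
```

>>> {"api": "move_arm", "payload": {"series": "3 -1 0 0 1; 6.8 -2 1 0 1; 6.8 -2 4 0 1; 6.8 -2 7 0 1; 6.8 -2 10 0 1; 6.8 -2 12 0 1; 6.8 -2 13.7 0 1; 6.8 -2 13.7 0 1"}}

```text
time_s: 13.6
position: [0.4616, -0.0367, 0.0875]
tool_rot: [[0.52, 0.854, -0.002], [0.854, -0.52, 0.001], [-0.001, -0.002, -1.0]]
ft_force: [0.0, -0.0, 0.7]
grip_width: 0.0854
gripper_force: 0.0
```

>>> {"api": "move_arm", "payload": {"series": "0 0 0 0 -1; 0 0 0 0 -1; 0 0 0 0 -1; 0 0 0 0 -1; 0 0 0 0 -1; 0 0 0 0 -1; 0 0 0 0 -1", "force": 100}}

```text
time_s: 14.48
position: [0.4619, -0.0363, 0.0886]
tool_rot: [[0.52, 0.854, 0.0], [0.854, -0.52, -0.0], [0.0, 0.0, -1.0]]
ft_force: [-1.4, 2.3, 5.6]
grip_width: 0.0148
gripper_force: 97.5
```

```bash
python3 - <<'E'
from h import *
t=snap('top')
print(observe()['position'],observe()['grip_width'])
for n in ['scoop','scoop_grip','scoop_lip']:
    print(n,[(np.round(d['point'],4).tolist(),round(d['score'],2)) for c in ('top','side') for d in spotter.mark_of(n,c)])
# tray inner corners: edges by dark wall
for d in spotter.mark_of('brq0','top'): print(np.round(d['point'],3),round(d['score'],2))
E
```

```text
[ 0.46192352 -0.03628973  0.08857265] 0.014508509172668778
scoop [([0.4528, 0.1206, 0.0027], 0.84), ([0.2333, -0.2956, 0.0053], 0.68), ([0.4554, -0.0473, 0.0011], 0.65), ([0.4512, 0.124, -0.0001], 0.88), ([0.4573, -0.0473, 0.0038], 0.63), ([0.2298, -0.2974, -0.0034], 0.61)]
scoop_grip [([0.4542, -0.0468, 0.1006], 0.56), ([0.4561, -0.0479, 0.0], 0.25), ([0.4534, 0.1269, 0.0744], 0.96), ([0.2333, -0.2933, 0.1091], 0.67), ([0.4551, -0.0466, 0.1085], 0.63), ([0.462, -0.3633, -0.0025], 0.51)]
scoop_lip [([0.4545, 0.0918, 0.0004], 0.93), ([0.257, -0.3423, 0.0016], 0.83), ([0.4277, -0.0936, -0.0011], 0.65), ([0.6731, -0.3042, -0.0007], 0.58), ([0.4546, 0.0922, -0.0005], 0.89), ([0.429, -0.0929, -0.0022], 0.87), ([0.453, -0.0474, 0.1065], 0.69), ([0.2612, -0.3385, 0.0034], 0.63), ([0.638, -0.065, 0.0015], 0.6)]
[ 0.636 -0.103  0.002] 0.75
[ 0.689 -0.061  0.007] 0.74
[ 0.698 -0.154  0.004] 0.67
[ 0.645 -0.155  0.005] 0.66
[ 0.643 -0.057  0.004] 0.63
[ 0.64  -0.014  0.005] 0.55
[ 0.456 -0.05   0.104] 0.53
[ 0.691 -0.106  0.003] 0.49
[ 0.789 -0.188  0.002] 0.47
```

```bash
python3 - <<'E'
from h import *
print(rel([0.667,0.092,0.195],90.3))
E
```

```text
(array([ 21.62,  10.86, -10.64]), np.float64(-31.6), np.float64(58.7))
```

>>> {"api": "move_arm", "payload": {"series": "0 0 -2 0 -1; 0 0 -6 0 -1; 2 1 -10 -5 -1; 7 3.5 -10.6 -12 -1; 12 6 -10.6 -19 -1; 17 8.5 -10.6 -26 -1; 20 10 -10.6 -31 -1; 21.6 10.9 -10.6 -31.6 -1"}}

```text
time_s: 15.88
position: [0.6681, 0.0928, 0.1926]
tool_rot: [[-0.007, 1.0, -0.002], [1.0, 0.007, 0.0], [0.0, -0.002, -1.0]]
ft_force: [-0.1, 0.6, -3.0]
grip_width: 0.0144
gripper_force: 98.2
```

```bash
python3 - <<'E'
from h import *
t=snap('top','top3.png'); w=snap('wrist')
print(observe()['position'],rel([0.667,0.092,0.195],90.3),observe()['grip_width'])
for n in ['tray','scoop','scoop_lip']:
    print(n,[(np.round(d['point'],4).tolist(),round(d['score'],2)) for c in ('top','wrist') for d in spotter.mark_of(n,c)])
x=t['pixels'][100:190,220:400]; w=cv2.resize(w['pixels'],None,fx=.6,fy=.6)
x=cv2.resize(x,None,fx=4,fy=4,interpolation=cv2.INTER_CUBIC)
o=np.zeros((x.shape[0]+w.shape[0],720,3),np.uint8);o[:x.shape[0]]=x;o[x.shape[0]:,:w.shape[1]]=w
cv2.imwrite('pics/c3.png',o[:600])
E
```

```text
[0.66791752 0.09249941 0.19245952] (array([-0.05, -0.09, -0.25]), np.float64(0.1), np.float64(90.4)) 0.014278084093357478
tray [([0.6675, -0.0128, -0.0024], 0.83), ([0.6378, -0.1026, 0.006], 0.42)]
scoop [([0.2332, -0.2976, 0.0024], 0.72), ([0.667, 0.079, 0.1054], 0.63), ([0.6983, -0.1534, 0.0011], 0.39), ([0.6684, 0.08, 0.1036], 0.96), ([0.452, 0.1285, 0.0014], 0.64)]
scoop_lip [([0.256, -0.3411, 0.0005], 0.95), ([0.6652, 0.0247, 0.1038], 0.93), ([0.4518, 0.0916, 0.001], 0.87)]
```

View pics/c3.png

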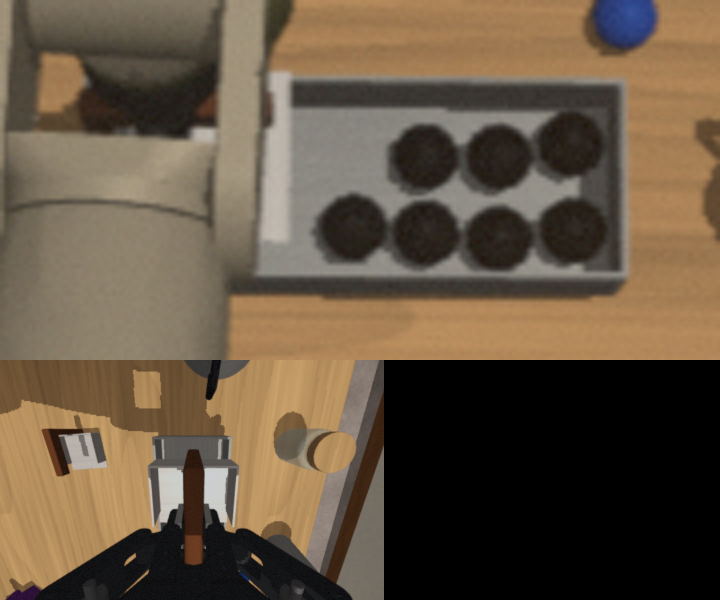

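The tray crop shows briquettes at crop (352,228), (425,157), (425,233), (498,157), (498,238), (570,143) and (570,230). The scoop lip stands at crop x≈280, over the empty end.

```bash
python3 - <<'E'
from h import *
t=snap('top')
for u,v in [(376.3,120.5),(376.3,168.3),(300,120.5),(285,168.3)]: print(ray(t,u,v,.062))
print(observe()['position'],rel([0.667,0.092,0.0966],90.3))
E
```

```text
[ 0.72917185 -0.18229614  0.062     ]
[ 0.60713059 -0.18177958  0.062     ]
[0.72547304 0.00949013 0.062     ]
[0.60336138 0.04486749 0.062     ]
[0.66687788 0.091185   0.19463424] (array([0.08, 0.01, 9.8 ]), np.float64(-0.0), np.float64(90.3))
```

>>> {"api": "move_arm", "payload": {"series": "0 -0.25 2 -0.7 -1; 0 -0.25 4 -0.7 -1; 0 -0.25 6 -0.7 -1; 0 -0.25 8 -0.7 -1; 0 -0.25 9 -0.7 -1; 0 -0.25 9.7 -0.7 -1; 0 -0.25 9.7 -0.7 -1"}}

```text
time_s: 17.2
position: [0.6648, 0.0915, 0.0974]
tool_rot: [[-0.017, 1.0, -0.0], [1.0, 0.017, -0.0], [-0.0, -0.0, -1.0]]
ft_force: [0.2, -0.1, -3.3]
grip_width: 0.0144
gripper_force: 98.2
```

>>> {"api": "move_arm", "payload": {"series": "0 0 0.2 0 -1; 0 0 0.4 0 -1; 0 0 0.5 0 -1; 0 0 0.6 0 -1; 0 0 0.6 0 -1"}}

```text
time_s: 17.82
position: [0.665, 0.0916, 0.0926]
tool_rot: [[-0.017, 1.0, 0.002], [1.0, 0.017, -0.0], [-0.0, 0.002, -1.0]]
ft_force: [-2.5, 0.3, 4.8]
grip_width: 0.0142
gripper_force: 99.4
```

>>> {"api": "move_arm", "payload": {"series": "-1.5 0 0 0 -1; -3 0 0 0 -1; -4.5 0 0 0 -1; -6 0 0 0 -1; -7.5 0 0 0 -1; -9 0 0 0 -1; -10 0 0 0 -1; -10.5 0 0 0 -1"}}

```text
time_s: 18.82
position: [0.6673, -0.0142, 0.0926]
tool_rot: [[-0.017, 1.0, 0.003], [1.0, 0.017, 0.0], [0.0, 0.003, -1.0]]
ft_force: [0.3, 4.2, 5.9]
grip_width: 0.0147
gripper_force: 99.5
```

```bash
python3 - <<'E'
from h import *
s=observe();print(s['position'],s['ft_force'],s['wrist_torque'])
t=snap('top'); sd=snap('side')
x=cv2.resize(t['pixels'][100:190,240:400],None,fx=4,fy=4,interpolation=cv2.INTER_CUBIC)
y=cv2.resize(sd['pixels'][140:270,210:370],None,fx=4,fy=4,interpolation=cv2.INTER_CUBIC)[:240*2]
o=np.vstack([x,y])[:, :640]; cv2.imwrite('pics/c4.png',cv2.resize(o,None,fx=.7,fy=.7))
print(np.round([d['point'] for d in spotter.mark_of('brq0','top')],3)); print(np.round([d['point'] for d in spotter.mark_of('brq0','side')],3))
E
```

```text
[ 0.66731545 -0.01419872  0.09257002] [0.34010822 4.19068543 5.86992841] [ 0.62043353 -0.01698105  0.0187196 ]
[[ 0.634 -0.111  0.007]
 [ 0.701 -0.154  0.003]
 [ 0.684 -0.106  0.009]
 [ 0.786 -0.19   0.006]
 [ 0.645 -0.158  0.003]
 [ 0.685 -0.083  0.01 ]
 [ 0.644 -0.066  0.008]]
[[ 0.688 -0.083  0.008]
 [ 0.646 -0.039  0.011]
 [ 0.702 -0.156  0.004]
 [ 0.645 -0.155  0.004]
 [ 0.636 -0.074  0.007]
 [ 0.637 -0.113  0.004]]
```

View pics/c4.png

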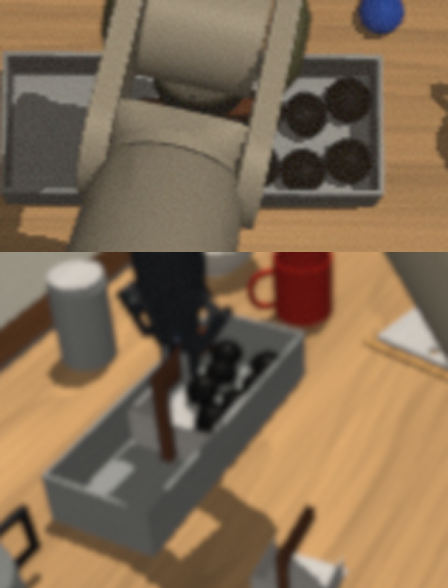

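The scoop is taking them: two are fully in and a third is on the lip. The other four are ahead in the tray at crop (305,115), (347,100), (302,170) and (347,162). Pushing on.

>>> {"api": "move_arm", "payload": {"series": "-1 0 0 0 -1; -2 0 0 0 -1; -3 0 0 0 -1; -3.7 0 0 0 -1; -4.4 0 0 0 -1; -4.4 0 0 0 -1"}}

```text
time_s: 19.77
position: [0.668, -0.0585, 0.0926]
tool_rot: [[-0.017, 1.0, 0.003], [1.0, 0.017, -0.001], [-0.001, 0.003, -1.0]]
ft_force: [-0.6, 0.3, 5.0]
grip_width: 0.0149
gripper_force: 99.6
```

```bash
python3 - <<'E'
from h import *
t=snap('top'); sd=snap('side')
print(np.round([d['point'] for d in spotter.mark_of('brq0','top')],3)); print(np.round([d['point'] for d in spotter.mark_of('brq0','side')],3))
E
```

```text
[[ 0.646 -0.154  0.007]
 [ 0.7   -0.155  0.006]
 [ 0.787 -0.185  0.006]
 [ 0.485  0.381  0.099]]
[[ 0.644 -0.072  0.006]
 [ 0.647 -0.154  0.01 ]
 [ 0.789 -0.188 -0.002]
 [ 0.678 -0.12   0.014]
 [ 0.704 -0.151  0.008]
 [ 0.662 -0.054  0.013]
 [ 0.635 -0.12   0.004]
 [ 0.678 -0.088  0.006]]
```

>>> {"api": "move_arm", "payload": {"series": "-0.7 0 0 0 -1; -1.4 0 0 0 -1; -2 0 0 0 -1; -2 0 0 0 -1; -2 0 -1 0 -1; -1.9 0 -3 0 -1; -1.7 0 -6 0 -1; -1.7 0 -9 0 -1"}}

```text
time_s: 20.98
position: [0.6672, -0.0747, 0.1818]
tool_rot: [[-0.017, 1.0, -0.002], [1.0, 0.017, 0.0], [0.0, -0.002, -1.0]]
ft_force: [0.9, -0.4, -3.8]
grip_width: 0.0144
gripper_force: 98.0
```

```bash
python3 - <<'E'
from h import *
s=observe();print(s['position'],s['ft_force'])
t=snap('top'); sd=snap('side')
print(np.round([d['point'] for d in spotter.mark_of('brq0','top')],3)); print(np.round([d['point'] for d in spotter.mark_of('brq0','side')],3))
print([np.round(d['point'],3) for c in('top','side') for d in spotter.mark_of('scoop_lip',c)])
x=cv2.resize(t['pixels'][90:190,240:400],None,fx=4,fy=4,interpolation=cv2.INTER_CUBIC)
y=cv2.resize(sd['pixels'][100:250,220:380],None,fx=4,fy=4,interpolation=cv2.INTER_CUBIC)
cv2.imwrite('pics/c5.png',cv2.resize(np.hstack([x[:400],cv2.resize(y,(427,400))]),None,fx=.74,fy=.74))
E
```

```text
[ 0.66720514 -0.07471696  0.18178979] [ 0.9361324 -0.392126  -3.772927 ]
[[ 0.681 -0.108  0.099]]
[[ 0.696 -0.1    0.119]
 [ 0.655 -0.143  0.006]
 [ 0.644 -0.086  0.102]
 [ 0.64  -0.135  0.098]
 [ 0.701  0.318  0.   ]]
[array([ 0.26 , -0.341,  0.001]), array([0.454, 0.089, 0.004]), array([ 0.673, -0.306, -0.001]), array([ 0.673, -0.142,  0.097]), array([ 0.454,  0.093, -0.001]), array([ 0.266, -0.337, -0.004])]
```

View pics/c5.png

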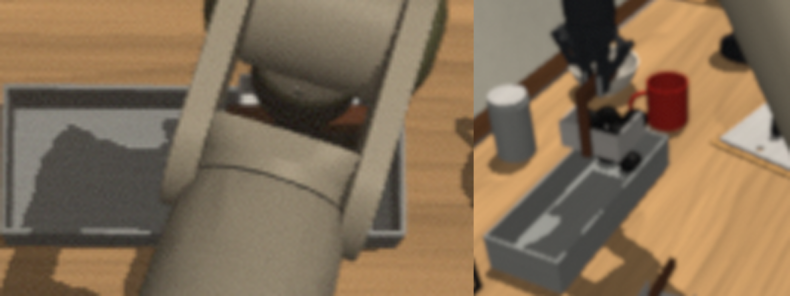

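The scoop is lifted with briquettes inside. One is visible in its mouth and at least one is still on the tray floor at side-crop (630,160). I'll ease it back over the tray middle, then give a short forward surge to settle the load towards the back wall.

>>> {"api": "move_arm", "payload": {"series": "0.6 0 0 0 -1; 1.8 0 0 0 -1; 3.4 0 0 0 -1; 5 0 0 0 -1; 6.6 0 0 0 -1; 7.8 0 0 0 -1; 8.4 0 0 0 -1; 8.4 0 0 0 -1"}}

```text
time_s: 22.28
position: [0.6662, 0.0099, 0.1813]
tool_rot: [[-0.018, 1.0, 0.0], [1.0, 0.018, -0.0], [-0.0, 0.0, -1.0]]
ft_force: [0.1, 0.1, -4.4]
grip_width: 0.0144
gripper_force: 98.0
```

>>> {"api": "move_arm", "payload": {"series": "-5 0 0 0 -1; -8 0 0 0 -1; -9.6 0 0 0 -1; -10.4 0 0 0 -1; -10.7 0 0 0 -1; -10.7 0 0 0 -1"}}

```text
time_s: 23.02
position: [0.6681, -0.0967, 0.1814]
tool_rot: [[-0.018, 1.0, 0.0], [1.0, 0.018, 0.0], [0.0, 0.0, -1.0]]
ft_force: [-0.3, -0.4, -2.9]
grip_width: 0.0144
gripper_force: 98.1
```

```bash
python3 - <<'E'
from h import *
s=observe();print(s['position'],s['ft_force'])
t=snap('top'); sd=snap('side')
for n in('brq0','scoop_lip','scoop'):
  for c in('top','side'):print(n,c,[(*np.round(d['point'],3),round(d['score'],2)) for d in spotter.mark_of(n,c)])
o=observe()['position']
im=sd;a,b=proj(im,[[0.667,-0.1,0.05]])[0]
print(a,b)
y=cv2.resize(sd['pixels'][120:230,240:350],None,fx=5,fy=5,interpolation=cv2.INTER_CUBIC)
cv2.imwrite('pics/c6.png',y)
E
```

```text
[ 0.66811108 -0.09668333  0.18143055] [-0.32437523 -0.37362744 -2.94012821]
brq0 top [(np.float64(0.642), np.float64(-0.242), np.float64(0.029), 0.55), (np.float64(0.704), np.float64(-0.249), np.float64(0.005), 0.54)]
brq0 side [(np.float64(0.704), np.float64(-0.143), np.float64(0.004), 0.59), (np.float64(0.67), np.float64(-0.015), np.float64(0.002), 0.54), (np.float64(0.644), np.float64(-0.242), np.float64(0.028), 0.53), (np.float64(0.658), np.float64(-0.143), np.float64(0.004), 0.47), (np.float64(0.639), np.float64(-0.112), np.float64(0.099), 0.44), (np.float64(0.667), np.float64(-0.094), np.float64(0.102), 0.39), (np.float64(0.698), np.float64(-0.122), np.float64(0.092), 0.37)]
scoop_lip top [(np.float64(0.256), np.float64(-0.339), np.float64(0.001), 0.97), (np.float64(0.455), np.float64(0.09), np.float64(-0.001), 0.59), (np.float64(0.666), np.float64(-0.161), np.float64(0.092), 0.5)]
scoop_lip side [(np.float64(0.457), np.float64(0.091), np.float64(-0.001), 0.84), (np.float64(0.67), np.float64(-0.161), np.float64(0.092), 0.8), (np.float64(0.261), np.float64(-0.334), np.float64(0.002), 0.64)]
scoop top [(np.float64(0.233), np.float64(-0.299), np.float64(0.001), 0.88), (np.float64(0.668), np.float64(-0.11), np.float64(0.092), 0.8), (np.float64(0.451), np.float64(0.12), np.float64(0.003), 0.76)]
scoop side [(np.float64(0.454), np.float64(0.125), np.float64(-0.0), 0.84), (np.float64(0.673), np.float64(-0.11), np.float64(0.094), 0.78), (np.float64(0.641), np.float64(-0.117), np.float64(0.095), 0.74), (np.float64(0.232), np.float64(-0.296), np.float64(-0.003), 0.65)]
290.9838669750964 179.95325070934132
```

View pics/c6.png

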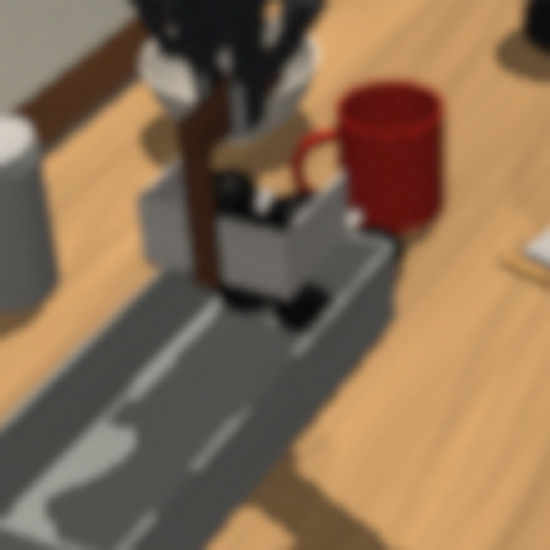

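Two briquettes were thrown out beyond the tray's end wall by the surge's stop: one is visible at crop (380,240), with a second near (0.70,-0.25). Three remain in the scoop and two in the tray. I'll dump these three first with gentle accelerations, then retrieve the strays.

>>> {"api": "move_arm", "payload": {"series": "0.5 0 -1 -1 -1; 1.5 -0.3 -3 -4 -1; 3.2 -1 -5 -9 -1; 5.6 -2 -6 -15 -1; 8.6 -3.2 -6 -22 -1; 12.2 -4.6 -6 -30 -1; 16 -6 -6 -38 -1; 20 -7.6 -6 -46 -1"}}

```text
time_s: 24.42
position: [0.5881, 0.1027, 0.2423]
tool_rot: [[-0.735, 0.678, 0.001], [0.678, 0.735, 0.0], [-0.001, 0.001, -1.0]]
ft_force: [0.6, 1.1, -2.7]
grip_width: 0.015
gripper_force: 98.1
```

```bash
python3 - <<'E'
from h import *
c=np.array([.486,.378,0]);e=np.array([.966,.257,0])
s=observe();print(s['position'],rel(list((c-0.025*e)[:2])+[.24],194.9))
E
```

```text
[0.5880881  0.10265346 0.24228583] (array([27.52, 11.2 ,  0.22]), np.float64(-57.6), np.float64(137.3))
```

>>> {"api": "move_arm", "payload": {"series": "0.8 0.3 0 -3 -1; 2.7 1.1 0 -8 -1; 5.7 2.3 0 -15 -1; 9.8 4 0 -23 -1; 14.5 5.9 0 -32 -1; 19 7.7 0 -41 -1; 22.8 9.3 0 -49 -1; 25.6 10.4 0 -54 -1"}}

```text
time_s: 25.42
position: [0.4712, 0.3538, 0.2423]
tool_rot: [[-0.981, -0.196, 0.001], [-0.196, 0.981, 0.001], [-0.001, 0.001, -1.0]]
ft_force: [0.4, -0.3, -4.1]
grip_width: 0.0145
gripper_force: 98.1
```

```bash
python3 - <<'E'
from h import *
c=np.array([.486,.378,0]);e=np.array([.966,.257,0])
s=observe();print(s['position'],rel(list((c-0.025*e)[:2])+[.24],194.9))
t=snap('top','top7.png');sd=snap('side','side7.png')
for n in('brq0','scoop_lip','scoop','stove','stove_top'):
  for k in('top','side'):print(n,k,[(*np.round(d['point'],3).tolist(),round(d['score'],2)) for d in spotter.mark_of(n,k)])
y=cv2.resize(sd['pixels'][180:400,150:370],(560,560))
x=cv2.resize(t['pixels'][90:190,300:460],None,fx=1.5,fy=1.5)
y[:150,:240]=x
cv2.imwrite('pics/c7.png',y)
E
```

```text
[0.4712331  0.35382612 0.24232902] (array([0.57, 1.92, 0.23]), np.float64(-3.6), np.float64(-168.7))
brq0 top [(0.5, 0.334, 0.156, 0.78), (0.704, -0.146, 0.005, 0.77), (0.705, -0.249, 0.006, 0.67), (0.789, -0.185, 0.002, 0.66), (0.653, -0.146, 0.005, 0.6), (0.644, -0.215, 0.032, 0.52), (0.466, 0.358, 0.162, 0.44), (0.672, -0.307, -0.001, 0.32)]
brq0 side [(0.487, 0.335, 0.156, 0.7), (0.494, 0.389, 0.155, 0.62), (0.468, 0.36, 0.16, 0.52), (0.659, -0.144, 0.005, 0.49), (0.703, -0.143, 0.0, 0.4)]
scoop_lip top [(0.533, 0.364, 0.153, 0.95), (0.454, 0.089, 0.002, 0.82), (0.254, -0.339, 0.002, 0.7)]
scoop_lip side [(0.532, 0.368, 0.156, 0.69), (0.262, -0.337, 0.002, 0.57), (0.456, 0.093, -0.003, 0.56)]
scoop top [(0.452, 0.119, 0.003, 0.88), (0.232, -0.297, 0.001, 0.72), (0.484, 0.357, 0.159, 0.65)]
scoop side [(0.453, 0.125, -0.001, 0.95), (0.486, 0.358, 0.154, 0.83), (0.231, -0.296, -0.002, 0.68), (0.487, 0.378, 0.094, 0.65)]
stove top []
stove side [(0.483, 0.379, -0.002, 0.98)]
stove_top top [(0.496, 0.332, 0.151, 0.61)]
stove_top side [(0.488, 0.376, 0.097, 0.72)]
```

View pics/c7.png

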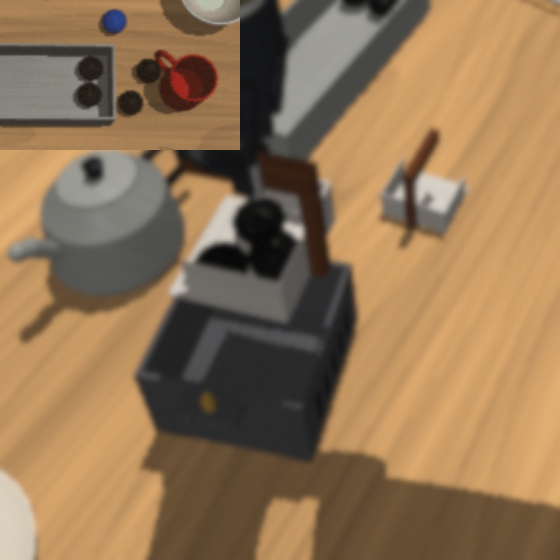

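Side crop: three briquettes sit in the scoop at (260,235), above the stove at (250,350). Inset: two are in the tray, and the two strays lie between the tray end and the mug at inset (130,102) and (148,70).

>>> {"api": "move_arm", "payload": {"series": "0.3 1 0 -2 -1; 0.6 1.9 0 -3.6 -1; 0.6 1.9 1.5 -3.6 -1; 0.6 1.9 3 -3.6 -1; 0.6 1.9 4.5 -3.6 -1; 0.6 1.9 4.5 -3.6 -1", "force": 30}}

```text
time_s: 26.78
position: [0.4624, 0.369, 0.1946]
tool_rot: [[-0.968, -0.252, -0.003], [-0.252, 0.968, -0.002], [0.003, -0.001, -1.0]]
ft_force: [-0.5, 0.1, -2.9]
grip_width: 0.0145
gripper_force: 98.2
```

>>> {"api": "move_arm", "payload": {"series": "0 0 0.7 0 -1; 0 0 1.2 0 -1; -0.5 0 1.7 0 -1; -1.2 0 2.2 0 -1; -2 0 2.6 0 -1; -2 0 2.6 0 -1", "force": 30}}

```text
time_s: 27.52
position: [0.484, 0.3749, 0.1722]
tool_rot: [[-0.968, -0.252, 0.005], [-0.252, 0.968, 0.002], [-0.005, 0.001, -1.0]]
ft_force: [2.1, -1.0, 7.4]
grip_width: 0.0145
gripper_force: 102.5
```

```bash
python3 - <<'E'
from h import *
s=observe();print(s['position'],s['ft_force'],s['wrist_torque'],s['gripper_force'])
t=snap('top');sd=snap('side')
for n in('brq0','scoop_lip','scoop','scoop_grip'):
  for k in('top','side'):print(n,k,[(*np.round(d['point'],3).tolist(),round(d['score'],2)) for d in spotter.mark_of(n,k) if d['point'][1]>.25])
E
```

```text
[0.48395442 0.37488273 0.17220846] [ 2.13223844 -0.99371984  7.36055868] [-0.21679862  0.08332494  0.05209075] 102.52333045005798
brq0 top [(0.452, 0.375, 0.092, 0.65), (0.489, 0.355, 0.084, 0.46)]
brq0 side [(0.482, 0.348, 0.084, 0.68), (0.495, 0.379, 0.185, 0.61), (0.482, 0.405, 0.082, 0.53), (0.459, 0.376, 0.091, 0.48)]
scoop_lip top [(0.521, 0.385, 0.075, 0.96)]
scoop_lip side [(0.524, 0.385, 0.073, 0.64)]
scoop top [(0.475, 0.376, 0.084, 0.59)]
scoop side [(0.475, 0.37, 0.088, 0.84)]
scoop_grip top [(0.498, 0.377, 0.184, 0.61)]
scoop_grip side [(0.498, 0.379, 0.188, 0.93)]
```

The pivot in the grip works (about 14° tilt). Continuing.

>>> {"api": "move_arm", "payload": {"series": "-0.5 0 0.5 0 -1; -1 0 1 0 -1; -1.5 0 1.6 0 -1; -2 0 2.2 0 -1; -2.5 0 2.8 0 -1; -2.5 0 2.8 0 -1; -2.5 0 2.8 0 -1"}}

```text
time_s: 28.9
position: [0.5101, 0.3821, 0.146]
tool_rot: [[-0.968, -0.251, 0.011], [-0.251, 0.968, 0.005], [-0.012, 0.003, -1.0]]
ft_force: [8.4, 3.2, 10.8]
grip_width: 0.0143
gripper_force: 116.4
```

```bash
cat >> h.py <<'E'
def marks(names=('brq0','scoop_lip','scoop','scoop_grip'),cams=('top','side'),f=lambda p:True):
    for k in cams: snap(k)
    for n in names:
        for k in cams: print(n,k,[(*np.round(d['point'],3).tolist(),round(d['score'],2)) for d in spotter.mark_of(n,k) if f(d['point'])])
E
python3 - <<'E'
from h import *
s=observe();print(s['position'],s['ft_force'])
marks(f=lambda p:p[1]>.25)
E
```

```text
[0.51005237 0.38213637 0.14597239] [ 8.42586674  3.17353693 10.80044738]
brq0 top [(0.53, 0.362, 0.025, 0.5), (0.501, 0.377, 0.054, 0.45)]
brq0 side [(0.504, 0.381, 0.056, 0.8), (0.511, 0.417, 0.023, 0.42)]
scoop_lip top [(0.51, 0.384, 0.045, 0.9)]
scoop_lip side [(0.513, 0.379, 0.043, 0.64)]
scoop top [(0.468, 0.372, 0.069, 0.81)]
scoop side [(0.472, 0.37, 0.068, 0.98)]
scoop_grip top [(0.5, 0.379, 0.054, 0.39)]
scoop_grip side [(0.52, 0.384, 0.16, 0.91)]
```

>>> {"api": "move_arm", "payload": {"series": "0 0 -1.5 0 -1; 0 0 -3 0 -1; 0.5 0 -4 0 -1; 0.5 0 -4 0 -1"}}

```text
time_s: 29.9
position: [0.5013, 0.3796, 0.1833]
tool_rot: [[-0.968, -0.252, 0.001], [-0.252, 0.968, 0.001], [-0.001, 0.0, -1.0]]
ft_force: [0.2, -0.1, -2.0]
grip_width: 0.0146
gripper_force: 114.2
```

```bash
python3 - <<'E'
from h import *
s=observe();print(s['position'],s['ft_force'])
marks(f=lambda p:p[1]>.25)
E
```

```text
[0.5013005  0.37963284 0.18325158] [ 0.22263865 -0.0588924  -2.0305189 ]
brq0 top [(0.545, 0.393, 0.043, 0.59), (0.526, 0.353, 0.017, 0.5), (0.504, 0.415, 0.021, 0.38)]
brq0 side [(0.547, 0.394, 0.045, 0.59), (0.505, 0.414, 0.019, 0.53), (0.516, 0.349, 0.017, 0.45)]
scoop_lip top [(0.5, 0.376, 0.08, 0.81), (0.708, 0.318, 0.001, 0.64), (0.546, 0.394, 0.042, 0.41)]
scoop_lip side [(0.503, 0.376, 0.076, 0.9)]
scoop top [(0.462, 0.367, 0.108, 0.82)]
scoop side [(0.464, 0.368, 0.108, 0.84)]
scoop_grip top [(0.511, 0.383, 0.194, 0.56)]
scoop_grip side [(0.513, 0.384, 0.198, 0.58), (0.488, 0.378, 0.099, 0.25)]
```

All three are in the firebox. Next I level the scoop in the grip by pressing the front of its floor on the stove's near rim.

>>> {"api": "move_arm", "payload": {"series": "0 0 -2 0 -1; 2 0 -4 0 -1; 5 0 -4 0 -1; 6 0 -3 0 -1; 6 0 -1.4 0 -1; 6 0 -0.6 0 -1; 6 0 0 0 -1; 6 0 0 0 -1"}}

```text
time_s: 31.4
position: [0.4455, 0.3652, 0.1845]
tool_rot: [[-0.968, -0.252, 0.006], [-0.252, 0.968, 0.003], [-0.007, 0.001, -1.0]]
ft_force: [4.3, 1.2, 6.2]
grip_width: 0.0146
gripper_force: 115.6
```

>>> {"api": "move_arm", "payload": {"series": "0.7 0 0 0 -1; 1.4 0 0 0 -1; 2.2 0 0 0 -1; 3 0 0 0 -1; 3 0 0 0 -1"}}

```text
time_s: 32.02
position: [0.4177, 0.358, 0.1859]
tool_rot: [[-0.968, -0.252, 0.012], [-0.252, 0.968, 0.005], [-0.012, 0.002, -1.0]]
ft_force: [5.1, 0.6, 11.6]
grip_width: 0.0141
gripper_force: 116.5
```

```bash
python3 - <<'E'
from h import *
s=observe();print(s['position'],s['ft_force'])
marks(('scoop_lip','scoop','scoop_grip'),f=lambda p:p[1]>.25)
E
```

```text
[0.41773276 0.35797999 0.18589711] [ 5.0939304   0.63193921 11.5924938 ]
scoop_lip top [(0.447, 0.36, 0.087, 0.75), (0.709, 0.319, 0.002, 0.26)]
scoop_lip side [(0.451, 0.365, 0.084, 0.82)]
scoop top [(0.404, 0.352, 0.101, 0.93)]
scoop side [(0.406, 0.354, 0.103, 0.86)]
scoop_grip top [(0.433, 0.363, 0.199, 0.88)]
scoop_grip side [(0.431, 0.361, 0.206, 0.59)]
```

The scoop is at about 19° now and will level by pressing it on the tray floor. Plan: stand it in the tray, then turn the mug in place about its own axis so that its handle sweeps the strays into the open. I then scoop those against the tray's outer wall.

```bash
python3 - <<'E'
from h import *
print(rel([0.6645,.092,.26],91))
E
```

```text
(array([-17.26, -31.94,  -7.27]), np.float64(103.6), np.float64(-165.4))
```

>>> {"api": "move_arm", "payload": {"series": "0 0 -4 0 -1; -1 -2 -7.3 9 -1; -3.5 -6.5 -7.3 19 -1; -6.5 -12 -7.3 29 -1; -9.5 -17.5 -7.3 39 -1; -12.5 -23 -7.3 49 -1; -15 -28 -7.3 59 -1; -17.3 -32 -7.3 69 -1"}}

```text
time_s: 33.42
position: [0.6638, 0.0886, 0.2552]
tool_rot: [[-0.576, 0.817, -0.0], [0.817, 0.576, -0.0], [-0.0, -0.0, -1.0]]
ft_force: [-0.3, 0.8, -3.6]
grip_width: 0.0143
gripper_force: 114.6
```

```bash
python3 - <<'E'
from h import *
print(observe()['position'],rel([0.6645,.092,.125],91),rel([0.6645,.092,.0926],91))
E
```

```text
[0.66384594 0.08856802 0.25516183] (array([ 0.24,  0.25, 13.02]), np.float64(34.2), np.float64(125.2)) (array([ 0.24,  0.25, 16.26]), np.float64(34.2), np.float64(125.2))
```

>>> {"api": "move_arm", "payload": {"series": "-0.8 -0.5 2 10 -1; -1.6 -1 4 20 -1; -2.4 -1.6 6 30 -1; -2.4 -1.6 8 34.2 -1; -2.4 -1.6 10.5 34.2 -1; -2.4 -1.6 13 34.2 -1; -2.4 -1.6 14 34.2 -1; -2.4 -1.6 14.7 34.2 -1"}}

```text
time_s: 34.42
position: [0.6638, 0.0619, 0.1084]
tool_rot: [[-0.024, 1.0, 0.001], [1.0, 0.024, -0.0], [-0.0, 0.001, -1.0]]
ft_force: [-0.3, 0.0, -2.2]
grip_width: 0.0144
gripper_force: 114.5
```

>>> {"api": "move_arm", "payload": {"series": "0 0 0.4 0 -1; 0 0 0.8 0 -1; 0 0 1.2 0 -1; 0 0 1.5 0 -1; 0 0 1.6 0 -1; 0 0 1.6 0 -1"}}

```text
time_s: 35.17
position: [0.6646, 0.0634, 0.1025]
tool_rot: [[-0.026, 1.0, 0.01], [1.0, 0.026, 0.0], [-0.0, 0.01, -1.0]]
ft_force: [-19.1, 6.9, 52.9]
grip_width: 0.0147
gripper_force: 123.1
```

```bash
python3 - <<'E'
from h import *
s=observe();print(s['position'],s['ft_force'])
marks(('scoop_lip','scoop','mug','brq0'),f=lambda p:p[0]>.55)
E
```

```text
[0.66455688 0.06339111 0.10249907] [-19.08454668   6.94427204  52.88413607]
scoop_lip top [(0.664, 0.026, 0.003, 0.46), (0.706, -0.25, 0.007, 0.26)]
scoop_lip side [(0.666, 0.031, 0.006, 0.8)]
scoop top []
scoop side [(0.665, 0.078, 0.019, 0.78)]
mug top [(0.674, -0.306, 0.003, 0.82)]
mug side [(0.674, -0.306, 0.002, 0.78)]
brq0 top [(0.698, -0.147, 0.003, 0.77), (0.654, -0.143, 0.004, 0.73), (0.705, -0.251, 0.006, 0.63), (0.643, -0.212, 0.031, 0.61), (0.786, -0.19, 0.002, 0.53)]
brq0 side [(0.704, -0.254, 0.008, 0.62), (0.701, -0.144, 0.002, 0.41), (0.786, -0.187, -0.003, 0.38)]
```

The press jammed at about 10°. I'll unload it and release, letting the scoop settle flat in the tray.

>>> {"api": "move_arm", "payload": {"series": "0 0 -0.6 0 -1; 0 0 -1 0 -1; 0 0 -1 0 -1"}}

```text
time_s: 36.05
position: [0.6639, 0.0621, 0.1033]
tool_rot: [[-0.024, 1.0, 0.002], [1.0, 0.024, 0.0], [0.0, 0.002, -1.0]]
ft_force: [-1.8, 1.1, 6.7]
grip_width: 0.0145
gripper_force: 116.1
```

>>> {"api": "move_arm", "payload": {"series": "0 0 0 0 1; 0 0 0 0 1; 0 0 0 0 1; 0 0 0 0 1; 0 0 -3 0 1; 0 0 -8 0 1; 0 0 -13 0 1; -6 0 -14 0 1"}}

```text
time_s: 37.05
position: [0.6658, 0.0044, 0.2467]
tool_rot: [[-0.03, 1.0, 0.007], [1.0, 0.03, -0.001], [-0.001, 0.007, -1.0]]
ft_force: [1.2, -1.0, 0.0]
grip_width: 0.0851
gripper_force: 0.0
```

```bash
python3 - <<'E'
from h import *
s=observe();print(s['position'],s['ft_force'])
marks(('scoop_lip','scoop','scoop_grip','mug'),f=lambda p:p[0]>.55)
t=snap('top');y=t['pixels'][80:200,230:470]
cv2.imwrite('pics/c8.png',cv2.resize(y,None,fx=3.2,fy=3.2,interpolation=cv2.INTER_CUBIC))
E
```

```text
[0.66578641 0.00440767 0.2467126 ] [ 1.18185302 -1.03757372  0.0270321 ]
scoop_lip top [(0.7, -0.149, 0.004, 0.48)]
scoop_lip side [(0.674, 0.014, 0.003, 0.78)]
scoop top []
scoop side [(0.678, 0.065, 0.006, 0.82)]
scoop_grip top [(0.671, 0.065, 0.109, 0.51)]
scoop_grip side [(0.675, 0.068, 0.11, 0.64)]
mug top [(0.673, -0.303, -0.001, 0.79), (0.701, -0.146, -0.001, 0.63), (0.675, 0.064, 0.105, 0.51)]
mug side [(0.674, -0.305, 0.001, 0.8)]
```

View pics/c8.png

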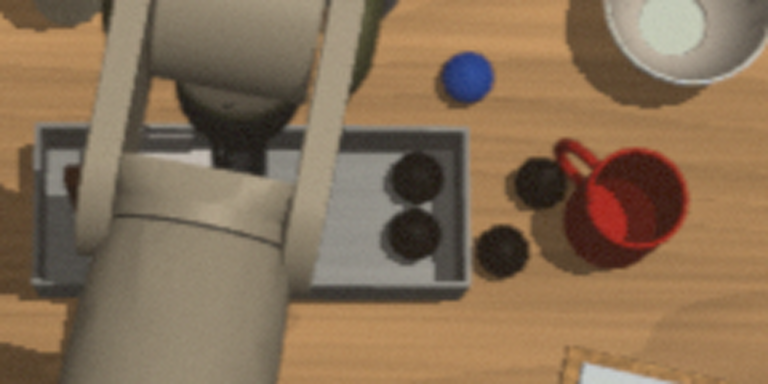

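The scoop now stands flat in the tray, with its origin near (0.676,0.065). Strays: A at crop (502,250) and B at crop (541,183), the latter against the mug's handle at (575,150). I'll grip the mug's rim wall and turn it in place, keeping its displacement under about 2 cm.

```bash
python3 - <<'E'
from h import *
t=snap('top')
for u,v in [(399,137.2),(386.9,158.1),(406.6,125.3)]: print(ray(t,u,v,.02))
print(rel([.6407,-.2857,.16],60),observe()['q'])
E
```

```text
[ 0.6979467  -0.24787226  0.02      ]
[ 0.64223761 -0.21598431  0.02      ]
[ 0.72999076 -0.26805278  0.02      ]
(array([-28.76,  -3.14,   8.21]), np.float64(31.4), np.float64(91.4)) [-9.95829153e+00  3.36026103e+01  5.23227365e+01  3.98920262e-03
  9.40921799e+01 -1.13952148e+01]
```

>>> {"api": "move_arm", "payload": {"series": "-5 -0.5 0 5 0; -10 -1.1 0 10 0; -15.5 -1.7 0 16 0; -21 -2.3 1 22 0; -25.5 -2.8 4 28 0; -28.8 -3.1 8 31.4 0; -28.8 -3.1 11 31.4 0; -28.8 -3.1 11 31.4 0"}}

```text
time_s: 38.65
position: [0.64, -0.2862, 0.1299]
tool_rot: [[0.5, 0.866, -0.004], [0.866, -0.5, 0.003], [0.0, -0.005, -1.0]]
ft_force: [-0.4, -0.3, -0.5]
grip_width: 0.0428
gripper_force: 0.0
```

```bash
python3 - <<'E'
from h import *
s=observe();print(s['position'],s['grip_width'],rel([.6407,-.2857,.055],60))
w=snap('wrist')
K=proj(w,[[.6407,-.2857,.085],[.674,-.305,.085]]);print(K)
p=w['pixels']; cv2.circle(p,tuple(int(v) for v in K[1]),3,(0,255,0),-1); cv2.circle(p,tuple(int(v) for v in K[0]),3,(255,255,0),-1)
cv2.imwrite('pics/w9.png',p)
E
```

```text
[ 0.64000639 -0.28622479  0.12985401] 0.04277796881453466 (array([0.08, 0.07, 7.49]), np.float64(-0.0), np.float64(60.0))
[[323.63589717 222.37085082]
 [376.14891282 222.52525788]]
```

View pics/w9.png

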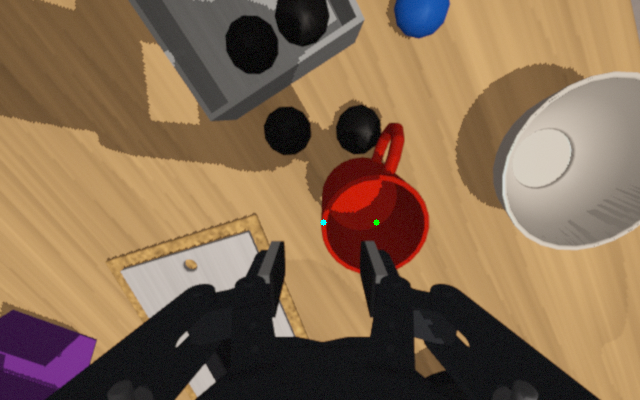

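Wrist view: the fingers straddle the mug's left wall at (323,222), with the mug's rim centre at (376,222). The strays are at (288,130) and (358,130), clear of the fingers, and the handle is at (393,150).

>>> {"api": "move_arm", "payload": {"series": "0 0 2.5 0 0; 0 0 5 0 0; 0 0 6.5 0 0; 0 0 7.4 0 0; 0 0 7.4 0 -1; 0 0 7.4 0 -1; 0 0 7.4 0 -1; 0 0 7.4 0 -1", "force": 60}}

```text
time_s: 39.7
position: [0.6413, -0.287, 0.0594]
tool_rot: [[0.5, 0.866, 0.002], [0.866, -0.5, -0.001], [-0.0, 0.002, -1.0]]
ft_force: [0.1, -0.8, 5.5]
grip_width: 0.0046
gripper_force: 60.6
```

```bash
python3 - <<'E'
from h import *
s=observe();print(s['position'],s['grip_width'],s['gripper_force'],s['ft_force'])
marks(('mug',),f=lambda p:p[1]<-.25)
P=np.array(s['position']);R=np.array(s['tool_rot']);m0=np.array([.674,-.305]);r=P[:2]-m0
print('r',np.linalg.norm(r),np.degrees(np.arctan2(r[1],r[0])))
# rotation a deg ccw, mug shift
for a,d in [(0,(.01,0)),(0,(.018,0)),(15,(.018,.0)),(30,(.018,.005)),(45,(.012,.012)),(60,(.004,.018)),(75,(-.004,.018)),(90,(-.012,.016)),(105,(-.016,.01)),(120,(-.016,0.0)),(120,(0,0))]:
    c,sn=np.cos(np.radians(a)),np.sin(np.radians(a)); q=m0+d+np.array([[c,-sn],[sn,c]])@r
    dd=R.T@np.append(q-P[:2],0)*100; print(a,np.round(dd[:2],1),-a,np.linalg.norm(q).round(3))
E
```

```text
[ 0.64133392 -0.2870223   0.05943945] 0.00462723477946864 60.64747772645205 [ 0.10576729 -0.79128833  5.51417892]
mug top []
mug side [(0.676, -0.301, -0.001, 0.85)]
r 0.03728633495659978 151.17391118651668
0 [0.5 0.9] 0 0.712
0 [0.9 1.6] 0 0.719
15 [-0.1  1.7] -15 0.72
30 [-0.5  1.8] -30 0.72
45 [-1.   1.6] -45 0.717
60 [-1.4  1.4] -60 0.715
75 [-2.2  1.6] -75 0.717
90 [-2.9  2. ] -90 0.72
105 [-3.4  2.9] -105 0.729
120 [-3.9  4.3] -120 0.742
120 [-3.1  5.7] -120 0.757
```

>>> {"api": "move_arm", "payload": {"series": "0.5 0.9 -0.3 0 -1; 0.9 1.6 -0.3 0 -1; 0.2 1.65 -0.3 -10 -1; -0.2 1.7 -0.3 -20 -1; -0.5 1.8 -0.3 -30 -1; -0.8 1.65 -0.3 -40 -1; -1.1 1.55 -0.3 -50 -1; -1.4 1.4 -0.3 -60 -1"}}

```text
time_s: 40.9
position: [0.6459, -0.3058, 0.0607]
tool_rot: [[-0.505, 0.863, -0.001], [0.863, 0.505, 0.0], [0.001, -0.0, -1.0]]
ft_force: [0.1, 0.0, -0.8]
grip_width: 0.0042
gripper_force: 60.9
```

```bash
python3 - <<'E'
from h import *
s=observe();P=np.array(s['position']);R=np.array(s['tool_rot']);print(P,s['ft_force'],s['grip_width'])
yaw=np.degrees(np.arctan2(R[1,0],R[0,0]));A=yaw-60;print('a',A)
m0=np.array([.674,-.305]);r=np.array([.64133,-.28702])-m0
rot=lambda a:np.array([[np.cos(a),-np.sin(a)],[np.sin(a),np.cos(a)]])
print('mug disp',P[:2]-rot(np.radians(A))@r-m0)
for a,d in [(75,(-.004,.018)),(90,(-.012,.016)),(105,(-.016,.01)),(120,(-.016,0.0)),(120,(0,0))]:
    q=m0+d+rot(np.radians(a))@r
    print(a,np.round((R.T@np.append(q-P[:2],0)*100)[:2],1),round(A-a,1))
marks(('mug','brq0'),f=lambda p:p[1]<-.1)
E
```

```text
[ 0.64593716 -0.30577473  0.0607304 ] [ 0.05342253  0.04901835 -0.75878084] 0.004229742440612803
a 60.31984238487442
mug disp [0.00373504 0.01870613]
75 [-0.6 -0.6] -14.7
90 [-1.3 -1. ] -29.7
105 [-2.4 -1. ] -44.7
120 [-3.8 -0.7] -59.7
120 [-4.6  0.6] -59.7
mug top [(0.676, -0.283, 0.002, 0.86)]
mug side [(0.682, -0.283, 0.0, 0.96)]
brq0 top [(0.697, -0.208, -0.001, 0.74), (0.788, -0.187, 0.005, 0.61), (0.655, -0.146, 0.004, 0.55), (0.698, -0.148, 0.005, 0.45)]
brq0 side [(0.789, -0.187, -0.002, 0.53), (0.657, -0.143, 0.004, 0.42)]
```

```bash
cat > mg.py <<'E'
from h import *
m0=np.array([.674,-.305]);r=np.array([.64133,-.28702])-m0
rot=lambda a:np.array([[np.cos(a),-np.sin(a)],[np.sin(a),np.cos(a)]])
def plan(L):
    s=observe();P=np.array(s['position']);R=np.array(s['tool_rot']);A=np.degrees(np.arctan2(R[1,0],R[0,0]))-60
    print('a',A,'disp',P[:2]-rot(np.radians(A))@r-m0,s['ft_force'])
    for a,d in L:
        q=m0+d+rot(np.radians(a))@r
        print(a,d,np.round((R.T@np.append(q-P[:2],0)*100)[:2],1),round(A-a,1))
E
python3 - <<'E'
from mg import *
plan([(60,(.01,0)),(50,(.018,0)),(40,(.018,0)),(30,(.018,0)),(26,(.018,.004)),(26,(.017,.012)),(32,(.014,.016)),(40,(.01,.018)),(48,(.005,.019)),(55,(0,.02)),(63,(-.005,.019)),(70,(-.01,.018)),(80,(-.016,.013)),(90,(-.018,.006))])
E
```

```text
a 59.84267090157094 disp [0.00398052 0.01856447] [ 0.67710851  0.2668322  -1.55211041]
60 (0.01, 0) [-1.9 -0.4] -0.2
50 (0.018, 0) [-1.7  0.3] 9.8
40 (0.018, 0) [-1.   0.5] 19.8
30 (0.018, 0) [-0.4  0.7] 29.8
26 (0.018, 0.004) [0.1 1.1] 33.8
26 (0.017, 0.012) [0.9 1.4] 33.8
32 (0.014, 0.016) [1.  1.1] 27.8
40 (0.01, 0.018) [0.9 0.7] 19.8
48 (0.005, 0.019) [0.8 0.2] 11.8
55 (0, 0.02) [ 0.6 -0.3] 4.8
63 (-0.005, 0.019) [ 0.3 -0.7] -3.2
70 (-0.01, 0.018) [-0.  -1.2] -10.2
80 (-0.016, 0.013) [-0.8 -1.8] -20.2
90 (-0.018, 0.006) [-1.9 -2. ] -30.2
```

>>> {"api": "move_arm", "payload": {"series": "-1 -0.2 0 0 -1; -1.9 -0.4 0 0 -1; -1.7 0.3 0 10 -1; -1 0.5 0 20 -1; -0.4 0.7 0 30 -1; 0.1 1.1 0 34 -1; 0.1 1.1 0 34 -1"}}

```text
time_s: 42.08
position: [0.6552, -0.2997, 0.0613]
tool_rot: [[0.069, 0.998, -0.0], [0.998, -0.069, 0.0], [0.0, -0.0, -1.0]]
ft_force: [0.2, 0.6, -1.7]
grip_width: 0.0044
gripper_force: 60.4
```

```bash
python3 - <<'E'
from mg import *
plan([(26,(.017,.012)),(32,(.014,.016)),(40,(.01,.018)),(48,(.005,.019)),(55,(0,.02)),(63,(-.005,.019)),(70,(-.01,.018)),(80,(-.016,.013)),(90,(-.018,.006))])
marks(('mug','brq0'),f=lambda p:p[1]<-.1)
E
```

```text
a 26.020275172635294 disp [0.01844974 0.00347902] [ 0.15385607  0.62148345 -1.695688  ]
26 (0.017, 0.012) [ 0.8 -0.2] 0.0
32 (0.014, 0.016) [ 0.8 -0.5] -6.0
40 (0.01, 0.018) [ 0.5 -0.8] -14.0
48 (0.005, 0.019) [ 0.1 -1.1] -22.0
55 (0, 0.02) [-0.3 -1.5] -29.0
63 (-0.005, 0.019) [-0.8 -1.7] -37.0
70 (-0.01, 0.018) [-1.3 -1.8] -44.0
80 (-0.016, 0.013) [-2.3 -1.9] -54.0
90 (-0.018, 0.006) [-3.3 -1.5] -64.0
mug top [(0.694, -0.303, 0.003, 0.57)]
mug side [(0.693, -0.299, 0.002, 0.64)]
brq0 top [(0.698, -0.145, 0.003, 0.76), (0.699, -0.207, 0.001, 0.63), (0.79, -0.189, 0.004, 0.6), (0.636, -0.213, 0.028, 0.51), (0.655, -0.147, 0.003, 0.46)]
brq0 side [(0.657, -0.143, 0.003, 0.6), (0.705, -0.148, 0.004, 0.57)]
```

>>> {"api": "move_arm", "payload": {"series": "0.8 -0.2 0 0 -1; 0.8 -0.5 0 -6 -1; 0.5 -0.8 0 -14 -1; 0.1 -1.1 0 -22 -1; -0.3 -1.5 0 -29 -1; -0.8 -1.7 0 -37 -1; -1.3 -1.8 0 -44 -1; -2.3 -1.9 0 -54 -1"}}

```text
time_s: 43.38
position: [0.6345, -0.3205, 0.0615]
tool_rot: [[-0.77, 0.638, 0.0], [0.638, 0.77, 0.0], [0.0, 0.0, -1.0]]
ft_force: [-0.6, 0.4, -1.8]
grip_width: 0.0046
gripper_force: 60.4
```

```bash
python3 - <<'E'
from mg import *
plan([(90,(-.018,.006)),(100,(-.018,0)),(100,(-.018,-.01)),(110,(0,-.01)),(110,(0,-0.02)),(60,(0,-.01))])
marks(('mug','brq0'),f=lambda p:p[1]<-.1)
E
```

```text
a 80.34035668995907 disp [-0.01632019  0.01371662] [-0.57462677  0.43777553 -1.82404586]
90 (-0.018, 0.006) [-1.  -0.6] -9.7
100 (-0.018, 0) [-2.  -0.9] -19.7
100 (-0.018, -0.01) [-2.6 -1.7] -19.7
110 (0, -0.01) [-4.6 -0.3] -29.7
110 (0, -0.02) [-5.2 -1. ] -29.7
60 (0, -0.01) [-1.5 -0.6] 20.3
mug top [(0.66, -0.286, 0.002, 0.71)]
mug side [(0.661, -0.29, 0.003, 0.9)]
brq0 top [(0.629, -0.209, 0.03, 0.75), (0.654, -0.145, 0.007, 0.71), (0.692, -0.205, 0.0, 0.68), (0.702, -0.146, 0.004, 0.53), (0.788, -0.188, 0.002, 0.53)]
brq0 side [(0.702, -0.146, 0.004, 0.66), (0.656, -0.143, 0.005, 0.66), (0.63, -0.211, 0.024, 0.47), (0.788, -0.188, -0.002, 0.45)]
```

The handle slips past B, which now rests against the tray's end wall at (0.69,-0.206), with A at (0.63,-0.21). I'll park the mug about 15 mm to -y with its handle out of the gap, then use the narrower small scoop as a rake.

```bash
python3 - <<'E'
from mg import *
plan([(71,(-.01,.0)),(61,(-.004,-.01)),(51,(0,-.015)),(41,(0,-.015)),(31,(0,-.015)),(21,(0,-.015)),(11,(0,-.015)),(1,(0,-.015))])
E
```

```text
a 79.85709788710139 disp [-0.01601605  0.01349203] [ 0.40037085  0.47328118 -1.39632341]
71 (-0.01, 0.0) [-0.8 -0.6] 8.9
61 (-0.004, -0.01) [-1.2 -0.8] 18.9
51 (0, -0.015) [-1.3 -0.7] 28.9
41 (0, -0.015) [-0.7 -0.4] 38.9
31 (0, -0.015) [-0.2  0.1] 48.9
21 (0, -0.015) [0.2 0.6] 58.9
11 (0, -0.015) [0.5 1.2] 68.9
1 (0, -0.015) [0.7 1.8] 78.9
```

>>> {"api": "move_arm", "payload": {"series": "-0.8 -0.6 0 9 -1; -1.2 -0.8 0 19 -1; -1.3 -0.7 0 29 -1; -0.7 -0.4 0 39 -1; -0.2 0.1 0 49 -1; 0.2 0.6 0 59 -1; 0.5 1.2 0 69 -1; 0.7 1.8 0 79 -1"}}

```text
time_s: 44.68
position: [0.6408, -0.302, 0.0613]
tool_rot: [[0.491, 0.871, -0.0], [0.871, -0.491, 0.0], [0.0, -0.0, -1.0]]
ft_force: [0.3, 0.4, -2.0]
grip_width: 0.0042
gripper_force: 60.4
```

>>> {"api": "move_arm", "payload": {"series": "0 0 0.2 0 -0.2; 0 0 0.2 0 -0.2; 0 0 0.2 0 -0.2; 0 0 0.2 0 -0.2; 0 0 -3 0 -0.2; 0 0 -8 0 -0.2; 0 0 -12 0 -0.2; 0 0 -15 0 -0.2"}}

```text
time_s: 45.68
position: [0.6408, -0.303, 0.2137]
tool_rot: [[0.485, 0.875, 0.002], [0.875, -0.485, -0.001], [-0.0, 0.002, -1.0]]
ft_force: [0.4, -0.0, -0.9]
grip_width: 0.0342
gripper_force: 0.0
```

```bash
python3 - <<'E'
from h import *
s=observe();print(s['position'],s['q'])
marks(('mug','brq0'),f=lambda p:p[1]<-.1)
marks(('scoop','scoop_grip','scoop_lip'),('top','side','wrist'),f=lambda p:.03<p[1]<.2)
print(rel([.45,.1,.25],None),rel([.75,-.21,.12],90))
E
```

```text
[ 0.64075518 -0.30298147  0.21367462] [-3.48495723e+01  3.93330609e+01  4.60388938e+01 -1.18523373e-04
  9.45002698e+01 -5.86612385e+00]
mug top [(0.672, -0.317, 0.001, 0.55)]
mug side [(0.676, -0.318, -0.001, 0.7)]
brq0 top [(0.702, -0.147, 0.001, 0.65), (0.652, -0.147, 0.004, 0.57), (0.626, -0.208, 0.032, 0.51), (0.79, -0.186, 0.004, 0.49), (0.692, -0.203, 0.002, 0.48)]
brq0 side [(0.79, -0.19, -0.002, 0.61), (0.656, -0.138, 0.006, 0.45), (0.703, -0.147, 0.001, 0.42), (0.629, -0.21, 0.027, 0.42)]
scoop top [(0.672, 0.064, 0.005, 0.62), (0.451, 0.118, 0.002, 0.59)]
scoop side [(0.678, 0.066, 0.007, 0.94), (0.456, 0.125, 0.003, 0.63)]
scoop wrist []
scoop_grip top [(0.448, 0.128, 0.075, 0.83), (0.674, 0.061, 0.105, 0.64)]
scoop_grip side [(0.453, 0.126, 0.073, 0.83), (0.67, 0.068, 0.111, 0.75)]
scoop_grip wrist []
scoop_lip top [(0.455, 0.092, 0.002, 0.66)]
scoop_lip side [(0.452, 0.091, -0.003, 0.93)]
scoop_lip wrist []
(array([ 25.98, -36.21,  -3.87]), None, np.float64(61.0)) (array([13.42,  5.06,  9.14]), np.float64(-29.0), np.float64(61.0))
```

```bash
cat > pl.py <<'E'
from h import *
def series(W,step=5.0,turn=9.5,start=None):
    """W: (x,y,z,psi,grip[,holds]) world TCP waypoints -> move texts (rounded)"""
    if start is None:
        s=observe();R=np.array(s['tool_rot']);p=np.array(s['position']);y=np.degrees(np.arctan2(R[1,0],R[0,0]))
    else: p,y=np.array(start[:3]),start[3]
    rows=[]
    q,yy=p.copy(),y
    for w in W:
        t=np.array(w[:3]);dy=(w[3]-yy+180)%360-180
        st=w[6] if len(w)>6 else step
        n=max(1,int(np.ceil(max(np.linalg.norm(t-q)*100/st,abs(dy)/turn))))
        for i in range(1,n+1): rows.append((q+(t-q)*i/n,yy+dy*i/n,w[4]))
        for i in range(w[5] if len(w)>5 else 0): rows.append((t,yy+dy,w[4]))
        q,yy=t,yy+dy
    p0,y0=p,y
    for i in range(0,len(rows),8):
        c,s_=np.cos(np.radians(y0)),np.sin(np.radians(y0));ax=np.array([[c,s_,0],[s_,-c,0],[0,0,-1]])
        print('; '.join('%g %g %g %g %g'%(*np.round(ax@(a-p0)*100,1)+0.,round(y0-b,1)+0.,g) for a,b,g in rows[i:i+8]))
        a,b,g=rows[min(i+7,len(rows)-1)]
        d=np.round(ax@(a-p0)*100,1)/100; p0=p0+ax.T@d; y0=y0-round(y0-b,1)
E
python3 - <<'E'
from pl import *
from scipy.optimize import least_squares
D=[(.5498,.231,21.807,74.336),(.6163,.258,27.667,60.279),(.6658,.2467,33.60,52.32),(.7088,.2137,39.333,46.039)]
def f(v,r=None):
    L1,L2,z0,b,o=v;e=[]
    for r,z,a,c in D:
        a,c=np.radians(a),np.radians(c);rr=np.sqrt(r*r-o*o)
        e+=[L1*np.sin(a)+L2*np.sin(a+c+b)-rr,z0+L1*np.cos(a)+L2*np.cos(a+c+b)-z]
    return e
s=least_squares(f,[.43,.39,-.0,0,.117]);L1,L2,z0,b,o=s.x;print(s.x,np.abs(s.fun).max())
for z in(.06,.1,.2):
    c=np.radians(13)+b;d=np.sqrt(L1**2+L2**2+2*L1*L2*np.cos(c));print(z,np.sqrt(d*d-(z-z0)**2+o*o))
series([(.56,-.05,.25,85,1),(.453,.1135,.2,94,1),(.453,.1135,.1,94,1),(.453,.1135,.058,94,1,2,2),(.453,.1135,.058,94,-1,5),(.453,.1135,.2,94,-1)])
E
```

```text
[ 0.53202249  0.37453717 -0.1163883   0.29464598  0.09097219] 0.002946174961740128
0.06 0.8637309301288515
0.1 0.85458765256712
0.2 0.8228258604148905
3 -3.2 -0.6 -4 1; 6.1 -6.4 -1.3 -8 1; 9.1 -9.7 -1.9 -12 1; 12.1 -12.9 -2.6 -16 1; 15.2 -16.1 -3.2 -20 1; 18.2 -19.3 -3.9 -24 1; 20 -22.8 -2.9 -25.8 1; 21.8 -26.2 -1.9 -27.6 1
3.3 -2.2 1 -1.8 1; 6.5 -4.4 2 -3.6 1; 9.7 -6.7 3 -5.4 1; 9.7 -6.7 8 -5.4 1; 9.7 -6.7 13 -5.4 1; 9.7 -6.7 14.4 -5.4 1; 9.7 -6.7 15.8 -5.4 1; 9.7 -6.7 17.2 -5.4 1
0 0 0 0 1; 0 0 0 0 1; 0 0 0 0 -1; 0 0 0 0 -1; 0 0 0 0 -1; 0 0 0 0 -1; 0 0 0 0 -1; 0 0 0 0 -1
0 0 -4.7 0 -1; 0 0 -9.4 0 -1; 0 0 -14.2 0 -1
```

>>> {"api": "move_arm", "payload": {"series": "3 -3.2 -0.6 -4 1; 6.1 -6.4 -1.3 -8 1; 9.1 -9.7 -1.9 -12 1; 12.1 -12.9 -2.6 -16 1; 15.2 -16.1 -3.2 -20 1; 18.2 -19.3 -3.9 -24 1; 20 -22.8 -2.9 -25.8 1; 21.8 -26.2 -1.9 -27.6 1"}}

```text
time_s: 47.58
position: [0.5165, 0.0161, 0.2304]
tool_rot: [[0.023, 1.0, 0.001], [1.0, -0.023, -0.0], [-0.0, 0.001, -1.0]]
ft_force: [0.2, -0.1, -0.5]
grip_width: 0.0856
gripper_force: 0.0
```

>>> {"api": "move_arm", "payload": {"series": "3.3 -2.2 1 -1.8 1; 6.5 -4.4 2 -3.6 1; 9.7 -6.7 3 -5.4 1; 9.7 -6.7 8 -5.4 1; 9.7 -6.7 13 -5.4 1; 9.7 -6.7 14.4 -5.4 1; 9.7 -6.7 15.8 -5.4 1; 9.7 -6.7 17.2 -5.4 1"}}

```text
time_s: 48.58
position: [0.4529, 0.1135, 0.058]
tool_rot: [[-0.07, 0.998, 0.001], [0.998, 0.07, 0.0], [-0.0, 0.001, -1.0]]
ft_force: [-0.1, -0.1, 0.5]
grip_width: 0.0851
gripper_force: 0.0
```

>>> {"api": "move_arm", "payload": {"series": "0 0 0 0 1; 0 0 0 0 1; 0 0 0 0 -1; 0 0 0 0 -1; 0 0 0 0 -1; 0 0 0 0 -1; 0 0 0 0 -1; 0 0 0 0 -1"}}

```text
time_s: 49.58
position: [0.4529, 0.1135, 0.0585]
tool_rot: [[-0.07, 0.998, 0.001], [0.998, 0.07, -0.0], [-0.0, 0.001, -1.0]]
ft_force: [0.4, -0.5, 2.9]
grip_width: 0.01
gripper_force: 59.0
```

```bash
python3 - <<'E'
from pl import *
s=observe();print(s['position'],s['grip_width'],s['ft_force'])
x,y,z=s['position']
marks(('scoop','scoop_lip'),f=lambda p:p[0]<.55 and .03<p[1]<.2); marks(('mug',))
series([(x,y,.2,94,-1),(.60,-.08,.25,30,-1),(.70,-.2,.22,-30,-1),(.748,-.239,.2,-30,-1,1),(.748,-.239,.1,-30,-1),(.748,-.239,z+.003,-30,-1,1,2)])
E
```

```text
[0.45287422 0.11347726 0.0585202 ] 0.010035139407889469 [ 0.36210503 -0.48285135  2.87257846]
scoop top []
scoop side [(0.453, 0.122, -0.0, 0.61)]
scoop_lip top []
scoop_lip side [(0.45, 0.09, -0.001, 0.59)]
mug top [(0.672, -0.316, 0.002, 0.69)]
mug side [(0.51, 0.412, 0.018, 0.71), (0.675, 0.065, 0.109, 0.64)]
0 0 -4.7 0 -1; 0 0 -9.4 0 -1; 0 0 -14.1 0 -1; -2.9 1.9 -14.9 9.1 -1; -5.8 3.8 -15.6 18.3 -1; -8.7 5.7 -16.3 27.4 -1; -11.6 7.6 -17 36.6 -1; -14.5 9.5 -17.7 45.7 -1
-0.7 3.4 -0.7 9.1 -1; -1.3 6.8 -1.4 18.3 -1; -1.7 9.1 -1 26.9 -1; -2 11.3 -0.6 35.4 -1; -2.3 13.5 -0.2 44 -1; -2.6 15.7 0.3 52.6 -1; -3 17.9 0.7 61.1 -1; -3.3 20.1 1.1 69.7 -1
1.9 1.1 0.5 8.6 -1; 4.9 2 1.5 8.6 -1; 7.8 3 2.5 8.6 -1; 7.8 3 2.5 8.6 -1; 7.8 3 7.5 8.6 -1; 7.8 3 12.5 8.6 -1; 7.8 3 14.4 8.6 -1; 7.8 3 16.3 8.6 -1
0 -0.1 0 0 -1
```

>>> {"api": "move_arm", "payload": {"series": "0 0 -4.7 0 -1; 0 0 -9.4 0 -1; 0 0 -14.1 0 -1; -2.9 1.9 -14.9 9.1 -1; -5.8 3.8 -15.6 18.3 -1; -8.7 5.7 -16.3 27.4 -1; -11.6 7.6 -17 36.6 -1; -14.5 9.5 -17.7 45.7 -1", "force": 100}}

```text
time_s: 51.08
position: [0.5578, -0.0253, 0.2349]
tool_rot: [[0.669, 0.743, -0.002], [0.743, -0.669, 0.001], [-0.001, -0.002, -1.0]]
ft_force: [0.6, -0.1, -0.3]
grip_width: 0.0088
gripper_force: 98.9
```

>>> {"api": "move_arm", "payload": {"series": "-0.7 3.4 -0.7 9.1 -1; -1.3 6.8 -1.4 18.3 -1; -1.7 9.1 -1 26.9 -1; -2 11.3 -0.6 35.4 -1; -2.3 13.5 -0.2 44 -1; -2.6 15.7 0.3 52.6 -1; -3 17.9 0.7 61.1 -1; -3.3 20.1 1.1 69.7 -1"}}

```text
time_s: 52.08
position: [0.6858, -0.1833, 0.2231]
tool_rot: [[0.929, -0.37, -0.002], [-0.37, -0.929, 0.001], [-0.002, -0.0, -1.0]]
ft_force: [0.1, 0.1, -0.9]
grip_width: 0.0088
gripper_force: 98.9
```

>>> {"api": "move_arm", "payload": {"series": "1.9 1.1 0.5 8.6 -1; 4.9 2 1.5 8.6 -1; 7.8 3 2.5 8.6 -1; 7.8 3 2.5 8.6 -1; 7.8 3 2.5 8.6 -1; 7.8 3 2.5 8.6 -1"}}

```text
time_s: 52.82
position: [0.747, -0.2386, 0.2005]
tool_rot: [[0.866, -0.5, 0.001], [-0.5, -0.866, -0.0], [0.001, -0.0, -1.0]]
ft_force: [0.7, 0.6, -0.3]
grip_width: 0.0089
gripper_force: 98.9
```

```bash
python3 - <<'E'
from pl import *
s=observe();print(s['position'],s['grip_width'],s['ft_force'],s['q'])
marks(('scoop','scoop_lip'),f=lambda p:p[2]>.04 or p[0]>.68); marks(('mug','brq0'),f=lambda p:p[1]<-.1)
t=snap('top');sd=snap('side');x=cv2.resize(t['pixels'][80:200,330:470],None,fx=4,fy=4,interpolation=cv2.INTER_CUBIC);cv2.imwrite('pics/c10.png',x)
series([(.748,-.239,.1,-30,-1),(.748,-.239,.0615,-30,-1,1,2)])
E
```

```text
[ 0.7470401  -0.2385528   0.20050619] 0.008876762660341674 [ 0.74709154  0.62715288 -0.29905549] [-2.63293802e+01  4.97567242e+01  2.68715647e+01  6.90547738e-03
  1.03313035e+02  9.36460603e+01]
scoop top [(0.702, -0.147, 0.005, 0.45)]
scoop side [(0.756, -0.243, 0.141, 0.62)]
scoop_lip top []
scoop_lip side [(0.725, -0.227, 0.139, 0.8)]
mug top [(0.673, -0.317, 0.001, 0.61)]
mug side [(0.677, -0.319, 0.0, 0.86)]
brq0 top [(0.699, -0.147, 0.003, 0.59), (0.788, -0.187, 0.005, 0.59), (0.653, -0.144, 0.005, 0.5)]
brq0 side [(0.656, -0.144, 0.005, 0.51), (0.788, -0.187, -0.003, 0.44), (0.627, -0.212, 0.026, 0.36)]
0 0 5 0 -1; 0 -0.1 9.9 0 -1; 0 -0.1 11.9 0 -1; 0 -0.1 13.8 0 -1; 0 -0.1 13.8 0 -1
```

```bash
python3 - <<'E'
from pl import *
series([(.748,-.239,.1,-30,-1),(.748,-.239,.059,-30,-1,1,2),(.722,-.238,.059,-30,-1,0,1.3),(.690,-.227,.059,0,-1,0,1.3),(.615,-.227,.059,0,-1,0,1.5)])
E
```

```text
0 0 5 0 -1; 0 -0.1 9.9 0 -1; 0 -0.1 11.3 0 -1; 0 -0.1 12.7 0 -1; 0 -0.1 14 0 -1; 0 -0.1 14 0 -1; -0.7 0.3 14 0 -1; -1.5 0.7 14 0 -1
-0.8 0.5 0 0 -1; -1.6 0.6 0 -7.5 -1; -2.4 0.8 0 -15 -1; -3.2 0.9 0 -22.5 -1; -4.1 1.1 0 -30 -1; -5.4 1.9 0 -30 -1; -6.7 2.6 0 -30 -1; -8 3.4 0 -30 -1
-1.5 0 0 0 -1; -3 0 0 0 -1
```

>>> {"api": "move_arm", "payload": {"series": "0 0 5 0 -1; 0 -0.1 9.9 0 -1; 0 -0.1 11.3 0 -1; 0 -0.1 12.7 0 -1; 0 -0.1 14 0 -1; 0 -0.1 14.1 0 -1; -0.7 0.3 14.1 0 -1; -1.5 0.7 14.1 0 -1"}}

```text
time_s: 54.52
position: [0.7304, -0.2379, 0.0589]
tool_rot: [[0.866, -0.5, 0.001], [-0.5, -0.866, -0.0], [0.001, -0.0, -1.0]]
ft_force: [1.0, 0.8, -0.8]
grip_width: 0.0089
gripper_force: 102.9
```

```bash
python3 - <<'E'
from pl import *
s=observe();print(s['position'],s['ft_force'])
marks(('scoop_lip','mug','brq0'),f=lambda p:p[1]<-.1)
E
```

```text
[ 0.73043034 -0.23786752  0.05890077] [ 1.0000363   0.79817241 -0.79534803]
scoop_lip top [(0.256, -0.34, 0.002, 0.93)]
scoop_lip side [(0.263, -0.336, -0.002, 0.77), (0.664, -0.324, 0.0, 0.74), (0.708, -0.226, -0.004, 0.57)]
mug top [(0.663, -0.326, 0.003, 0.64)]
mug side [(0.666, -0.321, -0.0, 0.6)]
brq0 top [(0.7, -0.145, 0.003, 0.62), (0.789, -0.19, 0.004, 0.42), (0.656, -0.142, 0.006, 0.41)]
brq0 side [(0.783, -0.187, -0.001, 0.57), (0.704, -0.146, 0.003, 0.54), (0.655, -0.142, 0.005, 0.53), (0.629, -0.212, 0.029, 0.46)]
```

The scoop's side nudged the mug (about 20 mm from its start now). I'll square the rake up away from it right away.

>>> {"api": "move_arm", "payload": {"series": "-0.5 -0.4 0 -10 -1; -1.3 -0.3 0 -20 -1; -2.1 0 0 -30 -1; -2.1 0 0 -30 -1"}}

```text
time_s: 55.42
position: [0.7125, -0.2274, 0.0585]
tool_rot: [[1.0, -0.002, -0.0], [-0.002, -1.0, -0.0], [-0.0, 0.0, -1.0]]
ft_force: [-0.5, -0.1, -1.2]
grip_width: 0.0089
gripper_force: 102.9
```

```bash
python3 - <<'E'
from pl import *
s=observe();print(s['position'],s['ft_force'])
marks(('scoop_lip','mug','brq0'),f=lambda p:p[1]<-.1)
series([(.70,-.226,.059,0,-1,0,1.3),(.61,-.226,.059,0,-1,0,1.5)])
E
```

```text
[ 0.71252713 -0.22737544  0.05851777] [-0.47862821 -0.05520229 -1.20477894]
scoop_lip top [(0.258, -0.34, 0.0, 0.85)]
scoop_lip side [(0.263, -0.339, -0.0, 0.83), (0.689, -0.224, 0.0, 0.44)]
mug top [(0.667, -0.322, -0.0, 0.73)]
mug side [(0.67, -0.324, 0.001, 0.66)]
brq0 top [(0.7, -0.146, 0.004, 0.63), (0.788, -0.181, 0.006, 0.58), (0.653, -0.145, 0.004, 0.44)]
brq0 side [(0.79, -0.18, -0.003, 0.6), (0.654, -0.142, 0.002, 0.59), (0.629, -0.213, 0.03, 0.56), (0.702, -0.146, 0.002, 0.47)]
-1.3 -0.1 -0.1 -0.1 -1; -2.8 -0.1 -0.1 -0.1 -1; -4.3 -0.1 -0.1 -0.1 -1; -5.8 -0.1 -0.1 -0.1 -1; -7.3 -0.1 -0.1 -0.1 -1; -8.8 -0.1 -0.1 -0.1 -1; -10.3 -0.1 -0.1 -0.1 -1
```

>>> {"api": "move_arm", "payload": {"series": "-1.3 -0.1 0 0 -1; -2.6 -0.1 0 0 -1; -4 -0.1 0 0 -1; -5.5 -0.1 0 0 -1; -7 -0.1 0 0 -1; -8.5 -0.1 0 0 -1; -10 -0.1 0 0 -1; -10.8 -0.1 0 0 -1"}}

```text
time_s: 56.82
position: [0.6042, -0.2264, 0.0585]
tool_rot: [[1.0, -0.001, -0.0], [-0.001, -1.0, -0.0], [-0.0, 0.0, -1.0]]
ft_force: [0.3, -0.2, -1.4]
grip_width: 0.009
gripper_force: 102.9
```

```bash
python3 - <<'E'
from pl import *
s=observe();print(s['position'],s['ft_force'])
marks(('scoop_lip','mug','brq0','cover'),f=lambda p:p[1]<-.1)
E
```

```text
[ 0.60416562 -0.2263964   0.05846901] [ 0.3381088  -0.18181621 -1.41299655]
scoop_lip top [(0.258, -0.34, 0.002, 0.75)]
scoop_lip side [(0.264, -0.337, -0.001, 0.76), (0.58, -0.224, -0.001, 0.52)]
mug top []
mug side [(0.667, -0.322, 0.002, 0.63)]
brq0 top [(0.786, -0.185, 0.002, 0.68), (0.702, -0.144, 0.002, 0.63)]
brq0 side [(0.706, -0.146, 0.004, 0.58), (0.656, -0.145, 0.005, 0.58), (0.558, -0.2, 0.018, 0.55), (0.784, -0.184, -0.002, 0.48), (0.577, -0.209, 0.006, 0.38)]
cover top [(0.46, -0.363, 0.004, 0.76), (0.656, -0.144, 0.005, 0.49)]
cover side [(0.454, -0.364, 0.004, 0.89)]
```

Both strays are out in the open at (0.558,-0.200) and (0.577,-0.209). I'll jerk the small scoop back from under them, put it back in its place and fetch the real scoop.

```bash
python3 - <<'E'
from pl import *
series([(.664,-.227,.0585,0,-1,1,6),(.664,-.227,.16,0,-1),(.56,-.09,.22,30,-1),(.453,.1135,.18,94,-1),(.453,.1135,.1,94,-1),(.453,.1135,.0595,94,-1,1,2),(.453,.1135,.0595,94,1,4),(.453,.1135,.2,94,1),(.61,.055,.24,91,1)])
marks(('scoop','scoop_grip','scoop_lip'),f=lambda p:p[0]>.62 and 0<p[1]<.2)
E
```

```text
5.9 0.1 0 0 -1; 5.9 0.1 0 0 -1; 5.9 0.1 -3.4 0 -1; 5.9 0.1 -6.8 0 -1; 5.9 0.1 -10.2 0 -1; 3.3 -3.4 -11.7 -7.5 -1; 0.7 -6.8 -13.2 -15 -1; -1.9 -10.2 -14.7 -22.5 -1
-1.1 -4.2 -1.5 -7.5 -1; -1.4 -7.4 -0.9 -16.6 -1; -1.7 -10.7 -0.3 -25.8 -1; -2 -14 0.2 -34.9 -1; -2.3 -17.2 0.8 -44.1 -1; -2.6 -20.5 1.4 -53.2 -1; -2.9 -23.8 2 -62.4 -1; -3.2 -27 2.5 -71.5 -1
0.1 0 4 0 -1; 0.1 0 8 0 -1; 0.1 0 9.4 0 -1; 0.1 0 10.7 0 -1; 0.1 0 12.1 0 -1; 0.1 0 12.1 0 -1; 0.1 0 12.1 0 1; 0.1 0 12.1 0 1
0 0 0 0 1; 0 0 0 0 1; 0 0 0 0 1; 0 0 -4.7 0 1; 0 0 -9.4 0 1; 0 0 -14.1 0 1; -1.8 3.8 -15.1 0.7 1; -3.5 7.6 -16.1 1.5 1
-1.6 3.9 -1 0.7 1; -3.3 7.8 -2 1.5 1
scoop top [(0.674, 0.065, 0.005, 0.69)]
scoop side [(0.676, 0.064, 0.005, 0.63)]
scoop_grip top [(0.678, 0.067, 0.105, 0.81)]
scoop_grip side [(0.678, 0.068, 0.111, 0.95)]
scoop_lip top [(0.672, 0.012, 0.006, 0.84)]
scoop_lip side [(0.673, 0.013, -0.001, 0.66)]
```

>>> {"api": "move_arm", "payload": {"series": "5.9 0.1 0 0 -1; 5.9 0.1 0 0 -1; 5.9 0.1 -3.4 0 -1; 5.9 0.1 -6.8 0 -1; 5.9 0.1 -10.2 0 -1; 3.3 -3.4 -11.7 -7.5 -1; 0.7 -6.8 -13.2 -15 -1; -1.9 -10.2 -14.7 -22.5 -1"}}

```text
time_s: 58.72
position: [0.5841, -0.1233, 0.2057]
tool_rot: [[0.922, 0.386, -0.0], [0.386, -0.922, 0.0], [-0.0, -0.0, -1.0]]
ft_force: [0.9, -0.3, -0.9]
grip_width: 0.0092
gripper_force: 107.1
```

>>> {"api": "move_arm", "payload": {"series": "-1.1 -4.2 -1.5 -7.5 -1; -1.4 -7.4 -0.9 -16.6 -1; -1.7 -10.7 -0.3 -25.8 -1; -2 -14 0.2 -34.9 -1; -2.3 -17.2 0.8 -44.1 -1; -2.6 -20.5 1.4 -53.2 -1; -2.9 -23.8 2 -62.4 -1; -3.2 -27 2.5 -71.5 -1"}}

```text
time_s: 59.72
position: [0.4516, 0.1136, 0.1801]
tool_rot: [[-0.075, 0.997, -0.0], [0.997, 0.075, -0.0], [-0.0, -0.0, -1.0]]
ft_force: [0.1, 0.4, -0.7]
grip_width: 0.0086
gripper_force: 107.1
```

>>> {"api": "move_arm", "payload": {"series": "0.1 0 4 0 -1; 0.1 0 8 0 -1; 0.1 0 9.4 0 -1; 0.1 0 10.7 0 -1; 0.1 0 12.1 0 -1; 0.1 0 12.1 0 -1; 0.1 0 12.1 0 1; 0.1 0 12.1 0 1"}}

```text
time_s: 60.72
position: [0.4531, 0.1139, 0.06]
tool_rot: [[-0.07, 0.998, 0.001], [0.998, 0.07, 0.0], [-0.0, 0.001, -1.0]]
ft_force: [1.1, 0.6, 0.3]
grip_width: 0.0442
gripper_force: 0.0
```

>>> {"api": "move_arm", "payload": {"series": "0 0 0 0 1; 0 0 0 0 1; 0 0 0 0 1; 0 0 -4.7 0 1; 0 0 -9.4 0 1; 0 0 -14.1 0 1; -1.8 3.8 -15.1 0.7 1; -3.5 7.6 -16.1 1.5 1"}}

```text
time_s: 61.72
position: [0.5318, 0.084, 0.2214]
tool_rot: [[-0.043, 0.999, 0.001], [0.999, 0.043, -0.0], [-0.0, 0.001, -1.0]]
ft_force: [-0.2, -0.2, -0.1]
grip_width: 0.0854
gripper_force: 0.0
```

```bash
python3 - <<'E'
from pl import *
s=observe();print(s['position'],s['grip_width'])
marks(('scoop','scoop_grip','scoop_lip'),('top','side','wrist'),f=lambda p:p[0]>.4 and 0<p[1]<.2)
marks(('brq0','mug'),f=lambda p:p[1]<.2)
series([(.677,.078,.22,86,1),(.677,.078,.14,86,1),(.677,.078,.0926,86,1,2,2),(.677,.078,.0926,86,-1,6)])
E
```

```text
[0.53183352 0.08399219 0.22140744] 0.08538158459268107
scoop top [(0.674, 0.065, 0.004, 0.82)]
scoop side [(0.45, 0.123, 0.0, 0.63), (0.675, 0.066, 0.008, 0.62)]
scoop wrist [(0.673, 0.061, 0.005, 0.85), (0.451, 0.126, 0.002, 0.67)]
scoop_grip top [(0.678, 0.066, 0.105, 0.96)]
scoop_grip side [(0.45, 0.126, 0.072, 0.94), (0.676, 0.067, 0.109, 0.75)]
scoop_grip wrist [(0.674, 0.065, 0.111, 0.77), (0.456, 0.125, 0.074, 0.6)]
scoop_lip top [(0.671, 0.014, 0.006, 0.69)]
scoop_lip side [(0.674, 0.012, 0.004, 0.68), (0.454, 0.09, -0.002, 0.68)]
scoop_lip wrist [(0.673, 0.015, 0.004, 0.97), (0.45, 0.092, 0.002, 0.97)]
brq0 top [(0.655, -0.147, 0.006, 0.75), (0.79, -0.183, 0.003, 0.68), (0.516, -0.18, 0.03, 0.58), (0.58, -0.206, 0.0, 0.5), (0.701, -0.146, 0.0, 0.46)]
brq0 side [(0.656, -0.143, 0.002, 0.67), (0.577, -0.209, 0.004, 0.63), (0.519, -0.182, 0.029, 0.48), (0.704, -0.148, 0.007, 0.43)]
mug top [(0.667, -0.325, 0.001, 0.82), (0.674, 0.065, 0.005, 0.73), (0.516, -0.177, 0.03, 0.2)]
mug side [(0.669, -0.323, -0.003, 0.73)]
-0.4 4.9 0 2.2 1; -0.8 9.7 0 4.3 1; -1.3 14.6 0 6.5 1; -1.3 14.6 4 6.5 1; -1.3 14.6 8 6.5 1; -1.3 14.6 9.6 6.5 1; -1.3 14.6 11.2 6.5 1; -1.3 14.6 12.8 6.5 1
0 0 0 0 1; 0 0 0 0 1; 0 0 0 0 -1; 0 0 0 0 -1; 0 0 0 0 -1; 0 0 0 0 -1; 0 0 0 0 -1; 0 0 0 0 -1
0 0 0 0 -1
```

>>> {"api": "move_arm", "payload": {"series": "-0.4 4.9 0 2.2 1; -0.8 9.7 0 4.3 1; -1.3 14.6 0 6.5 1; -1.3 14.6 4 6.5 1; -1.3 14.6 8 6.5 1; -1.3 14.6 9.6 6.5 1; -1.3 14.6 11.2 6.5 1; -1.3 14.6 12.8 6.5 1"}}

```text
time_s: 63.62
position: [0.6779, 0.0776, 0.0927]
tool_rot: [[0.07, 0.998, 0.002], [0.998, -0.07, -0.0], [0.0, 0.002, -1.0]]
ft_force: [-0.4, 0.2, 0.6]
grip_width: 0.0854
gripper_force: 0.0
```

>>> {"api": "move_arm", "payload": {"series": "0 0 0 0 1; 0 0 0 0 1; 0 0 0 0 -1; 0 0 0 0 -1; 0 0 0 0 -1; 0 0 0 0 -1; 0 0 0 0 -1; 0 0 0 0 -1", "force": 100}}

```text
time_s: 64.62
position: [0.6751, 0.0784, 0.0921]
tool_rot: [[0.068, 0.998, -0.006], [0.998, -0.068, 0.0], [0.0, -0.006, -1.0]]
ft_force: [-10.4, 2.5, 4.4]
grip_width: 0.0149
gripper_force: 95.2
```

```bash
python3 - <<'E'
from pl import *
s=observe();p=s['position'];print(p,s['grip_width'],s['ft_force'],s['gripper_force'])
series([(p[0],p[1],.21,86,-1),(.56,-.2,.22,90,-1),(.546,-.2875,.2,90,-1),(.546,-.2875,.13,90,-1),(.546,-.2875,.103,90,-1,1,2),(.546,-.17,.103,90,-1,1,1.8),(.546,-.19,.12,90,-1)])
E
```

```text
[0.67514986 0.0784482  0.09208438] 0.014872911160144824 [-10.3563493    2.48789703   4.36959084] 95.18624265678227
0 0 -3.9 0 -1; 0 0 -7.9 0.1 -1; 0 0 -11.8 0.1 -1; -4.1 -1.4 -11.9 -0.5 -1; -8.2 -2.7 -12.1 -1 -1; -12.2 -4.1 -12.2 -1.6 -1; -16.3 -5.5 -12.4 -2.2 -1; -20.4 -6.9 -12.5 -2.8 -1
-4 -1.5 -0.1 -0.5 -1; -8 -3.1 -0.3 -1.1 -1; -12.4 -3.7 0.7 -1.1 -1; -16.8 -4.3 1.7 -1.1 -1; -16.8 -4.3 5.2 -1.1 -1; -16.8 -4.3 8.7 -1.1 -1; -16.8 -4.3 10.1 -1.1 -1; -16.8 -4.3 11.4 -1.1 -1
0 0 0 0 -1; 1.7 0 0 0 -1; 3.4 0 0 0 -1; 5 0 0 0 -1; 6.7 0 0 0 -1; 8.4 0 0 0 -1; 10.1 0 0 0 -1; 11.8 0 0 0 -1
0 0 0 0 -1; -2 0 -1.7 0 -1
```

>>> {"api": "move_arm", "payload": {"series": "0 0 -3.9 0 -1; 0 0 -7.9 0 -1; 0 0 -11.8 0 -1; -4.1 -1.4 -11.9 -0.5 -1; -8.2 -2.7 -12.1 -1 -1; -12.2 -4.1 -12.2 -1.6 -1; -16.3 -5.5 -12.4 -2.2 -1; -20.4 -6.9 -12.5 -2.8 -1"}}

```text
time_s: 65.62
position: [0.5934, -0.1222, 0.217]
tool_rot: [[0.021, 1.0, -0.001], [1.0, -0.021, 0.0], [0.0, -0.001, -1.0]]
ft_force: [0.4, -0.2, -2.5]
grip_width: 0.0143
gripper_force: 98.5
```

>>> {"api": "move_arm", "payload": {"series": "-4 -1.5 -0.1 -0.5 -1; -8 -3.1 -0.3 -1.1 -1; -12.4 -3.7 0.7 -1.1 -1; -16.8 -4.3 1.7 -1.1 -1; -16.8 -4.3 5.2 -1.1 -1; -16.8 -4.3 8.7 -1.1 -1; -16.8 -4.3 10.1 -1.1 -1; -16.8 -4.3 11.4 -1.1 -1"}}

```text
time_s: 66.62
position: [0.5481, -0.2882, 0.1033]
tool_rot: [[0.002, 1.0, 0.001], [1.0, -0.002, -0.001], [-0.001, 0.001, -1.0]]
ft_force: [-0.2, 0.6, -3.4]
grip_width: 0.0145
gripper_force: 98.3
```

>>> {"api": "move_arm", "payload": {"series": "0 0 0 0 -1; 1.7 0 0 0 -1; 3.4 0 0 0 -1; 5 0 0 0 -1; 6.7 0 0 0 -1; 8.4 0 0 0 -1; 10.1 0 0 0 -1; 11.8 0 0 0 -1"}}

```text
time_s: 67.62
position: [0.548, -0.169, 0.1033]
tool_rot: [[0.002, 1.0, 0.0], [1.0, -0.002, -0.0], [-0.0, 0.0, -1.0]]
ft_force: [-0.6, 0.7, -2.7]
grip_width: 0.0146
gripper_force: 98.6
```

```bash
python3 - <<'E'
from pl import *
s=observe();p=s['position'];print(p,s['ft_force'])
marks(('brq0','cover','scoop','scoop_lip'),f=lambda p:-.4<p[1]<-.03)
E
```

```text
[ 0.54798525 -0.168965    0.1033225 ] [-0.57795799  0.70421876 -2.67218409]
brq0 top [(0.699, -0.15, 0.002, 0.61), (0.652, -0.146, 0.004, 0.5), (0.577, -0.105, -0.0, 0.48), (0.79, -0.184, 0.005, 0.46)]
brq0 side [(0.577, -0.104, 0.001, 0.66), (0.654, -0.144, 0.003, 0.5), (0.789, -0.182, -0.001, 0.49), (0.704, -0.148, 0.004, 0.41), (0.519, -0.105, 0.024, 0.41)]
cover top [(0.461, -0.364, 0.003, 0.8)]
cover side [(0.454, -0.365, 0.007, 0.88)]
scoop top [(0.234, -0.295, 0.004, 0.88)]
scoop side [(0.549, -0.177, 0.02, 0.96), (0.232, -0.293, -0.003, 0.62)]
scoop_lip top [(0.258, -0.344, -0.0, 0.67), (0.461, -0.363, 0.004, 0.41)]
scoop_lip side [(0.55, -0.228, 0.019, 0.66), (0.263, -0.34, -0.0, 0.57)]
```

```bash
python3 - <<'E'
from pl import *
series([(.547,-.185,.103,90,-1),(.547,-.185,.2,90,-1),(.41,-.106,.2,180,-1),(.41,-.106,.12,180,-1),(.41,-.106,.0875,180,-1,1,2),(.537,-.106,.0875,180,-1,1,1.6)])
E
```

```text
-1.4 -0.1 0 -0.1 -1; -1.4 -0.1 -4.8 -0.1 -1; -1.4 -0.1 -9.7 -0.1 -1; -0.7 -1.5 -9.7 -9.1 -1; 0.1 -2.8 -9.7 -18.1 -1; 0.9 -4.2 -9.7 -27.1 -1; 1.7 -5.6 -9.7 -36.1 -1; 2.5 -7 -9.7 -45.1 -1
1.5 -0.4 0 -9 -1; 3 -0.8 0 -18 -1; 4.5 -1.2 0 -27 -1; 6.1 -1.6 0 -36 -1; 7.6 -2 0 -45 -1; 7.6 -2 4 -45 -1; 7.6 -2 8 -45 -1; 7.6 -2 9.7 -45 -1
0 0 1.6 0 -1; 0 0 1.6 0 -1; -1.6 0 1.6 0 -1; -3.2 0 1.6 0 -1; -4.7 0 1.6 0 -1; -6.3 0 1.6 0 -1; -7.9 0 1.6 0 -1; -9.5 0 1.6 0 -1
-1.6 0 0 0 -1; -3.2 0 0 0 -1; -3.2 0 0 0 -1
```

>>> {"api": "move_arm", "payload": {"series": "-1.4 -0.1 0 0 -1; -1.4 -0.1 -4.8 0 -1; -1.4 -0.1 -9.7 0 -1; -0.7 -1.5 -9.7 -9 -1; 0.1 -2.8 -9.7 -18 -1; 0.9 -4.2 -9.7 -27 -1; 1.7 -5.6 -9.7 -36 -1; 2.5 -7 -9.7 -45 -1"}}

```text
time_s: 69.12
position: [0.4775, -0.1456, 0.2004]
tool_rot: [[-0.709, 0.705, 0.0], [0.705, 0.709, -0.0], [-0.0, -0.0, -1.0]]
ft_force: [0.6, -0.3, -2.7]
grip_width: 0.0146
gripper_force: 98.5
```

>>> {"api": "move_arm", "payload": {"series": "1.5 -0.4 0 -9 -1; 3 -0.8 0 -18 -1; 4.5 -1.2 0 -27 -1; 6.1 -1.6 0 -36 -1; 7.6 -2 0 -45 -1; 7.6 -2 4 -45 -1; 7.6 -2 8 -45 -1; 7.6 -2 9.7 -45 -1"}}

```text
time_s: 70.12
position: [0.4096, -0.1057, 0.1018]
tool_rot: [[-1.0, 0.003, -0.002], [0.003, 1.0, 0.001], [0.002, 0.001, -1.0]]
ft_force: [0.3, 0.2, -2.5]
grip_width: 0.0145
gripper_force: 98.4
```

>>> {"api": "move_arm", "payload": {"series": "0 0 1.6 0 -1; 0 0 1.6 0 -1; -1.6 0 1.6 0 -1; -3.2 0 1.6 0 -1; -4.7 0 1.6 0 -1; -6.3 0 1.6 0 -1; -7.9 0 1.6 0 -1; -9.5 0 1.6 0 -1"}}

```text
time_s: 71.12
position: [0.5058, -0.1061, 0.0874]
tool_rot: [[-1.0, 0.002, 0.0], [0.002, 1.0, -0.0], [-0.0, -0.0, -1.0]]
ft_force: [0.5, 0.4, -2.4]
grip_width: 0.0143
gripper_force: 99.5
```

>>> {"api": "move_arm", "payload": {"series": "-1.2 0 0 0 -1; -2 0 0 0 -1; -2.6 0 0 0 -1; -3 0 0 0 -1; -3 0 0 0 -1"}}

```text
time_s: 71.75
position: [0.5353, -0.1055, 0.0873]
tool_rot: [[-1.0, 0.002, 0.0], [0.002, 1.0, 0.0], [-0.0, 0.0, -1.0]]
ft_force: [0.2, 0.9, -4.0]
grip_width: 0.0146
gripper_force: 99.5
```

```bash
python3 - <<'E'
from pl import *
s=observe();p=s['position'];print(p,s['ft_force'])
marks(('brq0','scoop','scoop_lip'),f=lambda p:-.4<p[1]<-.03 and p[0]>.4)
E
```

```text
[ 0.53530559 -0.10550206  0.08731162] [ 0.2177967   0.92722597 -4.01195255]
brq0 top [(0.702, -0.144, 0.004, 0.62), (0.654, -0.144, 0.005, 0.52), (0.789, -0.18, 0.002, 0.5)]
brq0 side [(0.596, -0.108, 0.002, 0.61), (0.572, -0.106, 0.01, 0.51), (0.704, -0.144, 0.006, 0.49), (0.539, -0.11, 0.029, 0.47), (0.785, -0.181, -0.004, 0.43), (0.655, -0.144, 0.003, 0.39)]
scoop top []
scoop side [(0.55, -0.105, 0.002, 0.88), (0.452, -0.365, 0.006, 0.47)]
scoop_lip top []
scoop_lip side [(0.597, -0.107, -0.001, 0.78)]
```

Both strays are in the scoop. Next I lift gently, go into the tray and take the last two.

```bash
python3 - <<'E'
from pl import *
series([(.534,-.106,.12,180,-1,0,1.2),(.534,-.106,.195,180,-1,0,2.5),(.667,.03,.195,90.8,-1,1,2),(.667,.03,.105,90.8,-1,0,2.5),(.667,.03,.092,90.8,-1,1,.8)])
E
```

```text
0 0 -1.1 0 -1; 0.1 0 -2.2 -0.1 -1; 0.1 -0.1 -3.3 -0.1 -1; 0.1 -0.1 -5.1 -0.1 -1; 0.1 -0.1 -7 -0.1 -1; 0.1 -0.1 -8.9 -0.1 -1; 0.1 -0.1 -10.8 -0.1 -1; -1.2 1.3 -10.8 8.8 -1
-1.1 1.6 0 8.9 -1; -2.2 3.1 0 17.9 -1; -3.3 4.7 0 26.8 -1; -4.4 6.2 0 35.7 -1; -5.5 7.8 0 44.6 -1; -6.6 9.3 0 53.5 -1; -7.7 10.9 0 62.5 -1; -8.8 12.4 0 71.4 -1
1.1 1.6 0 8.9 -1; 1.1 1.6 0 8.9 -1; 1.1 1.6 2.3 8.9 -1; 1.1 1.6 4.5 8.9 -1; 1.1 1.6 6.8 8.9 -1; 1.1 1.6 9 8.9 -1; 1.1 1.6 9.7 8.9 -1; 1.1 1.6 10.3 8.9 -1
0 0 0 0 -1
```

>>> {"api": "move_arm", "payload": {"series": "0 0 -1.1 0 -1; 0 0 -2.2 0 -1; 0 0 -3.3 0 -1; 0 0 -5.1 0 -1; 0 0 -7 0 -1; 0 0 -8.9 0 -1; 0 0 -10.8 0 -1; -1.2 1.3 -10.8 9 -1"}}

```text
time_s: 73.15
position: [0.5476, -0.0931, 0.1977]
tool_rot: [[-0.987, 0.163, 0.003], [0.163, 0.987, -0.002], [-0.004, -0.001, -1.0]]
ft_force: [0.0, -0.3, -3.1]
grip_width: 0.0148
gripper_force: 99.4
```

>>> {"api": "move_arm", "payload": {"series": "-1.1 1.6 0 8.9 -1; -2.2 3.1 0 17.9 -1; -3.3 4.7 0 26.8 -1; -4.4 6.2 0 35.7 -1; -5.5 7.8 0 44.6 -1; -6.6 9.3 0 53.5 -1; -7.7 10.9 0 62.5 -1; -8.8 12.4 0 71.4 -1"}}

```text
time_s: 74.15
position: [0.6541, 0.0165, 0.1959]
tool_rot: [[-0.16, 0.987, 0.0], [0.987, 0.16, -0.0], [-0.0, 0.0, -1.0]]
ft_force: [-0.2, 0.4, -4.3]
grip_width: 0.0144
gripper_force: 99.4
```

```bash
python3 - <<'E'
from pl import *
s=observe();p=s['position'];print(p,s['ft_force'])
marks(('brq0','scoop','scoop_lip','mug'),f=lambda p:-.4<p[1]<.2 and p[0]>.4)
series([(.668,.025,.18,91,-1,1,2),(.668,.025,.105,91,-1,0,2.5),(.668,.025,.092,91,-1,1,.8),(.6695,-.09,.092,91,-1,1,1.6)])
E
```

```text
[0.65407202 0.0165442  0.19594593] [-0.17216705  0.4204995  -4.2751471 ]
brq0 top [(0.785, -0.185, 0.004, 0.74), (0.66, -0.021, 0.117, 0.64), (0.653, 0.014, 0.144, 0.5), (0.701, -0.145, 0.003, 0.48), (0.657, -0.147, 0.002, 0.45)]
brq0 side [(0.656, -0.022, 0.12, 0.6), (0.657, -0.144, 0.004, 0.59), (0.785, -0.184, -0.002, 0.45), (0.66, 0.015, 0.14, 0.41)]
scoop top [(0.654, 0.008, 0.11, 0.7)]
scoop side [(0.451, 0.124, 0.002, 0.85), (0.659, 0.008, 0.111, 0.58)]
scoop_lip top [(0.661, -0.046, 0.11, 0.59)]
scoop_lip side [(0.666, -0.044, 0.109, 0.73), (0.453, 0.092, -0.002, 0.63)]
mug top [(0.669, -0.326, 0.001, 0.84)]
mug side [(0.665, -0.32, 0.0, 0.75)]
0.3 0.8 0.8 4.3 -1; 0.7 1.6 1.6 8.5 -1; 0.7 1.6 1.6 8.5 -1; 0.7 1.6 4.1 8.5 -1; 0.7 1.6 6.6 8.5 -1; 0.7 1.6 9.1 8.5 -1; 0.7 1.6 9.7 8.5 -1; 0.7 1.6 10.4 8.5 -1
0 0 0 0 -1; -1.5 0 0 0 -1; -2.9 0 0 0 -1; -4.3 0 0 0 -1; -5.8 0 0 0 -1; -7.2 -0.1 0 0 -1; -8.6 -0.1 0 0 -1; -10.1 -0.1 0 0 -1
-1.4 0 0 0 -1; -1.4 0 0 0 -1
```

>>> {"api": "move_arm", "payload": {"series": "0.3 0.8 0.8 4.3 -1; 0.7 1.6 1.6 8.5 -1; 0.7 1.6 1.6 8.5 -1; 0.7 1.6 4.1 8.5 -1; 0.7 1.6 6.6 8.5 -1; 0.7 1.6 9.1 8.5 -1; 0.7 1.6 9.7 8.5 -1; 0.7 1.6 10.4 8.5 -1"}}

```text
time_s: 75.65
position: [0.6689, 0.0253, 0.0923]
tool_rot: [[-0.018, 1.0, 0.002], [1.0, 0.018, -0.0], [-0.0, 0.002, -1.0]]
ft_force: [-0.7, 0.4, -2.8]
grip_width: 0.0149
gripper_force: 99.4
```

>>> {"api": "move_arm", "payload": {"series": "0 0 0 0 -1; -1.5 0 0 0 -1; -2.9 0 0 0 -1; -4.3 0 0 0 -1; -5.8 0 0 0 -1; -7.2 -0.1 0 0 -1; -8.6 -0.1 0 0 -1; -10.1 -0.1 0 0 -1"}}

```text
time_s: 76.65
position: [0.6692, -0.0764, 0.0913]
tool_rot: [[-0.017, 1.0, 0.0], [1.0, 0.017, 0.0], [0.0, 0.0, -1.0]]
ft_force: [1.1, -0.4, -3.9]
grip_width: 0.0145
gripper_force: 99.4
```

>>> {"api": "move_arm", "payload": {"series": "-1 0 0 0 -1; -2 0 0 0 -1; -2.8 0 0 0 -1; -3.3 0 0 0 -1; -3.3 0 0 0 -1"}}

```text
time_s: 77.28
position: [0.6697, -0.1089, 0.0913]
tool_rot: [[-0.017, 1.0, -0.0], [1.0, 0.017, -0.001], [-0.001, -0.0, -1.0]]
ft_force: [-0.5, 1.0, -4.5]
grip_width: 0.0146
gripper_force: 99.2
```

```bash
python3 - <<'E'
from pl import *
s=observe();p=s['position'];print(p,s['ft_force'])
marks(('brq0','scoop','scoop_lip'),f=lambda p:-.4<p[1]<.2 and p[0]>.4)
E
```

```text
[ 0.66968981 -0.10886438  0.0912734 ] [-0.53087802  1.03997367 -4.45606307]
brq0 top []
brq0 side [(0.678, -0.087, 0.034, 0.61), (0.65, -0.157, 0.005, 0.6), (0.786, -0.183, -0.002, 0.49), (0.698, -0.147, 0.014, 0.48), (0.677, -0.141, 0.022, 0.39)]
scoop top []
scoop side [(0.673, -0.12, 0.006, 0.65), (0.668, -0.322, -0.0, 0.63), (0.45, 0.126, 0.002, 0.61)]
scoop_lip top [(0.67, -0.172, 0.007, 0.65), (0.673, -0.12, 0.106, 0.63)]
scoop_lip side [(0.672, -0.174, 0.004, 0.9), (0.453, 0.089, -0.002, 0.86)]
```

>>> {"api": "move_arm", "payload": {"series": "-0.2 0 0.2 0 -1; -0.4 0 0.2 0 -1; -0.4 0 0.2 0 -1; -0.3 0 -0.6 0 -1; -0.3 0 -1.6 0 -1; -0.2 0 -3 0 -1; -0.2 0 -4.8 0 -1; -0.2 0 -6.6 0 -1"}}

```text
time_s: 78.68
position: [0.6697, -0.1106, 0.1586]
tool_rot: [[-0.017, 1.0, 0.0], [1.0, 0.017, -0.0], [-0.0, 0.0, -1.0]]
ft_force: [0.1, 0.2, -3.4]
grip_width: 0.0142
gripper_force: 99.3
```

>>> {"api": "move_arm", "payload": {"series": "0 0 -1.8 0 -1; 0 0 -3.6 0 -1; 0 0 -5.2 0 -1; 0 0 -6.4 0 -1; 0 0 -7 0 -1; 0 0 -7 0 -1"}}

```text
time_s: 79.42
position: [0.6698, -0.1105, 0.2274]
tool_rot: [[-0.017, 1.0, 0.0], [1.0, 0.017, -0.0], [-0.0, 0.0, -1.0]]
ft_force: [-1.0, 0.0, -4.5]
grip_width: 0.0153
gripper_force: 99.3
```

```bash
python3 - <<'E'
from pl import *
s=observe();p=s['position'];print(p,s['ft_force'])
marks(('brq0','scoop','scoop_lip'),f=lambda p:-.4<p[1]<.2 and p[0]>.4)
c=np.array([.486,.378]);e=np.array([.966,.257]);h=c-.025*e;z=p[2]
ps=np.array(p[:2])
L=[]
for f,st in((.02,.6),(.08,1.4),(.92,2.9),(.98,1.4),(1,.6)):
    q=ps+f*(h-ps);L.append((q[0],q[1],.225 if f>.02 else z,91+f*103.9,-1,0,st))
series(L)
E
```

```text
[ 0.66978624 -0.11047191  0.2273874 ] [-0.991658    0.03916811 -4.54744308]
brq0 top []
brq0 side [(0.787, -0.18, -0.002, 0.57), (0.649, -0.153, 0.139, 0.55), (0.679, -0.091, 0.167, 0.49), (0.697, -0.148, 0.154, 0.45)]
scoop top [(0.447, 0.118, 0.004, 0.95), (0.673, -0.124, 0.142, 0.56)]
scoop side [(0.674, -0.121, 0.141, 0.9), (0.448, 0.126, 0.002, 0.73)]
scoop_lip top [(0.451, 0.091, 0.002, 0.86), (0.668, -0.174, 0.142, 0.69)]
scoop_lip side [(0.671, -0.169, 0.14, 0.9), (0.454, 0.093, -0.005, 0.68)]
0.5 -0.2 0 -1 -1; 1 -0.4 0 -2.1 -1; 1.9 -0.8 0 -4.2 -1; 2.9 -1.2 0.1 -6.2 -1; 3.9 -1.6 0.2 -8.3 -1; 6.4 -2.6 0.2 -13.8 -1; 9 -3.7 0.2 -19.2 -1; 11.5 -4.7 0.2 -24.7 -1
2.8 0.1 0 -5.4 -1; 5.5 0.2 0 -10.9 -1; 8.3 0.3 0 -16.3 -1; 11.1 0.4 0 -21.8 -1; 13.8 0.6 0 -27.3 -1; 16.6 0.7 0 -32.7 -1; 19.3 0.8 0 -38.2 -1; 22.1 0.9 0 -43.6 -1
1.9 2 0 -5.5 -1; 3.8 3.9 0 -10.9 -1; 5.7 5.9 0 -16.4 -1; 7.6 7.9 0 -21.8 -1; 9.6 9.9 0 -27.3 -1; 10.3 10.6 0 -29.4 -1; 11 11.4 0 -31.5 -1; 11.8 12.1 0 -33.5 -1
0 0.5 0 -1.1 -1; 0.1 1 0 -2.1 -1
```

>>> {"api": "move_arm", "payload": {"series": "0.4 -0.2 0 -1 -1; 1 -0.4 0 -2.1 -1; 1.9 -0.8 0 -4.2 -1; 3 -1.2 0.1 -6.2 -1; 4.4 -1.8 0.2 -9 -1; 6.2 -2.5 0.2 -13.8 -1; 8.4 -3.4 0.2 -19.2 -1; 10.4 -4.2 0.2 -24.7 -1"}}

```text
time_s: 80.82
position: [0.6252, -0.0057, 0.2255]
tool_rot: [[-0.438, 0.899, 0.0], [0.899, 0.438, 0.0], [0.0, 0.0, -1.0]]
ft_force: [0.4, 0.7, -4.0]
grip_width: 0.0146
gripper_force: 99.4
```

>>> {"api": "move_arm", "payload": {"series": "1.2 0.1 0 -4 -1; 3 0.1 0 -8.5 -1; 5.5 0.2 0 -14 -1; 8.3 0.3 0 -20 -1; 11.1 0.4 0 -26 -1; 14 0.6 0 -32 -1; 17 0.7 0 -38 -1; 20 0.8 0 -43.6 -1"}}

```text
time_s: 81.82
position: [0.5454, 0.178, 0.2256]
tool_rot: [[-0.937, 0.348, 0.0], [0.348, 0.937, 0.0], [-0.0, 0.0, -1.0]]
ft_force: [-0.4, -0.6, -4.2]
grip_width: 0.0144
gripper_force: 99.3
```

```bash
python3 - <<'E'
from pl import *
s=observe();p=s['position'];print(p,s['ft_force'])
marks(('brq0','scoop_lip'),f=lambda p:-.4<p[1]<.45 and p[0]>.4)
c=np.array([.486,.378]);e=np.array([.966,.257]);h=c-.025*e;z=p[2]
ps=np.array(p[:2])
L=[]
for f,st in((.05,.7),(.15,1.6),(.85,2.9),(1,1.4)):
    q=ps+f*(h-ps);L.append((q[0],q[1],z,159.3+f*35.6,-1,0,st))
L+=[(h[0],h[1],.195,194.9,-1,1,1.5)]
series(L)
E
```

```text
[0.54540639 0.17796226 0.2255572 ] [-0.382368   -0.62783134 -4.22599303]
brq0 top [(0.545, 0.396, 0.043, 0.74), (0.787, -0.183, 0.004, 0.59), (0.686, -0.094, 0.035, 0.54), (0.576, 0.133, 0.144, 0.52), (0.505, 0.411, 0.024, 0.47), (0.541, 0.187, 0.171, 0.44)]
brq0 side [(0.518, 0.347, 0.016, 0.77), (0.578, 0.146, 0.142, 0.74), (0.547, 0.394, 0.042, 0.73), (0.578, 0.188, 0.142, 0.69), (0.504, 0.415, 0.017, 0.68), (0.688, -0.092, 0.036, 0.66), (0.536, 0.191, 0.168, 0.4)]
scoop_lip top [(0.577, 0.136, 0.142, 0.66), (0.452, 0.089, 0.002, 0.58), (0.684, -0.098, 0.032, 0.17)]
scoop_lip side [(0.454, 0.092, -0.003, 0.94), (0.603, 0.159, 0.142, 0.69), (0.555, 0.176, 0.248, 0.66)]
0.5 0.4 0 -0.9 -1; 0.9 0.9 0 -1.8 -1; 1.6 1.6 0 -3.6 -1; 2.4 2.4 0 -5.4 -1; 4.1 4.2 0 -9.5 -1; 5.8 5.9 0 -13.7 -1; 7.5 7.7 0 -17.8 -1; 9.2 9.5 0 -22 -1
1 2.3 0 -4.1 -1; 1.9 4.5 0 -8.3 -1; 2.3 5.5 0 -10.1 -1; 2.7 6.5 0 -11.9 -1; 3.1 7.5 0 -13.6 -1; 3.1 7.5 1 -13.6 -1; 3.1 7.5 2 -13.6 -1; 3.1 7.5 3 -13.6 -1
0 0 0 0 -1
```

>>> {"api": "move_arm", "payload": {"series": "0.5 0.4 0 -0.9 -1; 0.9 0.9 0 -1.8 -1; 1.6 1.6 0 -3.6 -1; 2.4 2.4 0 -5.4 -1; 4.1 4.2 0 -9.5 -1; 5.8 5.9 0 -13.7 -1; 7.5 7.7 0 -17.8 -1; 9.2 9.5 0 -22 -1"}}

```text
time_s: 83.12
position: [0.4933, 0.2992, 0.2254]
tool_rot: [[-1.0, -0.026, 0.0], [-0.026, 1.0, 0.0], [-0.0, 0.0, -1.0]]
ft_force: [0.4, -0.1, -3.3]
grip_width: 0.0146
gripper_force: 99.3
```

>>> {"api": "move_arm", "payload": {"series": "1 2.3 0 -4.1 -1; 1.9 4.5 0 -8.3 -1; 2.3 5.5 0 -10.1 -1; 2.7 6.5 0 -11.9 -1; 3.1 7.5 0 -13.6 -1; 3.1 7.5 1 -13.6 -1; 3.1 7.5 2 -13.6 -1; 3.1 7.5 3 -13.6 -1"}}

```text
time_s: 84.12
position: [0.4614, 0.3717, 0.1942]
tool_rot: [[-0.967, -0.256, -0.001], [-0.256, 0.967, -0.001], [0.001, -0.0, -1.0]]
ft_force: [-0.2, 0.5, -3.5]
grip_width: 0.0149
gripper_force: 99.3
```

>>> {"api": "move_arm", "payload": {"series": "0 0 0.7 0 -1; 0 0 1.2 0 -1; -0.5 0 1.7 0 -1; -1.2 0 2.2 0 -1; -2 0 2.6 0 -1; -2.5 0 3.1 0 -1; -3 0 3.6 0 -1; -3.5 0 4.2 0 -1"}}

```text
time_s: 85.12
position: [0.4981, 0.3823, 0.1567]
tool_rot: [[-0.966, -0.257, 0.009], [-0.256, 0.967, 0.004], [-0.01, 0.002, -1.0]]
ft_force: [5.1, 2.5, 9.3]
grip_width: 0.0146
gripper_force: 110.0
```

>>> {"api": "move_arm", "payload": {"series": "-0.5 0 0.6 0 -1; -1 0 1.2 0 -1; -1 0 1.2 0 -1; -1 0 1.2 0 -1; -1 0 0 0 -1; -1 0 -1.5 0 -1; -0.5 0 -2.8 0 -1; -0.5 0 -2.8 0 -1"}}

```text
time_s: 86.12
position: [0.4998, 0.3827, 0.1825]
tool_rot: [[-0.966, -0.257, 0.001], [-0.257, 0.966, 0.001], [-0.002, 0.0, -1.0]]
ft_force: [-0.1, 0.5, -2.8]
grip_width: 0.0144
gripper_force: 111.2
```

```bash
python3 - <<'E'
from pl import *
s=observe();p=s['position'];print(p,s['ft_force'])
marks(('brq0','scoop_lip','scoop'),f=lambda p:-.4<p[1]<.48 and p[0]>.3)
E
```

```text
[0.49982224 0.38270391 0.18247032] [-0.13338185  0.46405882 -2.83991217]
brq0 top [(0.787, -0.181, 0.003, 0.77), (0.531, 0.347, 0.054, 0.66), (0.547, 0.396, 0.042, 0.64), (0.685, -0.096, 0.032, 0.61), (0.524, 0.352, 0.015, 0.52), (0.52, 0.397, 0.062, 0.5)]
brq0 side [(0.507, 0.413, 0.017, 0.63), (0.464, 0.373, 0.102, 0.63), (0.532, 0.349, 0.051, 0.6), (0.521, 0.39, 0.059, 0.51), (0.506, 0.427, 0.064, 0.5)]
scoop_lip top [(0.506, 0.387, 0.078, 0.79), (0.45, 0.09, 0.002, 0.74)]
scoop_lip side [(0.509, 0.384, 0.08, 0.77), (0.452, 0.091, -0.004, 0.57)]
scoop top [(0.462, 0.374, 0.104, 0.78), (0.445, 0.12, 0.002, 0.63)]
scoop side [(0.468, 0.374, 0.107, 0.69), (0.452, 0.123, -0.001, 0.6)]
```

Six are now in the firebox; one is left in the tray at (0.686,-0.095). Levelling the scoop again on the near rim, further this time.

>>> {"api": "move_arm", "payload": {"series": "0 0 -2 0 -1; 2 0 -4 0 -1; 5 0 -4 0 -1; 6 0 -3 0 -1; 6 0 -1.4 0 -1; 6 0 -0.6 0 -1; 6 0 0 0 -1; 6 0 0 0 -1"}}

```text
time_s: 87.52
position: [0.4429, 0.3673, 0.1819]
tool_rot: [[-0.966, -0.257, 0.002], [-0.257, 0.966, 0.001], [-0.002, 0.0, -1.0]]
ft_force: [3.3, 1.0, -0.8]
grip_width: 0.0144
gripper_force: 111.4
```

>>> {"api": "move_arm", "payload": {"series": "0.8 0 0 0 -1; 1.6 0 0 0 -1; 2.4 0 0 0 -1; 2.8 0 -2 0 -1; 3.5 0 -2 0 -1; 3.5 0 -1 0 -1; 3.5 0 -0.3 0 -1; 3.5 0 0 0 -1"}}

```text
time_s: 88.52
position: [0.4109, 0.3594, 0.1863]
tool_rot: [[-0.966, -0.257, 0.011], [-0.257, 0.966, 0.006], [-0.012, 0.002, -1.0]]
ft_force: [-5.3, -3.0, 48.9]
grip_width: 0.0145
gripper_force: 119.8
```

```bash
python3 - <<'E'
from pl import *
s=observe();p=s['position'];print(p,s['ft_force'])
marks(('scoop_lip','scoop','scoop_grip'),f=lambda p:.25<p[1]<.48 and p[0]>.3)
series([(p[0]-.01,p[1],.25,195,-1),(.55,.2,.25,150,-1),(.669,.06,.25,91,-1,1),(.669,.06,.13,91,-1)])
E
```

```text
[0.41093801 0.35935846 0.18627174] [-5.2743531  -2.99980118 48.92245235]
scoop_lip top [(0.438, 0.365, 0.09, 0.85)]
scoop_lip side [(0.442, 0.366, 0.088, 0.58), (0.548, 0.394, 0.044, 0.32)]
scoop top []
scoop side [(0.394, 0.354, 0.103, 0.73)]
scoop_grip top [(0.425, 0.362, 0.205, 0.92), (0.712, 0.315, 0.002, 0.47)]
scoop_grip side [(0.423, 0.362, 0.205, 0.72)]
0.5 0.1 -3.2 -0.1 -1; 1 0.3 -6.4 -0.1 -1; -1.1 -3.6 -6.4 8.9 -1; -3.2 -7.4 -6.4 17.9 -1; -5.2 -11.3 -6.4 26.9 -1; -7.3 -15.1 -6.4 35.9 -1; -9.3 -19 -6.4 44.9 -1; -10.5 -21.3 -6.4 53.3 -1
-2.6 -0.6 0 8.4 -1; -5.2 -1.1 0 16.9 -1; -7.7 -1.6 0 25.3 -1; -10.3 -2.1 0 33.7 -1; -12.9 -2.6 0 42.2 -1; -15.5 -3.1 0 50.6 -1; -15.5 -3.1 0 50.6 -1; -15.5 -3.1 4 50.6 -1
0 0 4 0 -1; 0 0 8 0 -1
```

The level-out needs less grip force, and that is only set when closing. I'll set the scoop down in the tray, release it so it falls flat, and regrip it more softly.

>>> {"api": "move_arm", "payload": {"series": "0.5 0.1 -3.2 0 -1; 1 0.3 -6.4 0 -1; -1.1 -3.6 -6.4 8.9 -1; -3.2 -7.4 -6.4 17.9 -1; -5.2 -11.3 -6.4 26.9 -1; -7.3 -15.1 -6.4 35.9 -1; -9.3 -19 -6.4 44.9 -1; -10.5 -21.3 -6.4 53.3 -1"}}

```text
time_s: 89.92
position: [0.5654, 0.1773, 0.2432]
tool_rot: [[-0.779, 0.626, -0.003], [0.626, 0.779, -0.001], [0.002, -0.002, -1.0]]
ft_force: [-0.2, 0.1, -3.1]
grip_width: 0.0146
gripper_force: 112.2
```

>>> {"api": "move_arm", "payload": {"series": "-2.6 -0.6 0 8.4 -1; -5.2 -1.1 0 16.9 -1; -7.7 -1.6 0 25.3 -1; -10.3 -2.1 0 33.7 -1; -12.9 -2.6 0 42.2 -1; -15.5 -3.1 0 50.6 -1; -15.5 -3.1 0 50.6 -1; -15.5 -3.1 4 50.6 -1"}}

```text
time_s: 90.92
position: [0.6675, 0.0588, 0.2063]
tool_rot: [[-0.019, 1.0, 0.005], [1.0, 0.019, -0.0], [-0.0, 0.005, -1.0]]
ft_force: [-0.1, 0.1, -3.8]
grip_width: 0.0146
gripper_force: 112.5
```

```bash
python3 - <<'E'
from pl import *
s=observe();p=s['position'];print(p,s['ft_force'])
marks(('scoop_lip','scoop'),f=lambda p:-.05<p[1]<.2 and p[0]>.5)
series([(.669,.06,.125,91,-1),(.669,.06,.108,91,-1,0,1),(.669,.06,.108,91,1,4),(.669,.06,.2,91,1)])
E
```

```text
[0.66746185 0.05881505 0.20628047] [-0.1220475   0.06568642 -3.78668535]
scoop_lip top [(0.666, 0.028, 0.11, 0.63)]
scoop_lip side [(0.664, 0.028, 0.101, 0.63)]
scoop top [(0.669, 0.078, 0.124, 0.9)]
scoop side []
0.1 0.1 4.1 0 -1; 0.1 0.2 8.2 0 -1; 0.1 0.2 9 0 -1; 0.1 0.2 9.9 0 -1; 0.1 0.2 9.9 0 1; 0.1 0.2 9.9 0 1; 0.1 0.2 9.9 0 1; 0.1 0.2 9.9 0 1
0 0 0 0 1; 0 0 -4.6 0 1; 0 0 -9.2 0 1
```

>>> {"api": "move_arm", "payload": {"series": "0.1 0.1 4.1 0 -1; 0.1 0.2 8.2 0 -1; 0.1 0.2 9 0 -1; 0.1 0.2 9.9 0 -1; 0.1 0.2 9.9 0 1; 0.1 0.2 9.9 0 1; 0.1 0.2 9.9 0 1; 0.1 0.2 9.9 0 1"}}

```text
time_s: 92.22
position: [0.6687, 0.0596, 0.1068]
tool_rot: [[-0.017, 1.0, 0.001], [1.0, 0.017, -0.0], [-0.0, 0.001, -1.0]]
ft_force: [0.3, -0.2, 0.6]
grip_width: 0.0847
gripper_force: 0.0
```

>>> {"api": "move_arm", "payload": {"series": "0 0 0 0 1; 0 0 0 0 1; 1.5 0 0 0 1; 3 0 0.8 0 1; 3 0 1.5 0 1; 3 0 1.5 0 1"}}

```text
time_s: 92.98
position: [0.6676, 0.0898, 0.0903]
tool_rot: [[-0.018, 1.0, -0.002], [1.0, 0.018, -0.0], [-0.0, -0.002, -1.0]]
ft_force: [-0.6, -0.4, 0.4]
grip_width: 0.0856
gripper_force: 0.0
```

```bash
python3 - <<'E'
from pl import *
s=observe();p=s['position'];print(p,s['ft_force'],s['grip_width'])
marks(('scoop_lip','scoop','scoop_grip'),f=lambda p:-.05<p[1]<.2 and p[0]>.5)
marks(('brq0',),f=lambda p:-.2<p[1]<0)
E
```

```text
[0.66762136 0.08984091 0.09025705] [-0.59510034 -0.44491567  0.35948865] 0.08563542521287741
scoop_lip top [(0.666, 0.017, 0.007, 0.94)]
scoop_lip side [(0.668, 0.012, 0.004, 0.64)]
scoop top [(0.668, 0.066, 0.004, 0.89)]
scoop side [(0.668, 0.066, 0.007, 0.79)]
scoop_grip top [(0.669, 0.064, 0.108, 0.87)]
scoop_grip side [(0.668, 0.069, 0.11, 0.93)]
brq0 top [(0.786, -0.184, 0.0, 0.5), (0.685, -0.096, 0.034, 0.47)]
brq0 side [(0.788, -0.183, -0.002, 0.58), (0.689, -0.095, 0.035, 0.55)]
```

>>> {"api": "move_arm", "payload": {"series": "-1 0 -0.1 0 1; -1 0 -0.1 0 1; -1 0 -0.1 0 -1; -1 0 -0.1 0 -1; -1 0 -0.1 0 -1; -1 0 -0.1 0 -1; -1 0 -0.1 0 -1; -1 0 -0.1 0 -1", "force": 45}}

```text
time_s: 94.58
position: [0.6682, 0.0797, 0.0923]
tool_rot: [[-0.017, 1.0, -0.0], [1.0, 0.017, 0.0], [0.0, -0.0, -1.0]]
ft_force: [-1.4, 0.4, -0.5]
grip_width: 0.0151
gripper_force: 48.3
```

>>> {"api": "move_arm", "payload": {"series": "-1.5 0 0.1 0 -1; -3 0 0.1 0 -1; -4.5 0 0.1 0 -1; -6 0 0.1 0 -1; -7.5 0 0.1 0 -1; -9 0 0.1 0 -1; -10.5 0 0.1 0 -1; -12 0 0.1 0 -1"}}

```text
time_s: 95.58
position: [0.6707, -0.0409, 0.0923]
tool_rot: [[-0.017, 1.0, 0.002], [1.0, 0.017, 0.0], [0.0, 0.002, -1.0]]
ft_force: [0.4, 3.0, 5.4]
grip_width: 0.0149
gripper_force: 49.1
```

>>> {"api": "move_arm", "payload": {"series": "-1.5 0 0 0 -1; -3 0 0 0 -1; -4.5 0 0 0 -1; -5.7 0 0 0 -1; -6.6 0 0 0 -1; -7.2 0 0 0 -1; -7.2 0 0 0 -1"}}

```text
time_s: 96.45
position: [0.6719, -0.1136, 0.0923]
tool_rot: [[-0.017, 1.0, 0.002], [1.0, 0.017, -0.001], [-0.001, 0.002, -1.0]]
ft_force: [-0.0, -1.9, 4.9]
grip_width: 0.0149
gripper_force: 49.1
```

```bash
python3 - <<'E'
from pl import *
s=observe();p=s['position'];print(p,s['ft_force'],s['grip_width'],s['gripper_force'])
marks(('scoop_lip','scoop'),f=lambda p:-.3<p[1]<.2 and p[0]>.5)
marks(('brq0',),f=lambda p:-.2<p[1]<0)
E
```

```text
[ 0.67188929 -0.11359251  0.09229594] [-0.01485889 -1.93524901  4.89120866] 0.014914215512035155 49.11244511604309
scoop_lip top []
scoop_lip side [(0.67, -0.18, 0.003, 0.91)]
scoop top []
scoop side [(0.676, -0.126, 0.005, 0.63)]
brq0 top []
brq0 side [(0.789, -0.184, -0.003, 0.54), (0.692, -0.15, 0.038, 0.5)]
```

```bash
python3 - <<'E'
from pl import *
s=observe();p=s['position']
c=np.array([.486,.378]);e=np.array([.966,.257]);h=c-.025*e
ps=np.array(p[:2]);z=.225
L=[(p[0],p[1],.105,91,-1,0,.8),(p[0],p[1],.21,91,-1,0,1.8),(p[0],p[1],z,91,-1,0,1)]
for f,st in((.02,.5),(.06,1.1),(.12,1.8),(.9,2.8),(.96,1.6),(1,1.1)):
    q=ps+f*(h-ps);L.append((q[0],q[1],z,91+f*103.9,-1,0,st))
L+=[(h[0],h[1],.195,194.9,-1,1,1.5)]
series(L)
E
```

```text
0 0 -0.6 0 -1; 0 0 -1.3 0 -1; 0 0 -3 0 -1; 0 0 -4.8 0 -1; 0 0 -6.5 0 -1; 0 0 -8.3 0 -1; 0 0 -10 0 -1; 0 0 -11.8 0 -1
0 0 -0.7 0 -1; 0 0 -1.5 0 -1; 0.3 -0.1 -1.5 -0.7 -1; 0.7 -0.3 -1.5 -1.4 -1; 1 -0.4 -1.5 -2.1 -1; 2 -0.8 -1.5 -4.2 -1; 2.9 -1.2 -1.5 -6.3 -1; 4.4 -1.8 -1.5 -9.4 -1
1.5 -0.4 0 -3.1 -1; 4.2 -1 0 -8.5 -1; 6.9 -1.6 0 -13.9 -1; 9.6 -2.2 0 -19.3 -1; 12.3 -2.9 0 -24.7 -1; 14.9 -3.5 0 -30.1 -1; 17.6 -4.1 0 -35.5 -1; 20.3 -4.7 0 -40.9 -1
2.4 1.3 0 -5.4 -1; 4.9 2.5 0 -10.8 -1; 7.3 3.8 0 -16.2 -1; 9.7 5.1 0 -21.6 -1; 12.2 6.4 0 -27 -1; 14.6 7.7 0 -32.4 -1; 17 9 0 -37.8 -1; 19.5 10.3 0 -43.3 -1
0.5 1.4 0 -3.1 -1; 1 2.9 0 -6.2 -1; 1.4 3.9 0 -8.3 -1; 1.7 4.9 0 -10.3 -1; 1.7 4.9 1.5 -10.3 -1; 1.7 4.9 3 -10.3 -1; 1.7 4.9 3 -10.3 -1
```

>>> {"api": "move_arm", "payload": {"series": "0 0 -0.6 0 -1; 0 0 -1.3 0 -1; 0 0 -3 0 -1; 0 0 -4.8 0 -1; 0 0 -6.5 0 -1; 0 0 -8.3 0 -1; 0 0 -10 0 -1; 0 0 -11.8 0 -1"}}

```text
time_s: 97.95
position: [0.6715, -0.1122, 0.2109]
tool_rot: [[-0.017, 1.0, 0.001], [1.0, 0.017, -0.0], [-0.0, 0.001, -1.0]]
ft_force: [0.0, 1.1, -2.7]
grip_width: 0.0151
gripper_force: 47.9
```

>>> {"api": "move_arm", "payload": {"series": "0 0 -0.7 0 -1; 0 0 -1.5 0 -1; 0.3 -0.1 -1.5 -0.7 -1; 0.7 -0.3 -1.5 -1.4 -1; 1.2 -0.5 -1.5 -2.1 -1; 2 -0.8 -1.5 -4.2 -1; 3 -1.2 -1.5 -6.3 -1; 4.4 -1.8 -1.5 -9.4 -1"}}

```text
time_s: 98.95
position: [0.6524, -0.0678, 0.2243]
tool_rot: [[-0.184, 0.983, -0.0], [0.983, 0.184, 0.0], [0.0, -0.0, -1.0]]
ft_force: [0.1, 0.8, -3.6]
grip_width: 0.0155
gripper_force: 47.9
```

>>> {"api": "move_arm", "payload": {"series": "1.2 -0.3 0 -3.1 -1; 3.2 -0.8 0 -8 -1; 5.8 -1.4 0 -13.5 -1; 8.6 -2 0 -19 -1; 11.5 -2.7 0 -24.7 -1; 14.4 -3.4 0 -30.1 -1; 17.4 -4.1 0 -35.5 -1; 20.3 -4.7 0 -40.9 -1"}}

```text
time_s: 99.95
position: [0.5689, 0.1241, 0.2246]
tool_rot: [[-0.784, 0.621, 0.0], [0.621, 0.784, 0.0], [-0.0, 0.0, -1.0]]
ft_force: [-0.4, 0.4, -3.2]
grip_width: 0.0153
gripper_force: 47.9
```

>>> {"api": "move_arm", "payload": {"series": "1.2 0.6 0 -3 -1; 3.2 1.7 0 -8 -1; 5.8 3 0 -14 -1; 8.5 4.5 0 -20 -1; 11.2 5.9 0 -26 -1; 14 7.4 0 -32 -1; 17 9 0 -38 -1; 19.5 10.3 0 -43.3 -1"}}

```text
time_s: 100.95
position: [0.4817, 0.3257, 0.2244]
tool_rot: [[-0.996, -0.084, 0.0], [-0.084, 0.996, -0.0], [-0.0, -0.0, -1.0]]
ft_force: [0.5, -0.8, -2.9]
grip_width: 0.0153
gripper_force: 47.9
```

>>> {"api": "move_arm", "payload": {"series": "0.5 1.4 0 -3.1 -1; 1 2.9 0 -6.2 -1; 1.4 3.9 0 -8.3 -1; 1.7 4.9 0 -10.3 -1; 1.7 4.9 1.5 -10.3 -1; 1.7 4.9 3 -10.3 -1; 1.7 4.9 3 -10.3 -1"}}

```text
time_s: 101.82
position: [0.4609, 0.3716, 0.1924]
tool_rot: [[-0.967, -0.256, -0.003], [-0.256, 0.967, -0.002], [0.004, -0.001, -1.0]]
ft_force: [-0.1, 0.6, -2.8]
grip_width: 0.0152
gripper_force: 47.9
```

```bash
python3 - <<'E'
from pl import *
s=observe();p=s['position'];print(p,s['ft_force'],rel([.4619,.3716,.195],194.9))
marks(('brq0','scoop_lip'),f=lambda p:p[0]>.4)
E
```

```text
[0.46088408 0.37160032 0.19235164] [-0.13102071  0.63614952 -2.80667792] (array([-0.1 , -0.03, -0.27]), np.float64(-0.1), np.float64(-165.2))
brq0 top [(0.506, 0.403, 0.134, 0.69), (0.53, 0.347, 0.052, 0.66), (0.519, 0.355, 0.018, 0.63), (0.788, -0.183, 0.007, 0.46), (0.546, 0.395, 0.042, 0.44)]
brq0 side [(0.508, 0.416, 0.017, 0.69), (0.508, 0.401, 0.137, 0.64), (0.468, 0.371, 0.045, 0.45), (0.506, 0.428, 0.061, 0.4), (0.474, 0.378, 0.211, 0.23)]
scoop_lip top [(0.52, 0.386, 0.106, 0.84), (0.451, 0.09, 0.001, 0.57)]
scoop_lip side [(0.451, 0.093, -0.002, 0.92), (0.526, 0.391, 0.106, 0.87), (0.475, 0.373, 0.212, 0.68)]
```

>>> {"api": "move_arm", "payload": {"series": "0 0 0.5 0 -1; 0 0 1 0 -1; -0.5 0 1.5 0 -1; -1.2 0 2 0 -1; -2 0 2.4 0 -1; -2.5 0 2.9 0 -1; -3 0 3.4 0 -1; -3.5 0 3.9 0 -1"}}

```text
time_s: 103.12
position: [0.4976, 0.3821, 0.1577]
tool_rot: [[-0.966, -0.257, 0.007], [-0.257, 0.966, 0.003], [-0.008, 0.001, -1.0]]
ft_force: [4.0, 0.3, 8.7]
grip_width: 0.0151
gripper_force: 55.3
```

```bash
python3 - <<'E'
from pl import *
s=observe();p=s['position'];print(p,s['ft_force'])
marks(('brq0','scoop_lip','scoop'),f=lambda p:p[1]>.25)
E
```

```text
[0.49762838 0.38205227 0.15773951] [4.01551446 0.34635812 8.72338498]
brq0 top [(0.529, 0.346, 0.048, 0.64), (0.509, 0.4, 0.09, 0.53), (0.544, 0.394, 0.046, 0.53), (0.512, 0.352, 0.015, 0.41)]
brq0 side [(0.514, 0.4, 0.091, 0.74), (0.505, 0.426, 0.056, 0.67), (0.528, 0.348, 0.048, 0.52), (0.549, 0.394, 0.044, 0.45)]
scoop_lip top [(0.514, 0.386, 0.057, 0.6), (0.709, 0.318, 0.001, 0.55)]
scoop_lip side [(0.515, 0.383, 0.055, 0.81)]
scoop top [(0.472, 0.374, 0.075, 0.66)]
scoop side [(0.474, 0.371, 0.076, 0.96)]
```

>>> {"api": "move_arm", "payload": {"series": "2.5 0 -1.5 0 -1; 4 0 -3 0 -1; 4 0 -4 0 -1; 4 0 -4 0 -1"}}

```text
time_s: 104.02
position: [0.457, 0.3713, 0.1958]
tool_rot: [[-0.966, -0.257, 0.001], [-0.257, 0.966, 0.0], [-0.001, 0.0, -1.0]]
ft_force: [0.4, -0.0, -3.3]
grip_width: 0.0154
gripper_force: 54.1
```

```bash
python3 - <<'E'
from pl import *
s=observe();p=s['position'];print(p,s['ft_force'])
marks(('brq0','scoop_lip','scoop'),f=lambda p:p[1]>.25)
sd=snap('side');t=snap('top')
a=cv2.resize(sd['pixels'][200:370,180:350],None,fx=3.4,fy=3.4,interpolation=cv2.INTER_CUBIC)
b=cv2.resize(t['pixels'][150:270,90:210],(221,221),interpolation=cv2.INTER_CUBIC)
o=np.zeros((578,799,3),np.uint8);o[:,:578]=a;o[:221,578:799]=b;cv2.imwrite('pics/c14.png',o)
E
```

```text
[0.45698776 0.37125956 0.19575276] [ 0.41285122 -0.02278122 -3.27026482]
brq0 top [(0.51, 0.355, 0.016, 0.64), (0.519, 0.401, 0.052, 0.6), (0.534, 0.388, 0.046, 0.53), (0.53, 0.347, 0.042, 0.43)]
brq0 side [(0.518, 0.401, 0.051, 0.67), (0.509, 0.426, 0.047, 0.63), (0.469, 0.368, 0.044, 0.57), (0.493, 0.411, 0.014, 0.55), (0.532, 0.35, 0.042, 0.42)]
scoop_lip top [(0.5, 0.38, 0.104, 0.66), (0.473, 0.375, 0.21, 0.35)]
scoop_lip side []
scoop top [(0.456, 0.37, 0.113, 0.8), (0.528, 0.349, 0.042, 0.58)]
scoop side [(0.459, 0.373, 0.112, 0.7)]
```

View pics/c14.png

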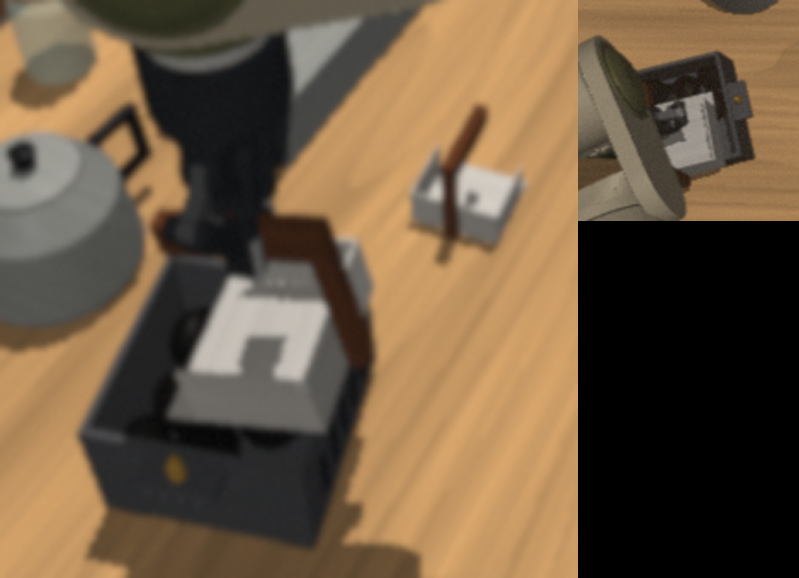

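Side crop: the scoop is empty above the stove and the briquettes lie low in the firebox. Next: the scoop back to the tray.

```bash
python3 - <<'E'
from pl import *
s=observe();p=s['position']
series([(p[0],p[1],.255,194.8,-1),(.55,.2,.25,150,-1),(.668,.055,.25,91,-1,1),(.668,.055,.125,91,-1),(.668,.055,.105,91,-1,1,1),(.668,.055,.105,91,1,5),(.668,.055,.22,91,1)])
E
```

```text
0 0 -3 0 -1; 0 0 -6 0.1 -1; -0.9 -3.8 -5.9 9 -1; -1.9 -7.6 -5.8 18 -1; -2.8 -11.4 -5.7 27 -1; -3.7 -15.1 -5.6 35.9 -1; -4.6 -18.9 -5.5 44.9 -1; -5.7 -21.4 -5.5 53.3 -1
-2.6 -0.5 0 8.4 -1; -5.2 -1.1 0 16.9 -1; -7.8 -1.7 0 25.3 -1; -10.4 -2.3 0 33.7 -1; -13 -2.8 0 42.2 -1; -15.6 -3.4 0 50.6 -1; -15.6 -3.4 0 50.6 -1; -15.6 -3.4 4.2 50.6 -1
0 0 4.1 0 -1; 0 0 8.3 0 -1; 0 0 9 0 -1; 0 0 9.6 0 -1; 0 0 10.3 0 -1; 0 0 10.3 0 -1; 0 0 10.3 0 1; 0 0 10.3 0 1
0 0 0 0 1; 0 0 0 0 1; 0 0 0 0 1; 0 0 0 0 1; 0 0 -3.8 0 1; 0 0 -7.7 0 1; 0 0 -11.5 0 1
```

>>> {"api": "move_arm", "payload": {"series": "0 0 -3 0 -1; 0 0 -6 0 -1; -0.9 -3.8 -5.9 9 -1; -1.9 -7.6 -5.8 18 -1; -2.8 -11.4 -5.7 27 -1; -3.7 -15.1 -5.6 35.9 -1; -4.6 -18.9 -5.5 44.9 -1; -5.7 -21.4 -5.5 53.3 -1"}}

```text
time_s: 105.52
position: [0.5671, 0.1773, 0.2502]
tool_rot: [[-0.78, 0.626, -0.0], [0.626, 0.78, -0.0], [0.0, -0.0, -1.0]]
ft_force: [1.2, 0.0, -2.6]
grip_width: 0.0155
gripper_force: 54.1
```

>>> {"api": "move_arm", "payload": {"series": "-2.6 -0.5 0 8.4 -1; -5.2 -1.1 0 16.9 -1; -7.8 -1.7 0 25.3 -1; -10.4 -2.3 0 33.7 -1; -13 -2.8 0 42.2 -1; -15.6 -3.4 0 50.6 -1; -15.6 -3.4 0 50.6 -1; -15.6 -3.4 4.2 50.6 -1"}}

```text
time_s: 106.52
position: [0.6688, 0.0556, 0.2109]
tool_rot: [[-0.019, 1.0, 0.007], [1.0, 0.019, -0.0], [-0.0, 0.007, -1.0]]
ft_force: [1.3, -0.1, -3.1]
grip_width: 0.0151
gripper_force: 54.2
```

>>> {"api": "move_arm", "payload": {"series": "0 0 4.1 0 -1; 0 0 8.3 0 -1; 0 0 9 0 -1; 0 0 9.6 0 -1; 0 0 10.3 0 -1; 0 0 10.3 0 -1; 0 0 10.3 0 1; 0 0 10.3 0 1"}}

```text
time_s: 107.52
position: [0.6681, 0.0553, 0.1062]
tool_rot: [[-0.017, 1.0, 0.002], [1.0, 0.017, -0.0], [-0.0, 0.002, -1.0]]
ft_force: [0.1, 0.7, 0.2]
grip_width: 0.0509
gripper_force: 0.0
```

>>> {"api": "move_arm", "payload": {"series": "0 0 0 0 1; 0 0 0 0 1; 0 0 0 0 1; 0 0 0 0 1; 0 0 -3.8 0 1; 0 0 -7.7 0 1; 0 0 -11.5 0 1; 0 0 -11.5 0 1"}}

```text
time_s: 108.52
position: [0.6687, 0.0553, 0.2238]
tool_rot: [[-0.017, 1.0, 0.007], [1.0, 0.017, -0.001], [-0.001, 0.007, -1.0]]
ft_force: [0.1, -0.1, -0.6]
grip_width: 0.0853
gripper_force: 0.0
```

```bash
python3 - <<'E'
from pl import *
s=observe();p=s['position'];print(p,s['ft_force'])
marks(('scoop_lip','scoop','scoop_grip'),f=lambda p:-.1<p[1]<.2 and p[0]>.5)
marks(('brq0',),f=lambda p:p[1]>-.2); marks(('cover','mug'))
series([(.58,-.2,.22,85,1),(.4588,-.3640,.2,77.7,1)])
E
```

```text
[0.66865425 0.05528651 0.22381433] [ 0.06560103 -0.14644936 -0.58984646]
scoop_lip top [(0.666, -0.001, 0.006, 0.67)]
scoop_lip side [(0.671, -0.004, 0.003, 0.95)]
scoop top []
scoop side [(0.671, 0.049, 0.004, 0.96), (0.667, 0.051, 0.11, 0.3)]
scoop_grip top [(0.67, 0.051, 0.106, 0.73)]
scoop_grip side [(0.67, 0.049, 0.114, 0.86)]
brq0 top [(0.789, -0.183, 0.007, 0.75), (0.514, 0.395, 0.045, 0.64), (0.509, 0.354, 0.016, 0.61), (0.467, 0.374, 0.048, 0.56), (0.509, 0.426, 0.04, 0.53), (0.531, 0.352, 0.043, 0.49), (0.53, 0.393, 0.049, 0.43)]
brq0 side [(0.788, -0.183, -0.003, 0.65), (0.533, 0.351, 0.041, 0.62), (0.468, 0.373, 0.046, 0.61), (0.514, 0.397, 0.046, 0.57), (0.493, 0.413, 0.015, 0.55), (0.499, 0.346, 0.016, 0.53), (0.507, 0.423, 0.042, 0.52)]
cover top [(0.46, -0.362, 0.005, 0.76)]
cover side [(0.666, -0.32, -0.001, 0.35)]
mug top [(0.667, -0.324, -0.0, 0.71)]
mug side [(0.667, -0.324, 0.001, 0.69)]
-4.2 -1.5 0 1 1; -8.5 -3.1 0 2 1; -12.7 -4.6 0 3 1; -16.9 -6.1 0 4 1; -21.1 -7.7 0 5 1; -25.4 -9.2 0 6 1; -28.6 -11.7 0.4 7.5 1; -31.9 -14.2 0.8 8.9 1
-3.5 -1.9 0.4 1.5 1; -7.1 -3.9 0.8 2.9 1; -10.7 -5.8 1.2 4.4 1
```

The scoop stands upright in the tray and all 7 briquettes are in the firebox. Now the cover.

>>> {"api": "move_arm", "payload": {"series": "-4.2 -1.5 0 1 1; -8.5 -3.1 0 2 1; -12.7 -4.6 0 3 1; -16.9 -6.1 0 4 1; -21.1 -7.7 0 5 1; -25.4 -9.2 0 6 1; -28.6 -11.7 0.4 7.5 1; -31.9 -14.2 0.8 8.9 1"}}

```text
time_s: 110.42
position: [0.5304, -0.2672, 0.2123]
tool_rot: [[0.138, 0.99, 0.0], [0.99, -0.138, -0.0], [-0.0, 0.0, -1.0]]
ft_force: [-0.2, -0.0, 0.8]
grip_width: 0.0855
gripper_force: 0.0
```

>>> {"api": "move_arm", "payload": {"series": "-3.5 -1.9 0.4 1.5 1; -7.1 -3.9 0.8 2.9 1; -12 -6.5 0.8 4.4 1; -15 -8 0.8 4.4 1; -18 -8 0.8 4.4 1; -18 -8 0.8 4.4 1"}}

```text
time_s: 111.18
position: [0.4265, -0.435, 0.204]
tool_rot: [[0.215, 0.977, -0.0], [0.977, -0.215, -0.0], [-0.0, 0.0, -1.0]]
ft_force: [-0.3, 0.8, -0.2]
grip_width: 0.0854
gripper_force: 0.0
```

```bash
python3 - <<'E'
from pl import *
s=observe();p=s['position'];print(p)
w=snap('wrist');t=snap('top')
for im,k in((w,'wrist'),(t,'top')):
    try: print(k,rect(im,'cover',k,.011))
    except Exception as e: print(e)
    print([(np.round(d['point'],4),d['score']) for d in spotter.mark_of('cover',k)])
# holes: dark blobs? handle
g=cv2.cvtColor(w['pixels'],cv2.COLOR_BGR2GRAY)
m=spotter.cut_out('cover','wrist')[0]['pixels']
hsv=cv2.cvtColor(w['pixels'],cv2.COLOR_BGR2HSV)
f=cv2.morphologyEx(m.astype(np.uint8),cv2.MORPH_CLOSE,np.ones((25,25)))
d=((g<45)&(f>0)).astype(np.uint8)
n,l,st,ce=cv2.connectedComponentsWithStats(d)
i=1+np.argmax(st[1:,4]);ys,xs=np.nonzero(l==i);P=np.array([ray(w,x,y,.051)[:2] for x,y in zip(xs,ys)])
print('handle',st[i],cv2.minAreaRect((P*1000).astype(np.float32)))
br=((hsv[...,0]<25)&(hsv[...,1]>80)&(f>0)).astype(np.uint8)
n,l,st,ce=cv2.connectedComponentsWithStats(br)
for i in range(1,n):
    if st[i,4]>30: print('hole',st[i],ray(w,*ce[i],.008))
E
```

```text
[ 0.42650281 -0.43496749  0.20397925]
wrist (array([ 0.4585, -0.363 ]), 202, 152, 77.9)
[(array([ 0.4597, -0.3659,  0.0021]), 0.64)]
top (array([ 0.4598, -0.364 ]), 205, 151, 77.9)
[(array([ 0.4609, -0.3621,  0.0079]), 0.58)]
handle [329  73  18  78 978] ((458.10205078125, -362.1521301269531), (75.13009643554688, 17.433576583862305), 77.96503448486328)
hole [331  27  13  14 149] [ 0.47604811 -0.28183004  0.008     ]
hole [331 179  10  10  83] [ 0.44086903 -0.44478962  0.008     ]
```

```bash
python3 - <<'E'
from pl import *
series([(.4588,-.3640,.15,77.8,1),(.4588,-.3640,.06,77.8,1),(.4588,-.3640,.0257,77.8,1,1,1.5),(.4588,-.3640,.0257,77.8,-1,6),(.4588,-.364,.1,77.8,-1,0,2.5),(.4588,-.364,.26,77.8,-1),(.50,0,.265,91,-1),(.4861,.3783,.26,104.7,-1,2)])
E
```

```text
3.7 0.8 2.7 0 1; 7.4 1.6 5.5 0 1; 7.4 1.6 10 0 1; 7.4 1.6 14.5 0 1; 7.4 1.6 15.6 0 1; 7.4 1.6 16.7 0 1; 7.4 1.6 17.9 0 1; 7.4 1.6 17.9 0 1
0 0 0 0 -1; 0 0 0 0 -1; 0 0 0 0 -1; 0 0 0 0 -1; 0 0 0 0 -1; 0 0 0 0 -1; 0 0 0 0 -1; 0 0 -2.5 0 -1
0 0 -2.5 0 -1; 0 0 -4.9 0 -1; 0 0 -8.9 0 -1; 0 0 -12.9 0 -1; 0 0 -16.9 0 -1; 0 0 -20.9 0 -1; 4.5 -0.5 -21 -1.7 -1; 9.1 -0.9 -21.1 -3.3 -1
4.6 -0.2 0 -1.7 -1; 9.1 -0.4 -0.1 -3.3 -1; 13.7 -0.6 -0.2 -5 -1; 18.3 -0.8 -0.2 -6.6 -1; 22.9 -1 -0.3 -8.3 -1; 27.4 -1.2 -0.3 -9.9 -1; 32.1 -2.1 -0.3 -11.7 -1; 36.7 -3 -0.2 -13.4 -1
4.8 0.2 0 -1.7 -1; 9.5 0.4 0.1 -3.4 -1; 14.2 0.5 0.2 -5.1 -1; 18.9 0.7 0.2 -6.8 -1; 23.7 0.9 0.3 -8.5 -1; 28.4 1.1 0.4 -10.2 -1; 28.4 1.1 0.4 -10.2 -1; 28.4 1.1 0.4 -10.2 -1
```

>>> {"api": "move_arm", "payload": {"series": "3.7 0.8 2.7 0 1; 7.4 1.6 5.5 0 1; 7.4 1.6 10 0 1; 7.4 1.6 14.5 0 1; 7.4 1.6 15.6 0 1; 7.4 1.6 16.7 0 1; 7.4 1.6 17.7 0 1; 7.4 1.6 17.7 0 1"}}

```text
time_s: 112.52
position: [0.4586, -0.3646, 0.0274]
tool_rot: [[0.213, 0.977, 0.0], [0.977, -0.213, -0.0], [-0.0, 0.0, -1.0]]
ft_force: [0.7, -0.4, 0.2]
grip_width: 0.0855
gripper_force: 0.0
```

>>> {"api": "move_arm", "payload": {"series": "0 0 0 0 -1; 0 0 0 0 -1; 0 0 0 0 -1; 0 0 0 0 -1; 0 0 0 0 -1; 0 0 0 0 -1; 0 0 0 0 -1; 0 0 0 0 -1", "force": 60}}

```text
time_s: 113.52
position: [0.4588, -0.3646, 0.0277]
tool_rot: [[0.213, 0.977, 0.0], [0.977, -0.213, -0.0], [-0.0, 0.001, -1.0]]
ft_force: [-0.6, -0.1, 5.5]
grip_width: 0.0169
gripper_force: 60.3
```

>>> {"api": "move_arm", "payload": {"series": "0 0 -2 0 -1; 0 0 -5 0 -1; 0 0 -9 0 -1; 0 0 -13 0 -1; 0 0 -17 0 -1; 0 0 -21 0 -1; 0 0 -23 0 -1; 3 -0.3 -23.3 -1.5 -1"}}

```text
time_s: 114.52
position: [0.4618, -0.3355, 0.2604]
tool_rot: [[0.189, 0.982, 0.0], [0.982, -0.189, -0.001], [-0.001, 0.0, -1.0]]
ft_force: [0.1, 0.1, -3.8]
grip_width: 0.0167
gripper_force: 59.3
```

>>> {"api": "move_arm", "payload": {"series": "4.6 -0.2 0 -1.7 -1; 9.1 -0.4 0 -3.3 -1; 13.7 -0.6 0 -5 -1; 18.3 -0.8 0 -6.6 -1; 22.9 -1 0 -8.3 -1; 27.4 -1.2 0 -9.9 -1; 32.1 -1.6 0 -11.7 -1; 36.7 -2 0 -13.4 -1"}}

```text
time_s: 115.52
position: [0.5108, 0.0313, 0.2593]
tool_rot: [[-0.046, 0.999, -0.002], [0.999, 0.046, 0.0], [0.0, -0.002, -1.0]]
ft_force: [-0.2, -0.9, -4.3]
grip_width: 0.0171
gripper_force: 59.2
```

```bash
python3 - <<'E'
from pl import *
s=observe();p=s['position'];print(p,s['grip_width'])
series([(.4861,.3777,.26,104.7,-1,2)])
t=snap('top')
# brass pins
hsv=cv2.cvtColor(t['pixels'],cv2.COLOR_BGR2HSV)
for u,v in proj(t,[[.4861-.083*.257,.3783+.083*.966,.113],[.4861+.083*.257,.3783-.083*.966,.113]]):
    x0,y0=int(u)-7,int(v)-7;sub=hsv[y0:y0+15,x0:x0+15]
    b=((sub[...,1]>130)&(sub[...,2]>60)&(sub[...,0]>8)&(sub[...,0]<28));ys,xs=np.nonzero(b)
    print(u,v,len(xs), ray(t,xs.mean()+x0,ys.mean()+y0,.108) if len(xs) else None)
marks(('stove_top','brq0'),f=lambda p:p[1]>.25)
E
```

```text
[0.51080539 0.03127604 0.25934235] 0.017074590251966545
5 -0.1 0 -1.7 -1; 9.9 -0.2 0 -3.4 -1; 14.9 -0.4 0 -5.2 -1; 19.8 -0.5 0 -6.9 -1; 24.8 -0.6 0 -8.6 -1; 29.8 -0.7 -0.1 -10.3 -1; 34.7 -0.9 -0.1 -12.1 -1; 34.7 -0.9 -0.1 -12.1 -1
0 0 0 0 -1
104.9130507775055 220.20636117518217 15 [0.46534831 0.45849006 0.108     ]
175.31781993829816 202.94451799082708 12 [0.50672403 0.29652067 0.108     ]
stove_top top [(0.483, 0.381, 0.093, 0.94), (0.507, 0.351, 0.015, 0.7)]
stove_top side [(0.488, 0.377, 0.099, 0.71)]
brq0 top [(0.467, 0.371, 0.048, 0.76), (0.513, 0.396, 0.042, 0.72), (0.509, 0.425, 0.041, 0.63), (0.531, 0.35, 0.044, 0.62), (0.494, 0.416, 0.018, 0.6), (0.506, 0.35, 0.016, 0.58), (0.53, 0.393, 0.046, 0.58)]
brq0 side [(0.468, 0.374, 0.043, 0.82), (0.503, 0.348, 0.017, 0.77), (0.531, 0.354, 0.041, 0.76), (0.516, 0.397, 0.043, 0.74), (0.491, 0.411, 0.016, 0.7), (0.508, 0.422, 0.044, 0.55)]
```

>>> {"api": "move_arm", "payload": {"series": "5 -0.1 0 -1.7 -1; 9.9 -0.2 0 -3.4 -1; 14.9 -0.4 0 -5.2 -1; 19.8 -0.5 0 -6.9 -1; 24.8 -0.6 0 -8.6 -1; 29.8 -0.7 0 -10.3 -1; 34.7 -0.9 0 -12.1 -1; 34.7 -0.9 0 -12.1 -1"}}

```text
time_s: 116.88
position: [0.4863, 0.3777, 0.2594]
tool_rot: [[-0.256, 0.967, -0.001], [0.967, 0.256, -0.0], [0.0, -0.001, -1.0]]
ft_force: [-0.2, -0.4, -3.8]
grip_width: 0.017
gripper_force: 59.4
```

>>> {"api": "move_arm", "payload": {"series": "0 0 3 0 -1; 0 0 6 0 -1; 0 0 9 0 -1; 0 0 11 0 -1; 0 0 11 0 -1; 0 0 11 0 -1"}}

```text
time_s: 117.62
position: [0.4874, 0.3754, 0.1514]
tool_rot: [[-0.252, 0.968, 0.001], [0.968, 0.252, 0.001], [0.0, 0.002, -1.0]]
ft_force: [0.6, 0.5, -3.9]
grip_width: 0.0169
gripper_force: 59.3
```

```bash
python3 - <<'E'
from pl import *
s=observe();print(s['position'],s['ft_force'],rel([.4861,.3777,.1177],104.6))
E
```

```text
[0.48744503 0.3753806  0.15138646] [ 0.56159674  0.49569967 -3.86779968] (array([ 0.26, -0.08,  3.37]), np.float64(0.0), np.float64(104.6))
```

>>> {"api": "move_arm", "payload": {"series": "0.2 -0.1 0.5 0 -1; 0.2 -0.1 1.2 0 -1; 0.2 -0.1 1.8 0 -1; 0.2 -0.1 2.3 0 -1; 0.2 -0.1 2.3 0 -1"}}

```text
time_s: 118.25
position: [0.485, 0.3776, 0.1268]
tool_rot: [[-0.254, 0.967, -0.001], [0.967, 0.254, -0.0], [-0.0, -0.001, -1.0]]
ft_force: [0.4, 0.9, -4.1]
grip_width: 0.017
gripper_force: 59.5
```

```bash
python3 - <<'E'
from pl import *
s=observe();print(s['position'],s['ft_force'],rel([.4861,.3777,.1177],104.6))
E
```

```text
[0.48495329 0.37755521 0.12681744] [ 0.44216111  0.86396144 -4.10905893] (array([-0.01,  0.12,  0.91]), np.float64(0.1), np.float64(104.7))
```

The underside is already below the pin tops with no contact force, so the pins are in the holes. Seating and releasing.

>>> {"api": "move_arm", "payload": {"series": "0 0.1 0.3 0 -1; 0 0.1 0.6 0 -1; 0 0.1 0.9 0 -1; 0 0.1 1.1 0 -1; 0 0.1 1.1 0 -1"}}

```text
time_s: 118.88
position: [0.4861, 0.3779, 0.1177]
tool_rot: [[-0.254, 0.967, 0.001], [0.967, 0.254, 0.0], [0.0, 0.001, -1.0]]
ft_force: [-3.1, -2.0, 6.1]
grip_width: 0.0169
gripper_force: 60.8
```

>>> {"api": "move_arm", "payload": {"series": "0 0 0 0 1; 0 0 0 0 1; 0 0 0 0 1; 0 0 0 0 1; 0 0 -3 0 1; 0 0 -8 0 1; 0 0 -13 0 1; -8 0 -15 0 1"}}

```text
time_s: 119.88
position: [0.5015, 0.3212, 0.2647]
tool_rot: [[-0.259, 0.966, 0.005], [0.966, 0.259, 0.003], [0.001, 0.006, -1.0]]
ft_force: [1.3, -1.1, -0.8]
grip_width: 0.0858
gripper_force: 0.0
```

```bash
python3 - <<'E'
from pl import *
s=observe();print(s['position'],s['time_s'])
t=snap('top');w=snap('wrist')
for im,k in((w,'wrist'),(t,'top')):
    for z in (.101,):
        try: print(k,rect(im,'cover',k,z))
        except Exception as e: print(k,e)
marks(('cover','scoop','mug'),('top','side','wrist'))
marks(('brq0',),f=lambda p:p[1]>-.2)
E
```

```text
[0.50149252 0.32121275 0.264654  ] 119.875
wrist list index out of range
top (array([0.5022, 0.3151]), 153, 72, 15.6)
cover top [(0.489, 0.381, 0.096, 0.56)]
cover side [(0.48, 0.378, 0.097, 0.96)]
cover wrist [(0.485, 0.379, 0.096, 0.87)]
scoop top [(0.448, 0.12, 0.006, 0.95), (0.233, -0.295, 0.0, 0.81), (0.671, 0.05, 0.003, 0.69)]
scoop side [(0.448, 0.124, -0.001, 0.63), (0.232, -0.295, -0.006, 0.6), (0.67, 0.048, 0.006, 0.58)]
scoop wrist [(0.666, 0.049, 0.002, 0.83), (0.449, 0.126, -0.0, 0.8)]
mug top [(0.662, -0.325, -0.001, 0.75)]
mug side [(0.668, -0.322, -0.001, 0.94)]
mug wrist []
brq0 top [(0.786, -0.182, 0.004, 0.51)]
brq0 side [(0.784, -0.185, -0.001, 0.44)]
```

```bash
python3 -c "
from rig import order
print(order.close_job())"
```

```text
the job is handed in; nothing more can be done
None
```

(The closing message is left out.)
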